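# Pulse-mix the sample bottles

## Robot

A 6-joint arm with a two-finger parallel gripper is mounted at the origin on the work surface. World frame = base frame: x ahead of the robot, y to its left, z up, the work surface at z = 0. Lengths are in m, angles in rad, forces in N, time in s.
With the tool pointing down it reaches from about 0.225 to 0.875 m from the base axis. Payload 3.4 kg.
Tool frame: the origin (TCP) lies at the very end of the fingers, on their centre line; the grasp point (between the pads) lies manip.pinch_z behind it (manip.pinch_z is the distance from the TCP to the grasp point, in m); z points along the fingers, y is the direction in which the jaws open and shut (so a half turn about z gives the same grasp; the last joint's range is limited). The gripper opens to 85 mm and grips with 20 to 120 N. Pads are 22 mm wide; open, the fingers measure 114 mm over their backs; the gripper's body (76 mm by 85 mm) begins 54 mm behind the grasp point. The pads swing forward as they close: fully open they stand 13 mm farther back than shut.
Start: joints at [-1.291, 0.276, 1.505, -0, 1.361, -0.121], TCP at [0.224, -0.529, 0.196] pointing down, gripper open.
Joint ranges: [-2.89, 2.89], [-0.75, 2.08], [0.22, 2.7], [-1.18, 4.32], [0.11, 2.71], [-2.7, 2.7]. Speed limits (rad/s): [2.57, 2.57, 3.14, 3.14, 3.14, 3.14].

## Interface

Orientations are given as a unit quaternion [w, x, y, z].
In Python, from rig import manip, imaging, workorder gives the robot as it stands.
- The arm moves only by the tool apply_moves, never from a script. Its argument "moves" is one flat list of numbers, 7 for each row, row after row: the finger opening in m, from 0 to 0.0854, then the shift along the tool's x, y, z in m, then the turn, a rotation vector about the tool's x, y, z in rad. In form: [jaw, tx, ty, tz, rx, ry, rz, jaw, tx, ty, tz, rx, ry, rz, ...]. A call has exactly 8 rows; each row shifts and turns the pose as measured when the row begins, along the tool's axes as they then stand; what a row does not reach is not made up. A row lasts 1/12 s, in which the tool goes at most 41.7 mm and 7.16 degrees, less where a joint would pass 70% of its speed; a pose out of reach is approached as far as the arm can. A call with a gripper value outside its range is refused whole. The fingers move at their own pace and stop on an object; "newtons" is the grip in N (left out, the last holds). Time passes only in rows, so rows that do not move let the fingers close, or fill a call up. It gives the time, the measured TCP pose, the force and the opening at its end, in the units of the state.
- manip.get_state(): the state, without advancing time (a new reading comes with each control period).
- imaging.get_image(name): name is "scene" or "side" or "wrist"; returns a dict with "image" (480x640x3 uint8, red, green, blue), "range_z" (480x640 float32, m along the optical axis (not along the pixel's ray), 0 where there is no reading), "fx", "fy", "cx", "cy" (pixels), "k1" (the pictures are not rectified: a ray, as slopes to the right and down, at radius r is drawn at 1 + k1 r^2 times it, then the intrinsics apply), "R" (3x3) and "t" (3): a world point X has camera coordinates R X + t. Camera axes: x right, y down, z forward; pixel columns grow to the right and rows downward; lengths in m; the calibration is good to about 2 mm. A picture is of the moment at which its call begins.
- workorder.sign_off(): hands the job in, once; it reports no verdict.
The state is a dict: "clock": time; "qpos": joint angles; "qd": joint speeds; "effort": joint torques, N m; "position": TCP position; "ee_rot": TCP orientation; "contact_force": force on the tool from outside, world axes, zero at the start; "moment": the same for the moment, N m; "width": finger opening in m.
Only numpy, scipy, OpenCV 4.12 (cv2) and the standard library are available. Lean on these libraries where they do the work, as an engineer would, in place of code of your own. Each camera call takes 0.05 s, during which the arm holds its last target.

## Task

Mix the red-capped white sample bottles lying about on the bench: open the mixer's cover, lay every bottle flat in a groove of its own in the mixer's bay, shut the cover fully, hold the green pulse button fully down for at least three seconds without a break, and let it go. Then open the cover again, lay all the bottles flat in the green tray, and leave the cover standing half open at about 45 degrees so that the bay can air. Never press the button while the cover is open, and do not disturb the other things on the bench.

Things in the scene. Friction and masses are not known exactly. Their poses are not given: they have to be found in the camera images.
- mixer: white bench mixer, fixed, 150 mm (x) by 280 mm (y), rim 100 mm high; origin on the bench under the middle of its bay, x axis from its front (robot side) to its rear, where the cover is hinged. The bay, open on top when the cover is raised, is 130 mm (x) by 260 mm (y) inside, walls 10 mm thick, floor 45 mm above the bench. A lower grey pod with the button adjoins its right side
- groove0 (a point): middle of the floor (45 mm above the bench) of the left (+y) groove in the mixer's bay, axes as the mixer's. The grooves run along x, blue-floored, 130 mm long, 50 mm wide, 75 mm apart, between dark foam ridges 8 mm high and 25 mm wide
- groove1 (a point): middle of the floor (45 mm above the bench) of the middle groove in the mixer's bay, axes as the mixer's. The grooves run along x, blue-floored, 130 mm long, 50 mm wide, 75 mm apart, between dark foam ridges 8 mm high and 25 mm wide
- groove2 (a point): middle of the floor (45 mm above the bench) of the right (-y) groove in the mixer's bay, axes as the mixer's. The grooves run along x, blue-floored, 130 mm long, 50 mm wide, 75 mm apart, between dark foam ridges 8 mm high and 25 mm wide
- cover (a joint): angle of the mixer's cover in rad: 0 shut, about 1.57 upright, stop at 1.9. Grey frame with a clear window, 155 x 280 x 8 mm, 350 g, hinged along the rear rim; the hinge is stiff (0.5 N m of friction), so the cover stays where it is left
- cover_hinge (a point): middle of the cover's hinge line, 101 mm above the bench; the line runs along the mixer's y, and this point turns with the cover
- cover_bar (a point): middle of the blue round bar, 14 mm thick, along the cover's front edge (mixer's y), 120 mm free between two grey arms, clear gap 33 mm to the cover's plate. 195 mm from the hinge line, 4 mm off its plane to the outer side. Cover shut: 45 mm in front of the mixer's front wall, 105 mm above the bench; upright: on top, 296 mm high. Gripped across, it turns between the fingers as the cover swings
- pulse (a joint): travel of the pulse button in m: 0 released, 0.008 fully down; springs back when let go; it counts as down from 0.005
- pulse_top (a point): middle of the top of the round green pulse button (36 mm across, pressed straight down, 5 N for the full 8 mm travel), on the grey pod (120 x 85 mm, 70 mm high) at the mixer's right (-y) side; when released it is 94 mm above the bench
- tray_in (a point): middle of the inner floor of the green tray, fixed, floor 5 mm above the bench, outside 165 mm (its x) by 250 mm (its y), walls 22 mm high and 5 mm thick
- bottle0_mid (a point): rigid white square-section sample bottle with red screw cap and red band, lying on its side, 105 mm long, about 120 g. Body 80 mm long, 42 x 42 mm in section; then the cap, 25 mm long, 32 mm across. This point is half-way along the whole length, in the middle of the section (21 mm up). x axis along the bottle towards the cap. Any of its four long sides may be underneath. May be absent
- bottle1_mid (a point): rigid white square-section sample bottle with red screw cap and red band, lying on its side, 105 mm long, about 120 g. Body 80 mm long, 42 x 42 mm in section; then the cap, 25 mm long, 32 mm across. This point is half-way along the whole length, in the middle of the section (21 mm up). x axis along the bottle towards the cap. Any of its four long sides may be underneath. May be absent
- bottle2_mid (a point): rigid white square-section sample bottle with red screw cap and red band, lying on its side, 105 mm long, about 120 g. Body 80 mm long, 42 x 42 mm in section; then the cap, 25 mm long, 32 mm across. This point is half-way along the whole length, in the middle of the section (21 mm up). x axis along the bottle towards the cap. Any of its four long sides may be underneath. May be absent
- bottle3_mid (a point): rigid white square-section sample bottle with red screw cap and red band, lying on its side, 105 mm long, about 120 g. Body 80 mm long, 42 x 42 mm in section; then the cap, 25 mm long, 32 mm across. This point is half-way along the whole length, in the middle of the section (21 mm up). x axis along the bottle towards the cap. Any of its four long sides may be underneath. May be absent
- tube_rack: bystander: white rack 90 x 200 mm with ten red-capped tubes, 110 mm high; origin under its middle
- water: bystander: clear water bottle with white cap, 66 mm across, 200 mm tall, standing; origin at its foot
- marker: bystander: white marker pen with black cap, 130 mm long, 18 mm thick, lying; origin under its middle
- gauge: bystander: chrome round pressure gauge, 64 mm across, 28 mm high, with a short black grip; origin under the dial
- pen_cup: bystander: blue cup with two pens, 76 mm across, 90 mm high (pens 150 mm); origin at its foot
Mind the look-alikes: they are no part of the job. Leave any yellow look-alike of the part that bears bottle2_mid alone.

How it is judged:
By the outcome, as a careful person would: the job done as asked, in the order asked, and still so for the second after the job is handed in, with the robot touching nothing.
Of bottle0, bottle1, bottle2, bottle3 only 2 to 3 are there at a start; the rules pass over those that are not, and their reading is None.
At some moment in a run one of bottle0, bottle1, bottle2, bottle3 may be knocked a few centimetres aside while the robot is not near it.
Once in a run the grip may slacken for a moment while it holds something.
It also fails if it takes over 210 s, if anything falls off the work surface, if the arm or the gripper's body presses on something with over 40 N, if the wrist force passes 120 N, or if a joint passes its speed limit or range.

## Working session

There is one attempt and no reset: what is moved stays moved. The work goes in short steps, Python scripts to look and compute and a tool call to move; the robot and the scene stay as the last step left them, time stands still between calls to the robot, and variables do not carry over. Pictures are saved under pics/ and viewed, and the job is handed in when it is done.

Besides the shell and the picture viewer there is one more tool, called after "Emit:" in YAML: its name, and indented under it one key for each argument. apply_moves: Moves the arm, as the interface text tells. Its arguments: {"type":"object","properties":{"moves":{"type":"array"},"newtons":{"type":"number"}},"required":["moves"]}

```bash
ls -la; mkdir -p pics; cat > h.py <<'E'
import numpy as np, cv2
from rig import manip, imaging, workorder
from scipy.spatial.transform import Rotation as Ro
def grab(n,name):
    d=imaging.get_image(n); cv2.imwrite(f'pics/{name}.png',d['image'][:,:,::-1]); np.savez(f'pics/{name}.npz',**d); return d
def load(name): return dict(np.load(f'pics/{name}.npz'))
def und(d,uv):
    uv=np.atleast_2d(np.array(uv,float)); x=(uv[:,0]-d['cx'])/d['fx']; y=(uv[:,1]-d['cy'])/d['fy']
    rd=np.hypot(x,y); r=rd.copy()
    for _ in range(30): r=rd/(1+d['k1']*r*r)
    s=np.where(rd>0,r/np.maximum(rd,1e-12),1); return np.c_[x*s,y*s]
def plane(d,uv,z):
    p=und(d,uv); v=np.c_[p,np.ones(len(p))]@d['R']; c=-d['R'].T@d['t']
    return c+v*((z-c[2])/v[:,2])[:,None]
def depth(d,uv):
    uv=np.atleast_2d(uv); p=und(d,uv); q=np.round(uv).astype(int); z=d['range_z'][q[:,1],q[:,0]]
    return (np.c_[p,np.ones(len(p))]*z[:,None]-d['t'])@d['R']
def proj(d,X):
    c=np.atleast_2d(X)@d['R'].T+d['t']; a=c[:,:2]/c[:,2:]; r2=(a**2).sum(1,keepdims=True); a=a*(1+d['k1']*r2)
    return np.c_[a[:,0]*d['fx']+d['cx'],a[:,1]*d['fy']+d['cy']]
def tri(d1,u1,d2,u2):
    A=[];b=[]
    M=np.zeros((3,3));v=np.zeros(3)
    for d,u in((d1,u1),(d2,u2)):
        r=np.append(und(d,u)[0],1)@d['R']; r/=np.linalg.norm(r); c=-d['R'].T@d['t']; P=np.eye(3)-np.outer(r,r); M+=P; v+=P@c
    return np.linalg.solve(M,v)
def allpts(d):
    v,u=np.nonzero(d['range_z']>0); uv=np.c_[u,v]; return uv,depth(d,uv)
def st():
    s=manip.get_state(); q=s['ee_rot']; 
    print('clk',round(s['clock'],2),'pos',np.round(s['position'],4),'q',np.round(q,4),'F',np.round(s['contact_force'],1),'w',round(s['width'],4)); print('qpos',np.round(s['qpos'],3)); return s
E
python3 - <<'E'
from h import *
st(); print(manip.pinch_z, [a for a in dir(manip) if a[0]!='_'])
for n in('scene','side','wrist'):
    d=grab(n,n+'0'); print(n,d['fx'],d['k1'],np.round(-d['R'].T@d['t'],3),np.round(d['R'],3).tolist())
E
```

```text
total 12
drwxr-xr-x  3 agent agent 4096 Dec  7 06:47 .
drwxr-xr-x 23 root  root  4096 Dec  7 06:47 ..
drwxr-xr-x  2 agent agent 4096 Dec  7 06:47 pics
clk 0.0 pos [ 0.2242 -0.5288  0.1954] q [-9.00e-04  9.80e-01  1.99e-01 -1.00e-04] F [ 0.3  0.9 -0.2] w 0.0853
qpos [-1.291  0.277  1.506  0.     1.361 -0.121]
0.0187 ['MotionError', 'get_state', 'pinch_z']
scene 439.5569840634123 -0.024061746852384353 [ 1.468 -0.135  1.139] [[0.163, 0.986, -0.016], [0.744, -0.133, -0.655], [-0.648, 0.095, -0.755]]
side 516.1430123714938 -0.09800274547593116 [0.454 1.067 0.772] [[-0.995, -0.099, -0.023], [-0.036, 0.551, -0.834], [0.095, -0.828, -0.552]]
wrist 418.77508935063423 -0.07670674863045522 [ 0.287 -0.503  0.373] [[0.39, -0.921, -0.002], [-0.887, -0.376, 0.267], [-0.246, -0.102, -0.964]]
```

View pics/scene0.png

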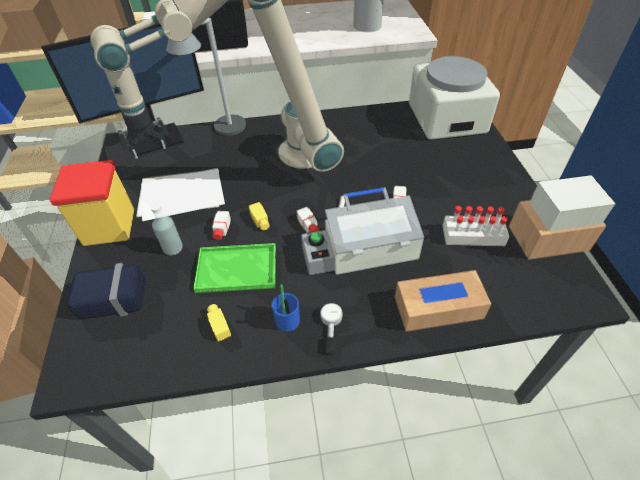

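View pics/side0.png

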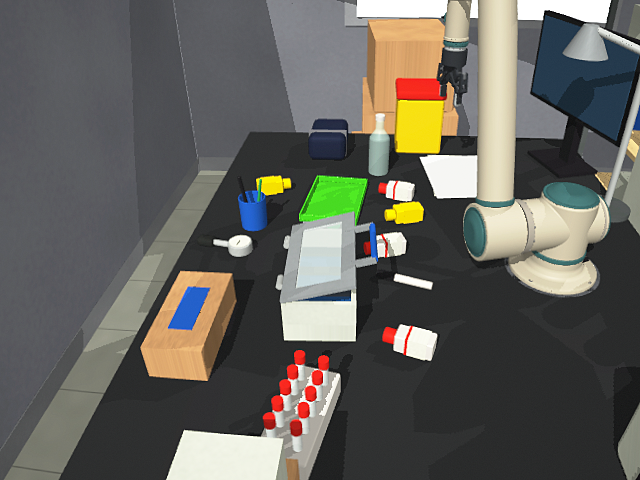

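View pics/wrist0.png

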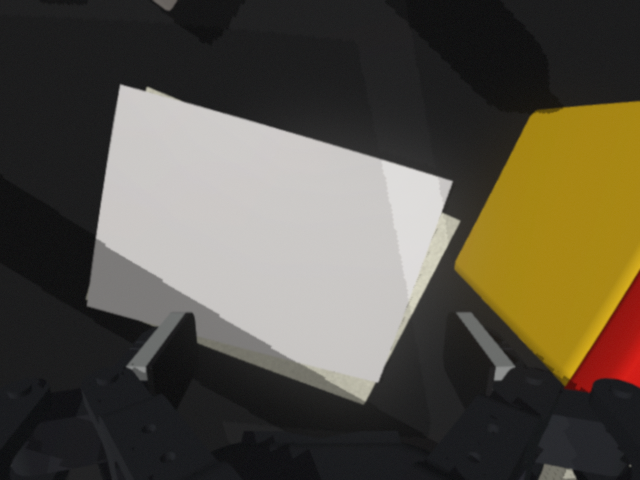

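Scene view: white bottles at about (222,225), (308,220) and (400,193). The mixer is at (373,240) with its button at (316,238) and the blue bar at (365,193), and the tray is at (236,267). The marker is near (345,200), and there are yellow look-alikes at (260,215) and (218,322). In the side view the cover seems slightly open. Next I'll measure these.

```bash
python3 - <<'E'
from h import *
for n in('scene0','side0'):
    d=load(n); hsv=cv2.cvtColor(d['image'],cv2.COLOR_RGB2HSV); 
    uv,P=allpts(d); img=np.full((480,640,3),np.nan); img[uv[:,1],uv[:,0]]=P
    print('==',n,'bench z med',np.nanmedian(P[(abs(P[:,2])<.02)][:,2]))
    H,S,V=[hsv[...,i].astype(int) for i in range(3)]
    ok=np.isfinite(img[...,0])&(img[...,2]>-.01)&(img[...,2]<.4)&(img[...,0]>.2)&(img[...,0]<1.0)&(abs(img[...,1])<.7)
    for nm,m in dict(red=((H<8)|(H>172))&(S>150)&(V>100),green=(abs(H-60)<12)&(S>120)&(V>60),blue=(abs(H-112)<12)&(S>120)&(V>60),white=(S<40)&(V>130)).items():
        m=(m&ok).astype(np.uint8); k,L,s,c=cv2.connectedComponentsWithStats(m)
        for i in range(1,k):
            if s[i,4]<25: continue
            p=img[L==i]; print(nm,'px',np.round(c[i]),s[i,4],'mean',np.round(p.mean(0),3),'min',np.round(np.percentile(p,2,0),3),'max',np.round(np.percentile(p,98,0),3))
E
```

```text
== scene0 bench z med 0.001384761617659382
red px [103. 180.] 675 mean [ 0.316 -0.674  0.227] min [ 0.226 -0.699  0.21 ] max [ 0.387 -0.655  0.235]
red px [458. 209.] 38 mean [0.519 0.452 0.094] min [ 0.42   0.435 -0.001] max [0.54  0.516 0.114]
red px [468. 209.] 42 mean [0.521 0.491 0.089] min [ 0.426  0.47  -0.   ] max [0.547 0.557 0.113]
red px [479. 210.] 41 mean [0.539 0.517 0.1  ] min [0.437 0.504 0.005] max [0.556 0.585 0.115]
red px [490. 210.] 43 mean [0.542 0.555 0.096] min [ 0.441  0.538 -0.002] max [0.563 0.632 0.114]
red px [500. 210.] 36 mean [0.558 0.583 0.105] min [0.52  0.573 0.069] max [0.568 0.61  0.113]
red px [460. 219.] 33 mean [0.569 0.439 0.102] min [ 0.467  0.428 -0.001] max [0.583 0.505 0.114]
red px [471. 219.] 33 mean [0.576 0.473 0.102] min [0.475 0.461 0.003] max [0.591 0.54  0.114]
red px [482. 219.] 33 mean [0.581 0.51  0.098] min [0.483 0.495 0.001] max [0.597 0.578 0.114]
red px [493. 219.] 36 mean [0.583 0.548 0.093] min [ 0.49   0.531 -0.001] max [0.606 0.62  0.113]
red px [504. 220.] 39 mean [0.594 0.581 0.097] min [0.497 0.565 0.001] max [0.613 
[... 5380 characters left out ...]
395. 243.] 420 mean [ 0.391 -0.039  0.028] min [ 0.367 -0.133 -0.001] max [ 0.416 -0.017  0.044]
white px [236. 245.] 504 mean [ 0.805 -0.016  0.021] min [ 0.769 -0.089  0.   ] max [0.869 0.011 0.031]
white px [380. 246.] 151 mean [ 0.43 -0.02  0.03] min [ 0.419 -0.051  0.001] max [ 0.441 -0.009  0.044]
white px [413. 281.] 304 mean [0.352 0.094 0.012] min [ 0.309  0.057 -0.002] max [0.394 0.111 0.02 ]
white px [400. 338.] 286 mean [0.388 0.306 0.031] min [0.373 0.277 0.001] max [0.4   0.32  0.044]
white px [421. 344.] 796 mean [0.346 0.319 0.031] min [0.319 0.287 0.001] max [0.373 0.336 0.044]
white px [286. 425.] 5306 mean [0.569 0.573 0.095] min [0.507 0.431 0.01 ] max [0.677 0.699 0.211]
```

```bash
python3 - <<'E'
import cv2
a=cv2.imread('pics/scene0.png')[150:300,180:460]; cv2.imwrite('pics/sc0z.png',cv2.resize(a,None,fx=2.8,fy=2.8,interpolation=cv2.INTER_CUBIC))
a=cv2.imread('pics/side0.png')[160:370,230:480]; cv2.imwrite('pics/si0z.png',cv2.resize(a,None,fx=2.8,fy=2.8,interpolation=cv2.INTER_CUBIC))
E
```

```text
(no output)
```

View pics/sc0z.png

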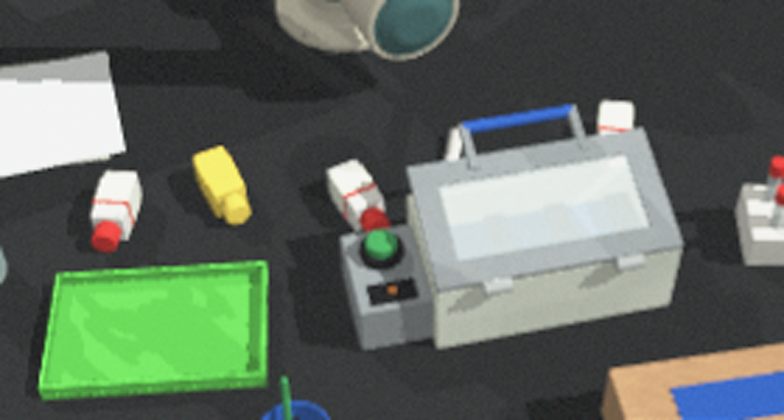

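View pics/si0z.png

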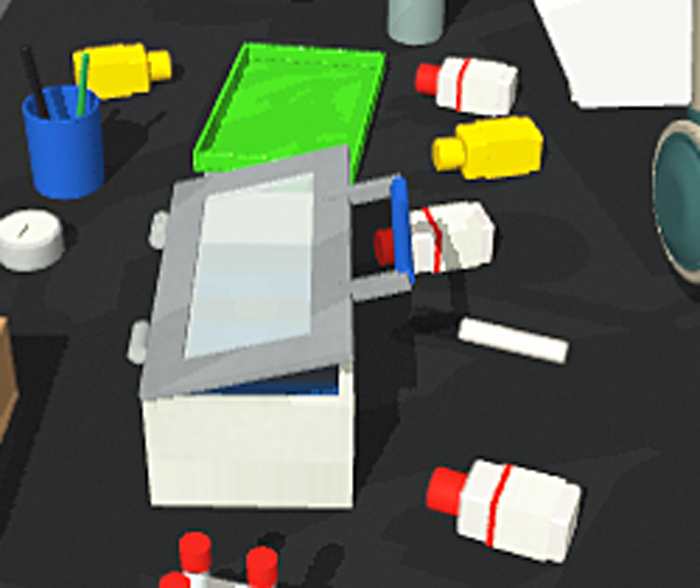

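```bash
python3 - <<'E'
from h import *
sc=load('scene0'); si=load('side0')
r=lambda x:print(np.round(x,4))
print('mixer bottom corners'); r(plane(si,[[284.3,340.7],[355.7,340.7]],0)); r(plane(si,[[355.7,289.3],[281.5,300.5]],.1)); r(plane(sc,[[336,273.2],[418.6,258.2]],0)); r(plane(sc,[[334.6,248.2],[423.6,237.5]],.105))
# bar
def comp(d,box):
    hsv=cv2.cvtColor(d['image'],cv2.COLOR_RGB2HSV).astype(int); m=(abs(hsv[...,0]-112)<12)&(hsv[...,1]>120)&(hsv[...,2]>60)
    M=np.zeros_like(m); x0,y0,x1,y1=box; M[y0:y1,x0:x1]=m[y0:y1,x0:x1]; v,u=np.nonzero(M); q=np.c_[u,v].astype(float); c=q.mean(0); w=np.linalg.svd(q-c,full_matrices=False)[2][0]; t=(q-c)@w; 
    return c,c+w*np.percentile(t,1),c+w*np.percentile(t,99)
a=comp(sc,(340,180,395,205)); b=comp(si,(365,215,385,270)); print(a,b)
a=sorted(a[1:],key=lambda p:p[0]); b=sorted(b[1:],key=lambda p:p[1])
for i in range(2): r(tri(sc,a[i],si,b[i]))
# button
def greenc(d,box):
    hsv=cv2.cvtColor(d['image'],cv2.COLOR_RGB2HSV).astype(int); m=(abs(hsv[...,0]-65)<20)&(hsv[...,1]>90)&(hsv[...,2]>40); x0,y0,x1,y1=box; v,u=np.nonzero(m[y0:y1,x0:x1]); return np.c_[u+x0,v+y0]
g=greenc(sc,(305,228,330,247)); P=depth(sc,g); r(P[P[:,2]>.09].mean(0)); r(np.median(P,0)); r(P[P[:,2]>.09].min(0));r(P[P[:,2]>.09].max(0))
# tray 
hsv=cv2.cvtColor(sc['image'],cv2.COLOR_RGB2HSV).astype(int); m=(abs(hsv[...,0]-60)<12)&(hsv[...,1]>120); m[:,:185]=0;m[:240]=0;m[295:]=0;m[:,280:]=0
v,u=np.nonzero(m); P=depth(sc,np.c_[u,v]); top=P[P[:,2]>.017][:,:2].astype(np.float32); print('tray',cv2.minAreaRect(top),cv2.minAreaRect(P[:,:2].astype(np.float32)),np.median(P[(P[:,2]<.012),2]))
# bottles: top faces from depth, both views
for d,nm in((sc,'sc'),(si,'si')):
  uv,P=allpts(d)
  for c in((.385,-.337),(.41,-.035),(.365,.31)):
    k=(np.hypot(P[:,0]-c[0],P[:,1]-c[1])<.085)&(P[:,2]>.012)&(P[:,2]<.06); Q=P[k]
    if len(Q)<30: continue
    R=cv2.minAreaRect(Q[:,:2].astype(np.float32)); print(nm,c,R,len(Q),'top z',np.percentile(Q[:,2],[50,80,95]))
E
```

```text
mixer bottom corners
[[0.6268 0.3002 0.    ]
 [0.4777 0.2888 0.    ]]
[[0.4813 0.2421 0.1   ]
 [0.6278 0.2881 0.1   ]]
[[0.6401 0.0188 0.    ]
 [0.6275 0.2976 0.    ]]
[[0.6225 0.0174 0.105 ]
 [0.6287 0.2976 0.105 ]]
(array([364.48044693, 192.00558659]), array([382.51697109, 189.00522974]), array([346.30104357, 195.02971125])) (array([373.03587444, 240.50672646]), array([371.5506867 , 223.14278112]), array([374.63336136, 259.18360812]))
[0.4549 0.085  0.162 ]
[0.4443 0.2094 0.1552]
[ 0.5563 -0.0306  0.0943]
[ 0.5567 -0.0318  0.0936]
[ 0.5338 -0.0469  0.0903]
[ 0.5724 -0.0138  0.0983]
tray ((0.9715851545333862, -0.28298670053482056), (1.000687837600708, 0.2664939761161804), 1.6900644302368164) ((0.9602123498916626, -0.2845834493637085), (1.023373007774353, 0.2695646286010742), 1.659315586090088) 0.005647955645490829
sc (0.385, -0.337) ((0.3863860070705414, -0.3422549366950989), (0.04421686753630638, 0.10877235233783722), 76.65538787841797) 366 top z [0.03959275 0.0434098  0.04580382]
sc (0.41, -0.035) ((0.4220328629016876, -0.039808906614780426), (0.10733349621295929, 0.04414640739560127), 18.69402313232422) 342 top z [0.04042674 0.04327508 0.04557259]
sc (0.365, 0.31) ((0.3511573374271393, 0.3074093759059906), (0.04257103055715561, 0.06573238223791122), 72.34674835205078) 126 top z [0.04249924 0.04496672 0.04633161]
si (0.385, -0.337) ((0.38277700543403625, -0.3394891917705536), (0.05374354496598244, 0.10637988895177841), 71.4716796875) 480 top z [0.03456223 0.04128597 0.04325518]
si (0.41, -0.035) ((0.4207972586154938, -0.038022056221961975), (0.10563419759273529, 0.05298449471592903), 16.140254974365234) 596 top z [0.03709725 0.04146145 0.04320544]
si (0.365, 0.31) ((0.3692033588886261, 0.30242809653282166), (0.04698353260755539, 0.1050817146897316), 72.12979125976562) 1196 top z [0.03890282 0.04192371 0.04337206]
```

```bash
cat >> h.py <<'E'
def to(p,yaw,n=8):
    "tool-frame shift to world TCP p with tool down at yaw; per row numbers"
    s=manip.get_state(); q=s['ee_rot']; R=Ro.from_quat([q[1],q[2],q[3],q[0]])
    T=Ro.from_matrix(np.c_[[np.cos(yaw),np.sin(yaw),0],[np.sin(yaw),-np.cos(yaw),0],[0,0,-1]])
    rv=(R.inv()*T).as_rotvec(); dv=R.inv().apply(np.array(p)-s['position'])
    x=R.as_matrix()[:,0]
    print('pos',np.round(s['position'],4),'yaw',round(np.arctan2(x[1],x[0]),3),'w',round(s['width'],4),'F',np.round(s['contact_force'],1),'clk',round(s['clock'],2))
    print('shift',np.round(dv,4),'rot',np.round(rv,4),'rows>=',int(np.ceil(max(np.linalg.norm(dv)/.0417,np.linalg.norm(rv)/.125))),'| /%d:'%n,np.round(dv/n,4),np.round(rv/n,4))
E
python3 -c "
from h import *
to([.44,.147,.34],1.616,24)"
```

```text
pos [ 0.2242 -0.529   0.1956] yaw 0.401 w 0.0853 F [-1.  -0.1 -0.4] clk 0.15
shift [ 0.4625 -0.5384 -0.1435] rot [-1.2000e-03 -1.0000e-03 -1.2152e+00] rows>= 18 | /24: [ 0.0193 -0.0224 -0.006 ] [-0.     -0.     -0.0506]
```

Emit:
apply_moves:
  moves: [0.04,0,0,-0.02,0,0,0,0.04,0.01,-0.01,-0.02,0,0,0,0.04,0.02,-0.025,-0.02,0,0,0,0.04,0.02,-0.025,-0.02,0,0,0,0.04,0.025,-0.03,-0.02,0,0,0,0.04,0.025,-0.03,-0.02,0,0,0,0.04,0.025,-0.03,-0.02,0,0,0,0.04,0.025,-0.03,0,0,0,0]

```text
clock: 0.82
position: [0.2901, -0.3104, 0.3323]
ee_rot: [-0.006, 0.981, 0.194, -0.001]
contact_force: [1.0, -0.3, 0.3]
width: 0.0396
```

```bash
python3 -c "
from h import *
to([.44,.147,.34],1.616,16)"
```

```text
pos [ 0.2901 -0.3104  0.3323] yaw 0.39 w 0.0396 F [ 1.  -0.3  0.3] clk 0.82
shift [ 0.3124 -0.3662 -0.0031] rot [-0.01   -0.008  -1.2263] rows>= 12 | /16: [ 0.0195 -0.0229 -0.0002] [-0.0006 -0.0005 -0.0766]
```

Emit:
apply_moves:
  moves: [0.04,0.025,-0.03,0,0,0,0,0.04,0.025,-0.03,0,0,0,0,0.04,0.025,-0.03,0,0,0,0,0.04,0.025,-0.03,0,0,0,0,0.04,0.025,-0.03,0,0,0,0,0.04,0.025,-0.03,0,0,0,0,0.04,0.025,-0.03,0,0,0,0,0.04,0.025,-0.03,0,0,0,0]

```text
clock: 1.48
position: [0.3845, 0.002, 0.3368]
ee_rot: [-0.004, 0.982, 0.19, 0.002]
contact_force: [0.3, -1.8, 0.6]
width: 0.0398
```

Emit:
apply_moves:
  moves: [0.04,0.02,-0.025,0,0,0,-0.06,0.04,0.02,-0.025,0,0,0,-0.12,0.04,0.02,-0.005,0,0,0,-0.12,0.04,0,0,0,0,0,-0.12,0.04,0,0,0,0,0,-0.12,0.04,0,0,0,0,0,-0.12,0.04,0,0,0,0,0,-0.12,0.04,0,0,0,0,0,-0.12]

```text
clock: 2.15
position: [0.4149, 0.0939, 0.3354]
ee_rot: [-0.005, 0.789, 0.614, 0.004]
contact_force: [0.2, 0.4, -0.3]
width: 0.04
```

```bash
python3 -c "
from h import *
to([.44,.147,.34],1.616,8); st(); grab('wrist','w1')"
```

```text
pos [0.4149 0.0939 0.3354] yaw 1.322 w 0.04 F [ 0.2  0.4 -0.3] clk 2.15
shift [ 0.0577  0.0112 -0.0039] rot [-0.0016 -0.0122 -0.294 ] rows>= 3 | /8: [ 0.0072  0.0014 -0.0005] [-0.0002 -0.0015 -0.0368]
clk 2.15 pos [0.4149 0.0939 0.3354] q [-0.0049  0.7894  0.6139  0.0036] F [ 0.2  0.4 -0.3] w 0.04
qpos [ 0.047 -0.009  1.511  0.012  1.639  0.297]
```

View pics/w1.png

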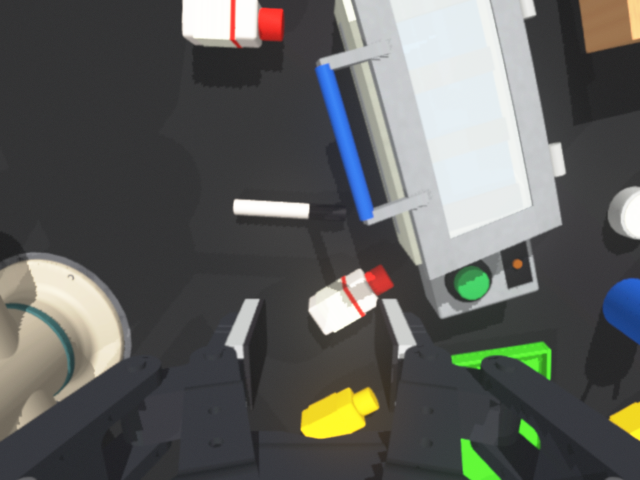

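The wrist view shows the bar from (323,65) to (368,218), the button at (471,283), one bottle at (350,300) close to the pod, and the left bottle at (232,20). Next I'll triangulate the bar and check everything against the scene measurements.

```bash
python3 - <<'E'
from h import *
w=load('w1'); sc=load('scene0'); si=load('side0')
r=lambda n,x:print(n,np.round(x,4).tolist())
# bar ends
r('bar R w/sc',tri(w,[368,217],sc,[346.3,195])); r('bar L',tri(w,[323,66],sc,[382.5,189])); r('bar R w/si',tri(w,[368,217],si,[371.5,223.1])); r('bar L',tri(w,[323,66],si,[374.6,259.2]))
r('bar plane',plane(w,[[368,217],[323,66],[346,141]],.158))
r('button tri',tri(w,[471,282],sc,[316,237.5])); r('button plane',plane(w,[471,282],.094))
r('cover rear corner R',plane(w,[561,224],.105))
r('front left bottom.. rim front-right corner',plane(w,[[415,264]],.1)) 
uv,P=allpts(w); img=np.full((480,640,3),np.nan); img[uv[:,1],uv[:,0]]=P
for n,c in(('cover',(450,100)),('benchish',(150,150)),('cov fr',(410,150)),('cov rear',(545,170)),('pod',(500,290)),('bott',(336,306)),('bar',(346,141))): r(n,np.nanmedian(img[c[1]-1:c[1]+2,c[0]-1:c[0]+2].reshape(-1,3),0))
for c in((.385,-.337),(.42,-.038),(.365,.31)):
    k=(np.hypot(P[:,0]-c[0],P[:,1]-c[1])<.075)&(P[:,2]>.012)&(P[:,2]<.055); Q=P[k]
    if len(Q)>30: print(c,cv2.minAreaRect(Q[:,:2].astype(np.float32)),np.percentile(Q[:,2],[80,95]))
E
```

```text
bar R w/sc [0.4544, 0.0844, 0.1606]
bar L [0.4463, 0.2096, 0.1584]
bar R w/si [0.4539, 0.0834, 0.1624]
bar L [0.4459, 0.2115, 0.1558]
bar plane [[0.4541, 0.0825, 0.158], [0.4466, 0.2111, 0.158], [0.4505, 0.1494, 0.158]]
button tri [0.5525, -0.0303, 0.0855]
button plane [[0.55, -0.0268, 0.094]]
cover rear corner R [[0.648, 0.0163, 0.105]]
front left bottom.. rim front-right corner [[0.4942, 0.0102, 0.1]]
cover [0.5488, 0.1612, 0.1309]
benchish [0.2264, 0.1958, 0.0002]
cov fr [0.5031, 0.1284, 0.1459]
cov rear [0.635, 0.076, 0.1114]
pod [0.5877, -0.0552, 0.0705]
bott [0.3999, -0.0389, 0.0425]
bar [0.4502, 0.1495, 0.1635]
(0.42, -0.038) ((0.4203215539455414, -0.03906504809856415), (0.10526492446660995, 0.04443148523569107), 18.626510620117188) [0.04265089 0.04349726]
(0.365, 0.31) ((0.3696387708187103, 0.2990257441997528), (0.04146115481853485, 0.10564813017845154), 73.02243041992188) [0.04272344 0.04356189]
```

```bash
python3 -c "
from h import *
to([.4505,.148,.20],1.62,8)"
```

```text
pos [0.4148 0.0939 0.3354] yaw 1.326 w 0.04 F [0.3 0.6 0.5] clk 2.2
shift [0.0595 0.0219 0.136 ] rot [-0.0017 -0.0122 -0.2944] rows>= 4 | /8: [0.0074 0.0027 0.017 ] [-0.0002 -0.0015 -0.0368]
```

Emit:
apply_moves:
  moves: [0.032,0,0,0,0,0,-0.1,0.032,0,0,0,0,0,-0.1,0.032,0,0,0,0,0,-0.1,0.032,0.02,0.014,0.01,0,0,0,0.032,0.02,0.015,0.02,0,0,0,0.032,0.015,0.01,0.03,0,0,0,0.032,0.003,0,0.03,0,0,0,0.032,0,0,0.02,0,0,0]

```text
clock: 2.87
position: [0.4554, 0.1575, 0.2272]
ee_rot: [0.0, 0.691, 0.723, 0.009]
contact_force: [-0.7, -0.7, 0.0]
width: 0.0318
```

```bash
python3 -c "
from h import *
to([.4505,.148,.140],1.62,8); grab('wrist','w2')"
```

```text
pos [0.4554 0.1575 0.2272] yaw 1.617 w 0.0318 F [-0.7 -0.7  0. ] clk 2.87
shift [-0.0103 -0.0066  0.0869] rot [ 0.0137 -0.0128 -0.0029] rows>= 3 | /8: [-0.0013 -0.0008  0.0109] [ 0.0017 -0.0016 -0.0004]
```

View pics/w2.png

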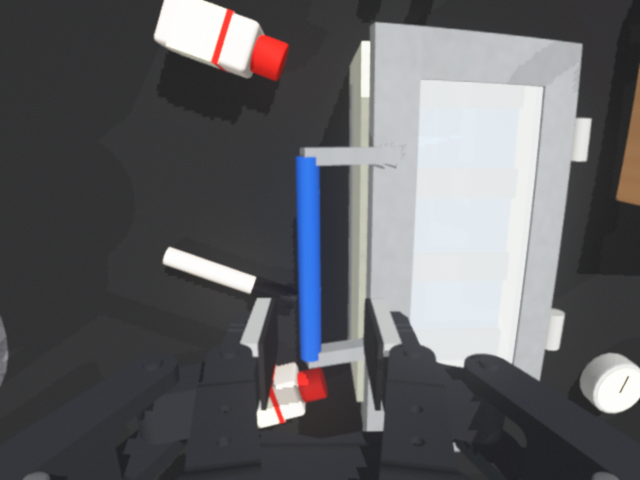

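The bar at about (309,260) runs parallel to the pads. The tool needs to shift about 7 mm towards the robot, then go down.

Emit:
apply_moves:
  moves: [0.032,-0.005,-0.004,0,0.008,-0.008,0,0.032,-0.004,-0.003,0.01,0.006,-0.005,0,0.032,-0.002,0,0.025,0,0,0,0.032,0,0,0.025,0,0,0,0.032,0,0,0.02,0,0,0,0.032,0,0,0.01,0,0,0,0.032,0,0,0,0,0,0,0.032,0,0,0,0,0,0]

```text
clock: 3.58
position: [0.4485, 0.1413, 0.1354]
ee_rot: [0.002, 0.695, 0.719, -0.001]
contact_force: [0.3, -0.1, -0.1]
width: 0.0321
```

```bash
python3 -c "
from h import *
to([.4505,.148,.140],1.62,8); grab('side','s2')"
```

```text
pos [0.4485 0.1413 0.1354] yaw 1.605 w 0.0321 F [ 0.3 -0.1 -0.1] clk 3.58
shift [ 0.0066  0.0022 -0.0046] rot [ 0.0002  0.0043 -0.0145] rows>= 1 | /8: [ 0.0008  0.0003 -0.0006] [ 0.      0.0005 -0.0018]
```

View pics/s2.png

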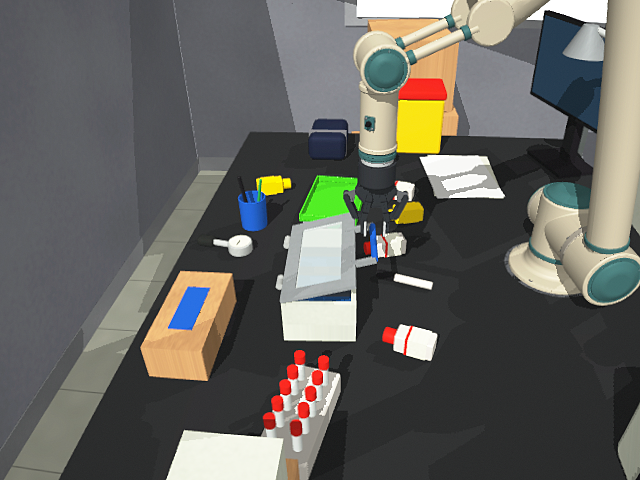

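Emit:
apply_moves:
  moves: [0.005,0,0.001,-0.004,0,0,0,0.005,0,0,0,0,0,0,0.005,0,0,0,0,0,0,0.005,0,0,0,0,0,0,0.005,0,0,0,0,0,0,0.005,0,0,0,0,0,0,0.005,0,0,0,0,0,0,0.005,0,0,0,0,0,0]
  newtons: 50

```text
clock: 4.3
position: [0.4538, 0.1416, 0.1458]
ee_rot: [0.005, 0.695, 0.719, 0.003]
contact_force: [0.3, 0.2, 0.5]
width: 0.0053
```

```bash
python3 - <<'E'
from h import *
s=st()
h=np.array([.636,.101]); p=np.array([s['position'][0],s['position'][2]+.0187]); v=p-h; r=np.hypot(*v); a0=np.arctan2(v[1],-v[0]); print(r,a0)
for a in np.arange(a0,1.85,.1):
    x=h[0]-r*np.cos(a); z=h[1]+r*np.sin(a); dx=r*np.sin(a)*.1; dz=r*np.cos(a)*.1; print(round(a,2),'TCP x z',round(x,3),round(z-.0187,3),'step tool y',round(dx,4),'tool z',round(-dz,4))
E
```

```text
clk 4.3 pos [0.4538 0.1416 0.1458] q [0.0053 0.6951 0.7189 0.0032] F [0.3 0.2 0.5] w 0.0053
qpos [ 0.16   0.156  1.798 -0.005  1.176  0.128]
0.19295549803468584 0.33541790966917395
0.34 TCP x z 0.454 0.146 step tool y 0.0064 tool z -0.0182
0.44 TCP x z 0.461 0.164 step tool y 0.0081 tool z -0.0175
0.54 TCP x z 0.47 0.181 step tool y 0.0098 tool z -0.0166
0.64 TCP x z 0.481 0.197 step tool y 0.0115 tool z -0.0155
0.74 TCP x z 0.493 0.212 step tool y 0.0129 tool z -0.0143
0.84 TCP x z 0.507 0.225 step tool y 0.0143 tool z -0.0129
0.94 TCP x z 0.521 0.238 step tool y 0.0155 tool z -0.0115
1.04 TCP x z 0.538 0.248 step tool y 0.0166 tool z -0.0098
1.14 TCP x z 0.555 0.257 step tool y 0.0175 tool z -0.0081
1.24 TCP x z 0.572 0.265 step tool y 0.0182 tool z -0.0064
1.34 TCP x z 0.591 0.27 step tool y 0.0188 tool z -0.0045
1.44 TCP x z 0.61 0.273 step tool y 0.0191 tool z -0.0026
1.54 TCP x z 0.629 0.275 step tool y 0.0193 tool z -0.0007
1.64 TCP x z 0.648 0.275 step tool y 0.0193 tool z 0.0012
1.74 TCP x z 0.668 0.273 step tool y 0.019 tool z 0.0032
1.84 TCP x z 0.686 0.269 step tool y 0.0186 tool z 0.005
```

```bash
python3 -c "
from h import *
grab('wrist','w3');d=grab('side','s3');grab('scene','c3')
cv2.imwrite('pics/s3z.png',cv2.resize(d['image'][200:300,280:450,::-1],None,fx=4.5,fy=4.5,interpolation=cv2.INTER_CUBIC))"
```

```text
(no output)
```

View pics/w3.png

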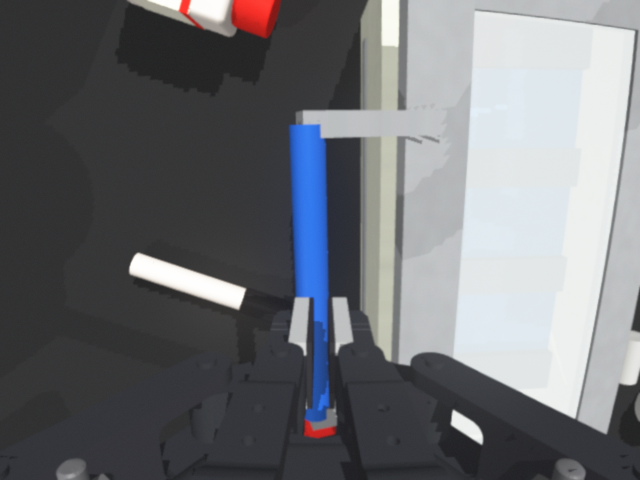

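View pics/s3z.png

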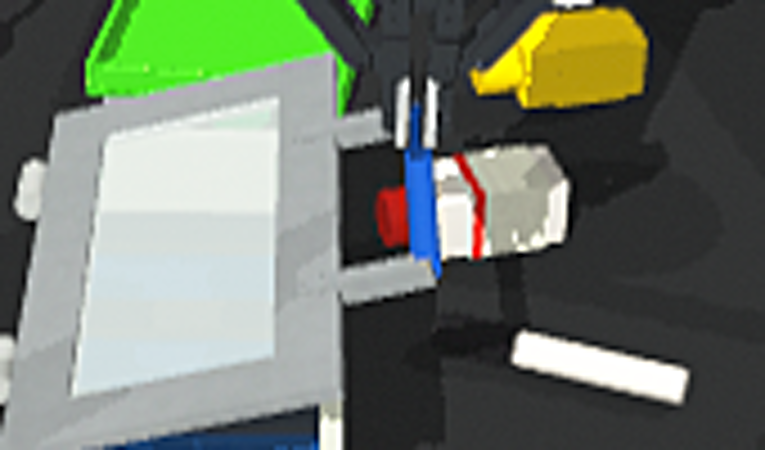

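```bash
python3 - <<'E'
from h import *
w=load('w3'); s=load('s3'); c=load('c3')
r=lambda n,x:print(n,np.round(x,4).tolist())
g=lambda d,u,v:depth(d,[[u,v]])[0]
for u,v in((308,150),(311,220),(313,280),(318,370),(302,310),(340,310),(301,330),(340,340)): r((u,v),g(w,u,v))
# side bar ends
print('side')
for u,v in((374,235),(375,250),(372.5,226),(370,229),(376,229),(370,220),(376,221)): r((u,v),g(s,u,v))
hsv=cv2.cvtColor(s['image'],cv2.COLOR_RGB2HSV).astype(int); m=(abs(hsv[...,0]-112)<12)&(hsv[...,1]>120)&(hsv[...,2]>60); m[:, :365]=0;m[:,385:]=0;m[:222]=0;m[265:]=0
v,u=np.nonzero(m); print(u.min(),u.max(),v.min(),v.max()); P=depth(s,np.c_[u,v]); r('bar med',np.median(P,0))
E
```

```text
(308, 150) [0.4471, 0.2024, 0.1639]
(311, 220) [0.4489, 0.1757, 0.1633]
(313, 280) [0.4504, 0.1508, 0.1631]
(318, 370) [0.4538, 0.109, 0.1629]
(302, 310) [0.4469, 0.1522, 0.196]
(340, 310) [0.4594, 0.153, 0.1969]
(301, 330) [0.447, 0.1517, 0.2094]
(340, 340) [0.4583, 0.1523, 0.2163]
side
(374, 235) [0.4477, 0.1297, 0.1611]
(375, 250) [0.4448, 0.1881, 0.1624]
(372.5, 226) [0.4515, 0.0922, 0.1603]
(370, 229) [0.4567, 0.1529, 0.1908]
(376, 229) [0.4442, 0.1506, 0.1899]
(370, 220) [0.4573, 0.1544, 0.2138]
(376, 221) [0.4448, 0.1506, 0.2095]
370 377 223 261
bar med [0.4494, 0.1615, 0.1609]
```

```bash
python3 - <<'E'
from h import *
w=load('w3'); s=load('s3'); c=load('c3')
t=np.array([.4538,.1416,.1458])
for z in(.1458,.165,.18,.2): print(z,np.round(proj(s,t+[0,.011,z-t[2]]),1),np.round(proj(w,t+[0,.011,z-t[2]]),1),np.round(proj(c,t+[0,0,z-t[2]]),1))
cv2.imwrite('pics/c3z.png',cv2.resize(c['image'][130:230,290:430,::-1],None,fx=5,fy=5,interpolation=cv2.INTER_CUBIC))
uv,P=allpts(s); k=(abs(P[:,0]-.45)<.02)&(abs(P[:,1]-.152)<.005)&(P[:,2]>.1); print(P[k][:,2].min(), np.sort(P[k][:,2])[:10], uv[k][np.argsort(P[k][:,2])[:10]].tolist())
E
```

```text
0.1458 [[370.7 246.7]] [[320.9 263. ]] [[362.9 195.9]]
0.165 [[371.  239.3]] [[321.6 277.7]] [[363.2 191.6]]
0.18 [[371.2 233.3]] [[322.2 291.5]] [[363.5 188.1]]
0.2 [[371.5 225.3]] [[323.2 314.6]] [[363.8 183.4]]
0.156774087133212 [0.15677409 0.15867608 0.15883181 0.15934641 0.1597261  0.16041819
 0.16059231 0.16098944 0.16124295 0.16131124] [[370, 241], [370, 242], [376, 241], [371, 241], [376, 242], [371, 242], [372, 242], [372, 241], [372, 240], [375, 241]]
```

View pics/c3z.png

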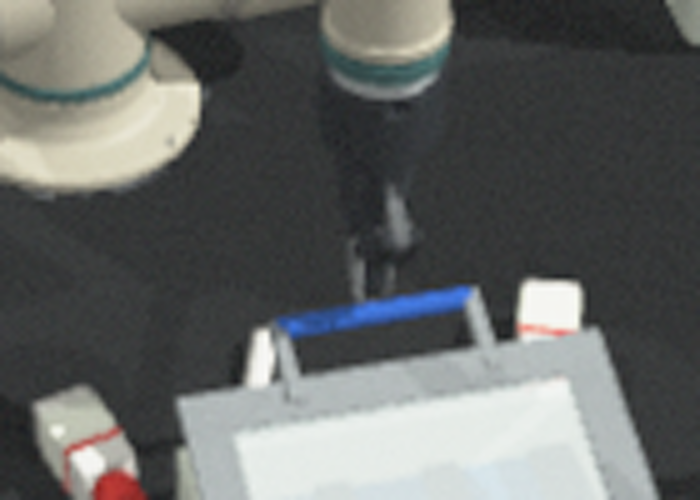

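```bash
python3 - <<'E'
from h import *
for n,t in(('wrist0',[.2242,-.5288,.1954]),('w1',[.4149,.0939,.3354]),('w2',[.4554,.1575,.2272]),('w3',[.4538,.1416,.1458])):
    d=load(n); uv,P=allpts(d); zc=d['range_z'][uv[:,1],uv[:,0]]
    k=(np.hypot(P[:,0]-t[0],P[:,1]-t[1])<.06)&(uv[:,1]>285)&(zc<.2); Q=P[k]; print(n,'tip z rel TCP',np.round(np.sort(Q[:,2])[[0,5,20,100]]-t[2],4),'min zc',zc[k].max(), 'cam rel TCP', np.round(-d['R'].T@d['t']-t,3))
E
```

```text
wrist0 tip z rel TCP [0.0476 0.048  0.0486 0.0497] min zc 0.14489554 cam rel TCP [0.062 0.026 0.178]
w1 tip z rel TCP [0.0363 0.0367 0.0375 0.0395] min zc 0.15481412 cam rel TCP [0.017 0.063 0.179]
w2 tip z rel TCP [0.0349 0.0356 0.0368 0.0391] min zc 0.15594795 cam rel TCP [-0.005  0.065  0.179]
w3 tip z rel TCP [-0.0053 -0.0044 -0.0037 -0.0026] min zc 0.19999084 cam rel TCP [-0.004  0.068  0.178]
```

Emit:
apply_moves:
  moves: [0.032,0,0,0,0,0,0,0.032,0,0,0,0,0,0,0.032,0,0,0,0,0,0,0.032,0,-0.003,0,0,0,0,0.032,0,0,0.01,0,0,0,0.032,0,0,0.01,0,0,0,0.032,0,0,0,0,0,0,0.032,0,0,0,0,0,0]

```text
clock: 5.12
position: [0.4502, 0.1415, 0.1252]
ee_rot: [0.005, 0.695, 0.719, 0.003]
contact_force: [0.0, -1.1, 0.1]
width: 0.032
```

```bash
python3 -c "
from h import *
to([.4505,.142,.106],1.62,8);d=grab('side','s4');w=grab('wrist','w4')
cv2.imwrite('pics/s4z.png',cv2.resize(d['image'][200:300,280:450,::-1],None,fx=4.5,fy=4.5,interpolation=cv2.INTER_CUBIC))"
```

```text
pos [0.4502 0.1415 0.1252] yaw 1.604 w 0.032 F [ 0.  -1.1  0.1] clk 5.12
shift [0.0006 0.     0.0192] rot [ 0.0116  0.0033 -0.0155] rows>= 1 | /8: [0.0001 0.     0.0024] [ 0.0015  0.0004 -0.0019]
```

View pics/s4z.png

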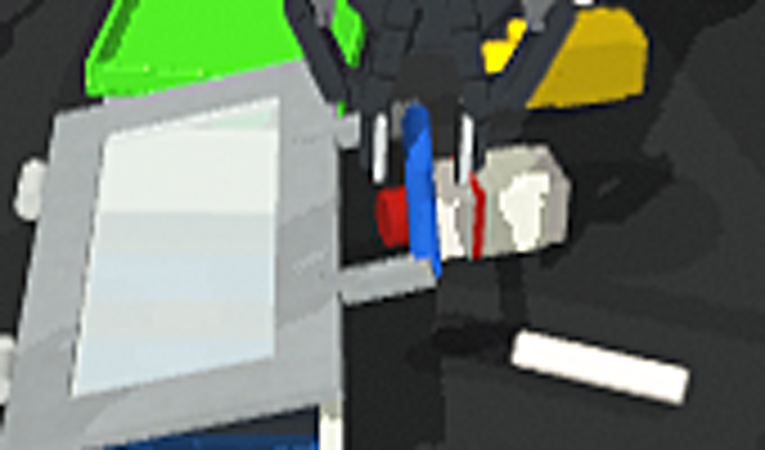

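View pics/w4.png

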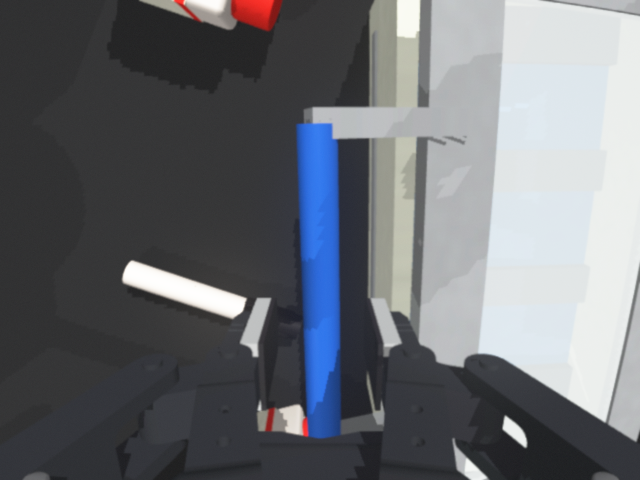

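The pads now straddle the bar. The true fingertips sit about 34 mm behind the reported TCP, so I go down another 18 mm and grip.

Emit:
apply_moves:
  moves: [0.032,0,0,0.01,0,0,0,0.032,0,0,0.009,0,0,0,0.032,0,0,0,0,0,0,0.005,0,0,0,0,0,0,0.005,0,0,0,0,0,0,0.005,0,0,0,0,0,0,0.005,0,0,0,0,0,0,0.005,0,0,0,0,0,0]

```text
clock: 5.88
position: [0.4505, 0.1415, 0.1053]
ee_rot: [0.005, 0.695, 0.719, 0.003]
contact_force: [0.2, -0.3, -0.7]
width: 0.012
```

```bash
python3 -c "
from h import *
to([.4505,.142,.106],1.62,8);d=grab('side','s5');w=grab('wrist','w5')
a=cv2.resize(d['image'][200:300,280:450,::-1],(400,240)); cv2.imwrite('pics/s5z.png',np.hstack([a,cv2.resize(w['image'][240:,160:480,::-1],(320,240))]))"
```

```text
pos [0.4505 0.1415 0.1053] yaw 1.606 w 0.012 F [ 0.2 -0.3 -0.7] clk 5.88
shift [ 0.0005  0.     -0.0007] rot [ 0.012   0.0034 -0.0141] rows>= 1 | /8: [ 0.0001  0.     -0.0001] [ 0.0015  0.0004 -0.0018]
```

View pics/s5z.png

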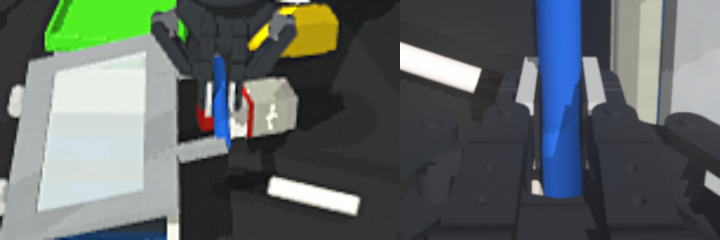

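Emit:
apply_moves:
  moves: [0.005,0,0.005,-0.0146,0,0,0,0.005,0,0.006,-0.0141,0,0,0,0.005,0,0.007,-0.0136,0,0,0,0.005,0,0.008,-0.013,0,0,0,0.005,0,0.009,-0.0123,0,0,0,0.005,0,0.01,-0.0115,0,0,0,0.005,0,0.011,-0.0106,0,0,0,0.005,0,0.012,-0.0097,0,0,0]

```text
clock: 6.65
position: [0.504, 0.1446, 0.1976]
ee_rot: [-0.008, 0.694, 0.72, -0.01]
contact_force: [-6.4, -0.4, -1.9]
width: 0.012
```

```bash
cat >> h.py <<'E'
def arc(step=.08,n=8,h=(.636,.101),off=.052):
    s=st(); p=np.array([s['position'][0],s['position'][2]+off]); v=p-np.array(h); r=np.hypot(*v); a=np.arctan2(v[1],-v[0]); print('r',round(r,4),'a',round(a,3),'cover angle~',round(a-.02,3))
    for i in range(n):
        m=a+step*(i+.5); print(round(m,2),'y',round(r*np.sin(m)*step,4),'z',round(-r*np.cos(m)*step,4))
E
python3 -c "
from h import *
arc(.1)"
```

```text
clk 6.65 pos [0.504  0.1446 0.1976] q [-0.0078  0.6938  0.72   -0.01  ] F [-6.4 -0.4 -1.9] w 0.012
qpos [0.146 0.214 1.588 0.    1.365 0.109]
r 0.1988 a 0.844 cover angle~ 0.824
0.89 y 0.0155 z -0.0124
0.99 y 0.0167 z -0.0108
1.09 y 0.0177 z -0.0091
1.19 y 0.0185 z -0.0073
1.29 y 0.0191 z -0.0054
1.39 y 0.0196 z -0.0035
1.49 y 0.0198 z -0.0015
1.59 y 0.0199 z 0.0005
```

Emit:
apply_moves:
  moves: [0.005,0,0.016,-0.012,0,0,0,0.005,0,0.017,-0.0105,0,0,0,0.005,0,0.0177,-0.009,0,0,0,0.005,0,0.0185,-0.007,0,0,0,0.005,0,0.019,-0.005,0,0,0,0.005,0,0.019,-0.003,0,0,0,0.005,0,0.019,-0.0015,0,0,0,0.005,0,0.019,0.0005,0,0,0]

```text
clock: 7.32
position: [0.6197, 0.1512, 0.249]
ee_rot: [-0.031, 0.692, 0.721, -0.033]
contact_force: [-4.0, -1.2, 15.8]
width: 0.0118
```

```bash
python3 -c "
from h import *
arc(.1)"
```

```text
clk 7.32 pos [0.6197 0.1512 0.249 ] q [-0.0312  0.6915  0.7209 -0.0327] F [-4.  -1.2 15.8] w 0.0118
qpos [0.126 0.408 1.181 0.007 1.643 0.084]
r 0.2007 a 1.49 cover angle~ 1.47
1.54 y 0.0201 z -0.0006
1.64 y 0.02 z 0.0014
1.74 y 0.0198 z 0.0034
1.84 y 0.0193 z 0.0053
1.94 y 0.0187 z 0.0072
2.04 y 0.0179 z 0.0091
2.14 y 0.0169 z 0.0108
2.24 y 0.0157 z 0.0124
```

```bash
python3 -c "
from h import *
to([.68,.155,.245],1.62,8)"
```

```text
pos [0.6197 0.1512 0.249 ] yaw 1.612 w 0.0118 F [-4.  -1.2 15.8] clk 7.32
shift [ 0.0013  0.0605 -0.0014] rot [-0.0904  0.     -0.0076] rows>= 2 | /8: [ 0.0002  0.0076 -0.0002] [-0.0113  0.     -0.0009]
```

Emit:
apply_moves:
  moves: [0.005,0,0.012,-0.002,-0.015,0,0,0.005,0,0.015,-0.001,-0.015,0,0,0.005,0,0.015,0,-0.015,0,0,0.005,0,0.015,0.002,-0.015,0,0,0.005,0,0.01,0.002,-0.015,0,0,0.005,0,0,0,-0.015,0,0,0.005,0,0,0,0,0,0,0.005,0,0,0,0,0,0]

```text
clock: 7.98
position: [0.6866, 0.1549, 0.2428]
ee_rot: [-0.003, 0.692, 0.722, -0.003]
contact_force: [-0.0, -0.4, 1.7]
width: 0.0119
```

```bash
python3 -c "
from h import *
arc(.1,1); to([.68,.155,.245],1.62,8); grab('side','s6'); grab('scene','c6')"
```

```text
clk 7.98 pos [0.6866 0.1549 0.2428] q [-0.0031  0.6919  0.7219 -0.0025] F [-0.  -0.4  1.7] w 0.0119
qpos [0.122 0.464 1.1   0.002 1.585 0.08 ]
r 0.2003 a 1.826 cover angle~ 1.806
1.88 y 0.0191 z 0.006
pos [0.6866 0.1549 0.2428] yaw 1.613 w 0.0119 F [-0.  -0.4  1.7] clk 7.98
shift [ 0.0004 -0.0066 -0.0022] rot [-0.0079 -0.001  -0.0068] rows>= 1 | /8: [ 0.0001 -0.0008 -0.0003] [-0.001  -0.0001 -0.0008]
```

View pics/s6.png

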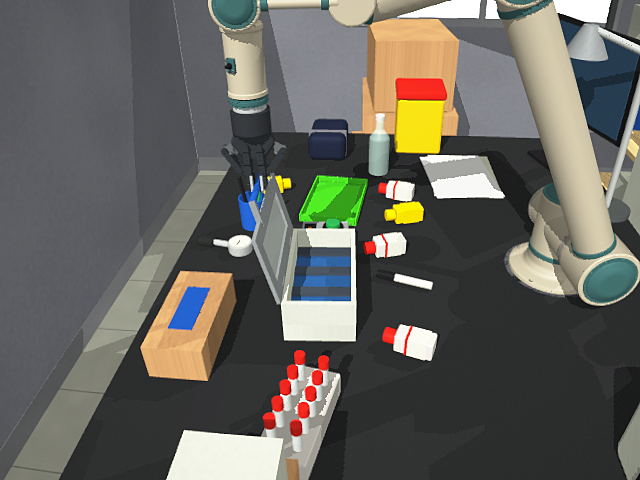

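The cover now stands at about 1.8 rad, and in the side view the bay is open with three blue grooves visible. Next I release the bar and rise.

Emit:
apply_moves:
  moves: [0.032,0,0,0,0,0,0,0.032,0,0,0,0,0,0,0.032,0,0,0,0,0,0,0.032,0,0,-0.02,0,0,0,0.032,0,0,-0.03,0,0,0,0.032,0,0,-0.03,0,0,0,0.06,0,-0.03,-0.01,0,0,0.12,0.06,0,-0.04,0,0,0,0.12]

```text
clock: 8.75
position: [0.6266, 0.155, 0.3289]
ee_rot: [-0.0, 0.778, 0.629, -0.002]
contact_force: [0.5, -0.0, 1.1]
width: 0.0555
```

```bash
python3 -c "
from h import *
to([.3,.28,.30],2.84,16);"
```

```text
pos [0.6266 0.155  0.3289] yaw 1.36 w 0.0555 F [ 0.5 -0.   1.1] clk 8.75
shift [ 0.054  -0.3455  0.0299] rot [-4.10e-03 -4.00e-04 -1.48e+00] rows>= 12 | /16: [ 0.0034 -0.0216  0.0019] [-0.0003 -0.     -0.0925]
```

Emit:
apply_moves:
  moves: [0.06,0.02,-0.035,0,0,0,0,0.06,0.02,-0.035,0,0,0,0,0.06,0.02,-0.035,0,0,0,0,0.06,0.01,-0.035,0,0,0,0,0.06,0,-0.03,0,0,0,-0.1,0.06,0,0,0,0,0,-0.12,0.06,0,0,0,0,0,-0.12,0.06,0,0,0,0,0,-0.12]

```text
clock: 9.42
position: [0.4649, 0.2641, 0.3325]
ee_rot: [0.002, 0.612, 0.791, 0.004]
contact_force: [0.1, -0.3, -0.2]
width: 0.06
```

Emit:
apply_moves:
  moves: [0.06,0,0,0,0,0,-0.12,0.06,0,0,0,0,0,-0.12,0.06,0,0,0,0,0,-0.12,0.06,0,0,0,0,0,-0.12,0.06,0,0,0,0,0,-0.12,0.06,0,0,0,0,0,-0.12,0.06,0,0,0,0,0,-0.12,0.06,0,0,0,0,0,-0.12]

```text
clock: 10.08
position: [0.4668, 0.2651, 0.3338]
ee_rot: [0.008, 0.159, 0.987, 0.004]
contact_force: [-0.4, 0.8, -0.0]
width: 0.0597
```

```bash
python3 -c "
from h import *
to([.43,.28,.30],2.84,8);grab('wrist','w7')"
```

```text
pos [0.4668 0.2651 0.3338] yaw 2.823 w 0.0597 F [-0.4  0.8 -0. ] clk 10.08
shift [0.0401 0.0022 0.0332] rot [ 0.0111  0.0149 -0.0169] rows>= 2 | /8: [0.005  0.0003 0.0042] [ 0.0014  0.0019 -0.0021]
```

View pics/w7.png

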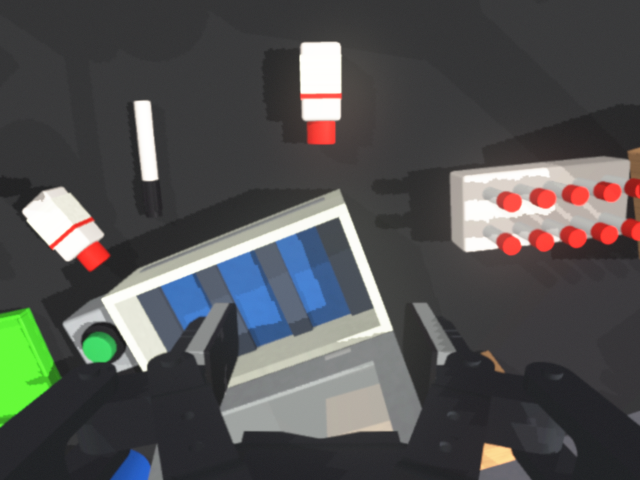

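Wrist view: bottle at (321,92) with its cap at (321,132), and the bay's grooves at (190,300), (250,295) and (305,270). Rim corners are at (340,190), (391,330) and (103,300). Measuring the bottle and the mixer from these.

```bash
cat >> h.py <<'E'
def bottle(d,c,rad=.09,zlo=.012,zhi=.055):
    uv,P=allpts(d); k=(np.hypot(P[:,0]-c[0],P[:,1]-c[1])<rad)&(P[:,2]>zlo)&(P[:,2]<zhi); uv=uv[k];Q=P[k]
    rgb=d['image'][uv[:,1],uv[:,0]].astype(int); red=(rgb[:,0]>110)&(rgb[:,1]<70); 
    hue=cv2.cvtColor(rgb[None].astype(np.uint8),cv2.COLOR_RGB2HSV)[0]; wh=(hue[:,1]<60)&(hue[:,2]>90)
    Q=Q[red|wh]; R=cv2.minAreaRect(Q[:,:2].astype(np.float32)); b=cv2.boxPoints(R); 
    e=[b[1]-b[0],b[2]-b[1]]; e=e[0] if np.linalg.norm(e[0])>np.linalg.norm(e[1]) else e[1]; e=e/np.linalg.norm(e)
    rc=P[k][red].mean(0)[:2]; m=np.array(R[0]); 
    if (rc-m)@e<0: e=-e
    print('bottle mid',np.round(m,4),'size',np.round(R[1],4),'axis yaw',round(float(np.arctan2(e[1],e[0])),3),'bodyc',np.round(m-.0125*e,4),'z',np.round(np.percentile(Q[:,2],[80,95]),4))
    return m,e
E
python3 - <<'E'
from h import *
w=load('w7'); sc=load('scene0'); si=load('side0')
r=lambda n,x:print(n,np.round(x,4).tolist())
bottle(w,(.369,.30)); bottle(w,(.42,-.038),.075)
r('outer rim',plane(w,[[340,190],[391,330],[103,300]],.1)); r('rim depth',[depth(w,[[343,198]])[0],depth(w,[[220,247]])[0]])
r('inner',plane(w,[[345,207],[385,325]],.1))
r('groove floor depth',[depth(w,[[u,v]])[0] for u,v in((190,300),(250,295),(305,270),(275,285))])
r('button',plane(w,[99,346],.094)); uv,P=allpts(w)
rgb=w['image'][uv[:,1],uv[:,0]].astype(int); k=(rgb[:,1]>rgb[:,0]+40)&(P[:,2]>.08)&(P[:,2]<.11)&(abs(P[:,1]+.03)<.03); r('btn',[P[k].mean(0),P[k].min(0),P[k].max(0)])
k=(rgb[:,2]>rgb[:,0]+60)&(abs(P[:,2]-.045)<.006)&(P[:,0]<.66)
m=np.zeros((480,640),np.uint8); m[uv[k,1],uv[k,0]]=1; n,L,s,c=cv2.connectedComponentsWithStats(m)
for i in range(1,n):
    if s[i,4]>200:
        kk=L[uv[:,1],uv[:,0]]==i; q=P[kk]; print('groove comp',s[i,4],np.round(q.mean(0),4),cv2.minAreaRect(q[:,:2].astype(np.float32)))
for n in('scene0',):
  d=sc; u2,P=allpts(d); rgb=d['image'][u2[:,1],u2[:,0]].astype(int)
  k=(rgb[:,1]>rgb[:,0]+40)&(rgb[:,1]>rgb[:,2]+40)&(P[:,0]>.45)&(P[:,0]<.68)&(P[:,1]<-.15)&(P[:,1]>-.45)&(P[:,2]<.04); print('tray',cv2.minAreaRect(P[k][:,:2].astype(np.float32)))
E
```

```text
bottle mid [0.37   0.3003] size [0.0422 0.1054] axis yaw -0.304 bodyc [0.3581 0.3041] z [0.0429 0.0437]
bottle mid [ 0.4195 -0.0393] size [0.1066 0.0455] axis yaw 0.313 bodyc [ 0.4076 -0.0432] z [0.0426 0.0435]
outer rim [[0.4653, 0.2885, 0.1], [0.6288, 0.2955, 0.1], [0.497, 0.0106, 0.1]]
rim depth [[0.492, 0.2899, -0.0003], [0.4867, 0.1473, 0.0775]]
inner [[0.4831, 0.2881, 0.1], [0.6209, 0.2908, 0.1]]
groove floor depth [[0.5433, 0.0773, 0.0458], [0.5599, 0.1489, 0.0463], [0.551, 0.2215, 0.0454], [0.5547, 0.1835, 0.054]]
button [[0.548, -0.0246, 0.094]]
btn [[0.5499, -0.0266, 0.092], [0.5339, -0.0532, 0.0806], [0.5729, -0.012, 0.0964]]
groove comp 3767 [0.5619 0.2273 0.0459] ((0.5635237097740173, 0.22759540379047394), (0.11698108911514282, 0.04911012575030327), 3.124171257019043)
groove comp 3523 [0.5656 0.1521 0.0459] ((0.5675230622291565, 0.1521245539188385), (0.11699887365102768, 0.048908669501543045), 3.3481316566467285)
groove comp 1583 [0.5409 0.0741 0.0459] ((0.5436794757843018, 0.07470688223838806), (0.06043357402086258, 0.04772333428263664), 3.8600172996520996)
tray ((0.5572554469108582, -0.29019176959991455), (0.2786981165409088, 0.19428470730781555), 84.25737762451172)
```

```bash
python3 -c "
from h import *
to([.358,.304,.06],2.838,8);"
```

```text
pos [0.4668 0.2651 0.3338] yaw 2.827 w 0.0598 F [ 0.3  0.7 -0.9] clk 10.13
shift [0.1196 0.0003 0.2721] rot [ 0.011   0.015  -0.0112] rows>= 8 | /8: [0.0149 0.     0.034 ] [ 0.0014  0.0019 -0.0014]
```

Emit:
apply_moves:
  moves: [0.065,0.02,0,0.01,0.004,0.005,-0.004,0.065,0.025,0,0.02,0.004,0.005,-0.004,0.065,0.025,0,0.025,0.003,0.005,-0.003,0.065,0.02,0,0.03,0,0,0,0.065,0.015,0,0.035,0,0,0,0.065,0.01,0,0.035,0,0,0,0.065,0.005,0,0.035,0,0,0,0.065,0,0,0.03,0,0,0]

```text
clock: 10.8
position: [0.3608, 0.3082, 0.1128]
ee_rot: [0.012, 0.164, 0.986, 0.009]
contact_force: [-0.1, -0.8, -0.6]
width: 0.0651
```

```bash
python3 -c "
from h import *
to([.358,.304,-.026],2.838,8);d=grab('side','s8')
cv2.imwrite('pics/s8z.png',cv2.resize(d['image'][230:400,330:530,::-1],None,fx=3.5,fy=3.5))"
```

```text
pos [0.3608 0.3082 0.1128] yaw 2.812 w 0.0651 F [-0.1 -0.8 -0.6] clk 10.8
shift [ 0.0043 -0.0079  0.1386] rot [ 0.0215  0.0216 -0.0254] rows>= 4 | /8: [ 0.0005 -0.001   0.0173] [ 0.0027  0.0027 -0.0032]
```

View pics/s8z.png

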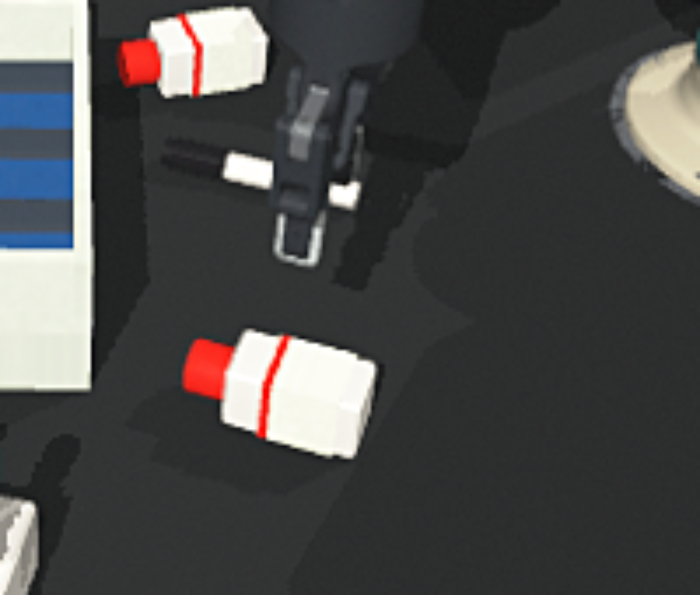

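```bash
python3 -c "
from h import *
d=load('s8');s=manip.get_state();p=s['position'];q=s['ee_rot'];R=Ro.from_quat([q[1],q[2],q[3],q[0]]).as_matrix()
print(R[:,2])
for dz in(0,.02,.03,.04,.045,.05,.06):
  print(dz,[np.round(proj(d,p+k*R[:,1]*.0355-R[:,2]*dz)[0],1) for k in(-1,1)])
"
```

```text
[ 0.01766874  0.00748351 -0.99981589]
0 [array([423.5, 299. ]), array([413.4, 321.3])]
0.02 [array([424.6, 291.1]), array([414.5, 313.3])]
0.03 [array([425.1, 287.1]), array([415. , 309.2])]
0.04 [array([425.7, 283.1]), array([415.5, 305. ])]
0.045 [array([426., 281.]), array([415.8, 302.9])]
0.05 [array([426.3, 279. ]), array([416.1, 300.8])]
0.06 [array([426.8, 274.8]), array([416.6, 296.6])]
```

The side view puts the fingertips 40 mm behind the reported TCP at this opening, which confirms the offset.

Emit:
apply_moves:
  moves: [0.065,0.002,-0.004,0.01,0.01,0.01,-0.012,0.065,0.002,-0.003,0.02,0.008,0.008,-0.01,0.065,0,-0.001,0.025,0,0,0,0.065,0,0,0.025,0,0,0,0.065,0,0,0.02,0,0,0,0.065,0,0,0.01,0,0,0,0.065,0,0,0,0,0,0,0.065,0,0,0,0,0,0]

```text
clock: 11.52
position: [0.3572, 0.3016, -0.0027]
ee_rot: [0.001, 0.161, 0.987, -0.0]
contact_force: [-0.4, -0.6, -0.3]
width: 0.0649
```

```bash
python3 -c "
from h import *
to([.358,.304,-.026],2.838,8);grab('wrist','w9')"
```

```text
pos [ 0.3572  0.3016 -0.0027] yaw 2.818 w 0.0649 F [-0.4 -0.6 -0.3] clk 11.52
shift [0.     0.0025 0.0233] rot [-0.0001  0.0022 -0.0201] rows>= 1 | /8: [0.     0.0003 0.0029] [-0.      0.0003 -0.0025]
```

View pics/w9.png

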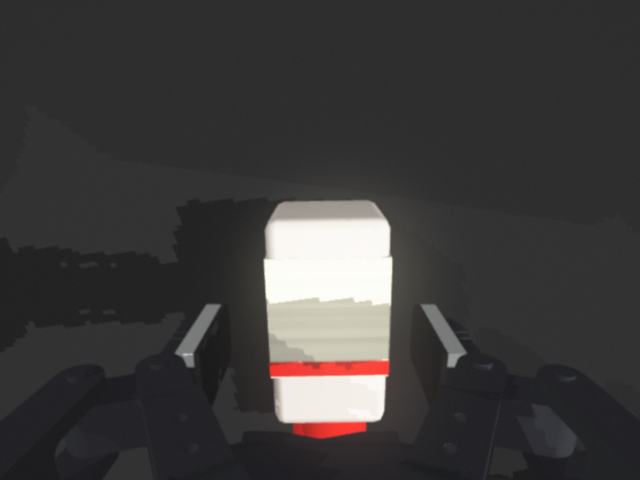

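The bottle lies centred between the pads. I go down the last 23 mm and close.

Emit:
apply_moves:
  moves: [0.065,0,0.002,0.01,0,0,-0.01,0.065,0,0,0.01,0,0,-0.006,0.065,0,0,0.003,0,0,0,0.03,0,0,0,0,0,0,0.03,0,0,0,0,0,0,0.03,0,0,0,0,0,0,0.03,0,0,0,0,0,0,0.03,0,0,0,0,0,0]
  newtons: 60

```text
clock: 12.23
position: [0.3637, 0.3072, -0.0214]
ee_rot: [0.006, 0.153, 0.988, 0.004]
contact_force: [0.8, -0.4, -2.7]
width: 0.0411
```

```bash
python3 -c "
from h import *
to([.358,.304,.12],2.838,8);grab('wrist','w10')"
```

```text
pos [ 0.3637  0.3072 -0.0214] yaw 2.833 w 0.0411 F [ 0.8 -0.4 -2.7] clk 12.23
shift [ 0.0029 -0.0034 -0.1415] rot [ 0.0103  0.0113 -0.0045] rows>= 4 | /8: [ 0.0004 -0.0004 -0.0177] [ 0.0013  0.0014 -0.0006]
```

Emit:
apply_moves:
  moves: [0.03,0,0,-0.015,0,0,0,0.03,0,0,-0.025,0,0,0,0.03,0,0,-0.03,0,0,0,0.03,0,0,-0.035,0,0,-0.05,0.03,0,0,-0.035,0,0,-0.1,0.03,0,0,-0.02,0,0,-0.1,0.03,0,0,0,0.005,0.005,-0.08,0.03,0,0,0,0,0,0]

```text
clock: 12.95
position: [0.359, 0.3048, 0.145]
ee_rot: [0.002, -0.018, 1.0, -0.001]
contact_force: [-0.4, 0.4, -1.4]
width: 0.041
```

```bash
python3 -c "
from h import *
to([.5455,.2266,.14],3.197,8);grab('wrist','w11')"
```

```text
pos [0.359  0.3048 0.145 ] yaw -3.105 w 0.041 F [-0.4  0.4 -1.4] clk 12.95
shift [-0.1835 -0.085   0.0058] rot [-0.0017  0.0034 -0.0188] rows>= 5 | /8: [-0.0229 -0.0106  0.0007] [-0.0002  0.0004 -0.0024]
```

View pics/w11.png

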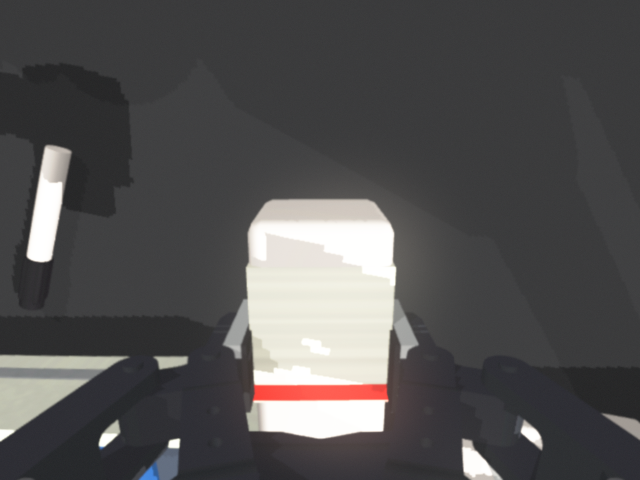

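```bash
cat >> h.py <<'E'
def held(d,s):
    p=s['position'];q=s['ee_rot'];R=Ro.from_quat([q[1],q[2],q[3],q[0]]).as_matrix()
    uv,P=allpts(d); L=(P-p)@R; rgb=d['image'][uv[:,1],uv[:,0]].astype(int); lum=rgb.min(1)
    k=(abs(L[:,1])<.019)&(L[:,2]<0)&(L[:,2]>-.075)&(L[:,0]>-.02)&(L[:,0]<.09)&(lum>80)
    Q=L[k]; print('held: base end x',np.round(np.percentile(Q[:,0],[98,99.5]),4),'y',np.round(np.percentile(Q[:,1],[1,99]),4),'z top',np.round(np.percentile(Q[:,2],[2,50,95]),4),len(Q))
E
python3 -c "
from h import *
d=grab('wrist','w11b'); held(d,st())"
```

```text
clk 13.05 pos [0.3584 0.3044 0.1439] q [ 9.000e-04 -1.660e-02  9.999e-01 -1.300e-03] F [-0.3  0.5 -1.5] w 0.0413
qpos [ 0.559  0.157  1.802 -0.003  1.182 -1.044]
held: base end x [0.0433 0.0435] y [-0.0186  0.0186] z top [-0.0669 -0.0656 -0.0498] 26077
```

Emit:
apply_moves:
  moves: [0.03,-0.02,-0.008,0,0,0,0,0.03,-0.03,-0.013,0,0,0,0,0.03,-0.035,-0.016,0,0,0,0,0.03,-0.035,-0.016,0,0,0,0,0.03,-0.035,-0.016,0,0,0,0,0.03,-0.025,-0.012,0,0,0,-0.02,0.03,-0.01,-0.005,0,0,0,0,0.03,0,0,0,0,0,0]

```text
clock: 13.72
position: [0.5492, 0.2178, 0.1306]
ee_rot: [-0.01, -0.021, 1.0, -0.004]
contact_force: [-0.1, 0.6, -0.1]
width: 0.041
```

```bash
python3 -c "
from h import *
to([.549,.2268,.08],3.197,8)"
```

```text
pos [0.5492 0.2178 0.1306] yaw -3.1 w 0.041 F [-0.1  0.6 -0.1] clk 13.72
shift [-0.0012  0.0094  0.0505] rot [-0.0078 -0.0206 -0.0136] rows>= 2 | /8: [-0.0002  0.0012  0.0063] [-0.001  -0.0026 -0.0017]
```

Emit:
apply_moves:
  moves: [0.03,0,0.006,0,-0.004,-0.01,-0.01,0.03,0,0.003,0,-0.004,-0.01,-0.004,0.03,0,0.001,0,0,0,0,0.03,0,0,0.012,0,0,0,0.03,0,0,0.015,0,0,0,0.03,0,0,0.012,0,0,0,0.03,0,0,0,0,0,0,0.03,0,0,0,0,0,0]

```text
clock: 14.38
position: [0.5345, 0.2348, 0.0893]
ee_rot: [-0.005, -0.031, 1.0, 0.001]
contact_force: [0.4, 0.2, -1.1]
width: 0.0415
```

```bash
python3 -c "
from h import *
to([.549,.2268,.022],3.197,8); w=grab('wrist','w12'); held(w,st()); d=grab('side','s12')
a=cv2.resize(d['image'][160:370,230:480,::-1],(476,400)); cv2.imwrite('pics/s12z.png',np.hstack([a,cv2.resize(w['image'][:,:,::-1],(320,400))]))"
```

```text
pos [0.5345 0.2348 0.0893] yaw -3.08 w 0.0415 F [ 0.4  0.2 -1.1] clk 14.38
shift [-0.0146 -0.0091  0.0671] rot [ 0.0033 -0.0095  0.0059] rows>= 2 | /8: [-0.0018 -0.0011  0.0084] [ 0.0004 -0.0012  0.0007]
clk 14.43 pos [0.5342 0.2348 0.0893] q [-0.0051 -0.0306  0.9995  0.0015] F [-1.   0.6 -0.9] w 0.041
qpos [ 0.291  0.371  1.643  0.006  1.137 -1.344]
held: base end x [0.0507 0.0522] y [-0.0186  0.0186] z top [-0.0658 -0.0645 -0.0104] 28271
```

View pics/s12z.png

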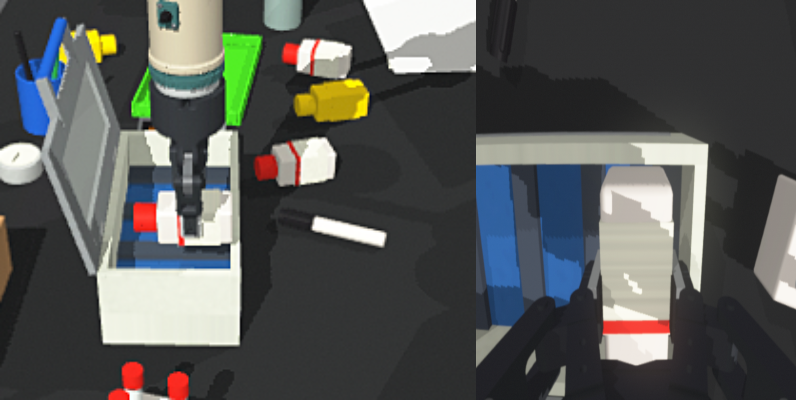

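Emit:
apply_moves:
  moves: [0.03,-0.005,-0.004,0,0,-0.005,0,0.03,-0.005,-0.003,0,0,-0.004,0,0.03,-0.004,-0.002,0,0,0,0,0.03,0,0,0,0,0,0,0.03,0,0,0.008,0,0,0,0.03,0,0,0.008,0,0,0,0.03,0,0,0,0,0,0,0.03,0,0,0,0,0,0]

```text
clock: 15.15
position: [0.5539, 0.2261, 0.0754]
ee_rot: [0.004, -0.03, 1.0, 0.002]
contact_force: [0.1, 0.6, -1.3]
width: 0.041
```

```bash
python3 -c "
from h import *
to([.549,.2268,.022],3.197,8); w=grab('wrist','w13'); held(w,st())
bottle(w,(.54,.227),.09,.115,.18)"
```

```text
pos [0.5539 0.2261 0.0754] yaw -3.081 w 0.041 F [ 0.1  0.6 -1.3] clk 15.15
shift [0.0052 0.0007 0.0534] rot [0.0046 0.008  0.005 ] rows>= 2 | /8: [0.0007 0.0001 0.0067] [0.0006 0.001  0.0006]
clk 15.2 pos [0.5535 0.226  0.0752] q [ 0.0036 -0.0302  0.9995  0.0023] F [ 0.1  0.5 -1.3] w 0.0413
qpos [ 0.269  0.394  1.644  0.003  1.096 -1.363]
held: base end x [0.0689 0.0703] y [-0.0186  0.0186] z top [-0.0661 -0.0647 -0.0254] 28783
bottle mid [0.5516 0.2196] size [0.0807 0.0902] axis yaw -0.841 bodyc [0.5432 0.229 ] z [0.1405 0.1411]
```

View pics/w13.png

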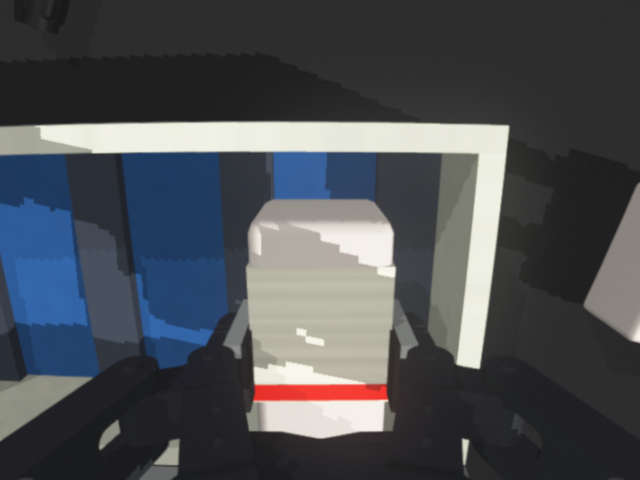

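The bottle sits centred over the left groove, whose blue floor spans columns 272–376. Lowering now.

Emit:
apply_moves:
  moves: [0.03,0.003,0,0.01,0.002,0.004,0,0.03,0,0,0.012,0,0,0,0.03,0,0,0.012,0,0,0,0.03,0,0,0.01,0,0,0,0.03,0,0,0.004,0,0,0,0.03,0,0,0,0,0,0,0.03,0,0,0,0,0,0,0.03,0,0,0,0,0,0]

```text
clock: 15.87
position: [0.5496, 0.2264, 0.0233]
ee_rot: [0.001, -0.031, 1.0, 0.001]
contact_force: [0.3, -0.4, -1.3]
width: 0.0412
```

```bash
python3 -c "
from h import *
to([.549,.2268,.022],3.197,8)"
```

```text
pos [0.5496 0.2264 0.0233] yaw -3.08 w 0.0412 F [ 0.3 -0.4 -1.3] clk 15.87
shift [0.0005 0.0004 0.0013] rot [0.002  0.002  0.0057] rows>= 1 | /8: [0.0001 0.0001 0.0002] [0.0003 0.0003 0.0007]
```

Emit:
apply_moves:
  moves: [0.03,0,0,0.002,0,0,0,0.03,0,0,0.001,0,0,0,0.058,0,0,0,0,0,0,0.058,0,0,0,0,0,0,0.058,0,0,0,0,0,0,0.058,0,0,-0.01,0,0,0,0.058,0,0,-0.025,0,0,0,0.058,0,0,-0.035,0,0,0]

```text
clock: 16.53
position: [0.546, 0.2254, 0.0903]
ee_rot: [-0.003, -0.031, 1.0, 0.0]
contact_force: [1.1, 0.6, 0.1]
width: 0.0579
```

Emit:
apply_moves:
  moves: [0.058,0,0,-0.04,0,0,0,0.058,0,0,-0.04,0,0,0,0.058,0,0,-0.04,0,0,0,0.058,0.01,0.03,-0.03,0,0,0,0.06,0.02,0.035,0,0,0,0,0.06,0.02,0.035,0,0,0,0,0.06,0.02,0.035,0,0,0,0,0.06,0.02,0.035,0,0,0,0]

```text
clock: 17.2
position: [0.4551, 0.3874, 0.2618]
ee_rot: [0.01, -0.023, 1.0, 0.003]
contact_force: [-0.2, 0.6, 0.3]
width: 0.0598
```

```bash
python3 -c "
from h import *
st(); w=grab('wrist','w14');grab('scene','c14');grab('side','s14'); bottle(w,(.42,-.038),.08)"
```

```text
clk 17.2 pos [0.4551 0.3874 0.2618] q [ 0.0098 -0.0228  0.9997  0.0031] F [-0.2  0.6  0.3] w 0.0598
qpos [ 0.592  0.271  1.352 -0.005  1.499 -1.024]Traceback (most recent call last):
  File "<string>", line 3, in <module>
    st(); w=grab('wrist','w14');grab('scene','c14');grab('side','s14'); bottle(w,(.42,-.038),.08)
                                                                        ~~~~~~^^^^^^^^^^^^^^^^^^^
  File "h.py", line 47, in bottle
    hue=cv2.cvtColor(rgb[None].astype(np.uint8),cv2.COLOR_RGB2HSV)[0]; wh=(hue[:,1]<60)&(hue[:,2]>90)
        ~~~~~~~~~~~~^^^^^^^^^^^^^^^^^^^^^^^^^^^^^^^^^^^^^^^^^^^^^^
cv2.error: OpenCV(4.12.0) /io/opencv/modules/imgproc/src/color.cpp:199: error: (-215:Assertion failed) !_src.empty() in function 'cvtColor'
```

View pics/w14.png

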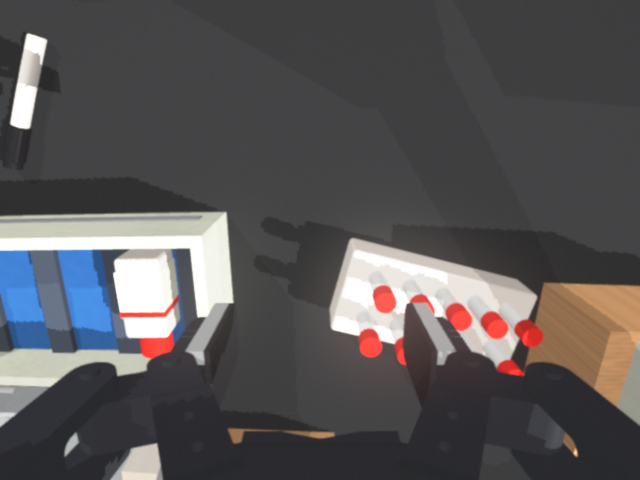

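View pics/s14.png

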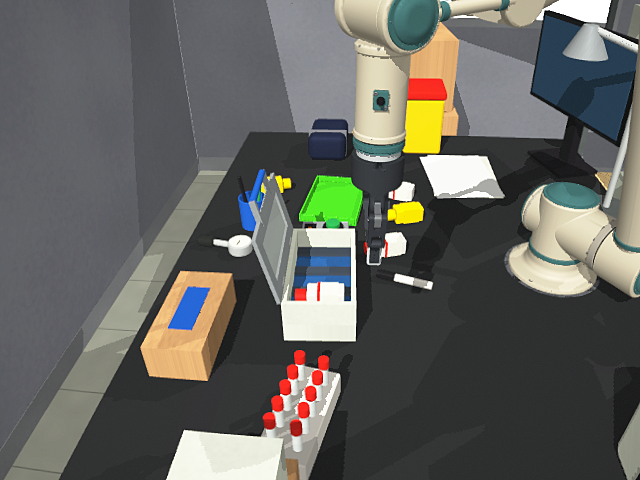

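The bottle lies in the left groove. I went the wrong way in y but hit nothing. Next I go to the middle bottle.

```bash
python3 -c "
from h import *
to([.47,-.03,.26],3.455,12)"
```

```text
pos [0.4539 0.3886 0.2611] yaw -3.09 w 0.0599 F [-0.5 -0.8  0.2] clk 17.35
shift [ 0.0056 -0.4189 -0.0013] rot [ 0.0032  0.019  -0.2615] rows>= 11 | /12: [ 0.0005 -0.0349 -0.0001] [ 0.0003  0.0016 -0.0218]
```

Emit:
apply_moves:
  moves: [0.065,0,-0.02,-0.01,0,0,0,0.065,0,-0.035,-0.01,0,0,0,0.065,0,-0.04,0,0,0,0,0.065,0,-0.04,0,0,0,0,0.065,0,-0.04,0,0,0,0,0.065,0,-0.04,0,0,0,0,0.065,0,-0.04,0,0,0,0,0.065,0,-0.04,0,0,0,0]

```text
clock: 18.02
position: [0.4713, 0.0872, 0.2817]
ee_rot: [0.011, -0.031, 0.999, 0.002]
contact_force: [0.7, 0.1, -0.2]
width: 0.0656
```

Emit:
apply_moves:
  moves: [0.065,0,-0.04,0,0,0,0,0.065,0,-0.04,0,0,0,0,0.065,0,-0.03,0,0,0,-0.06,0.065,0,-0.02,0,0,0,-0.06,0.065,0,0,0,0,0,-0.06,0.065,0,0,0,0,0,-0.06,0.065,0,0,0,0,0,-0.03,0.065,0,0,0,0,0,0]

```text
clock: 18.68
position: [0.4761, -0.0679, 0.2847]
ee_rot: [0.011, -0.158, 0.987, -0.006]
contact_force: [0.7, -0.4, -0.3]
width: 0.0651
```

```bash
python3 -c "
from h import *
w=grab('wrist','w15'); to([.4076,-.0432,.05],3.455,8); bottle(w,(.42,-.038),.08)"
```

```text
pos [ 0.4761 -0.0679  0.2847] yaw -2.825 w 0.0652 F [0.6 0.2 0.8] clk 18.73
shift [0.0622 0.0487 0.2327] rot [-0.0167  0.0202  0.0028] rows>= 6 | /8: [0.0078 0.0061 0.0291] [-0.0021  0.0025  0.0003]
bottle mid [ 0.42   -0.0393] size [0.1048 0.042 ] axis yaw 0.317 bodyc [ 0.4081 -0.0432] z [0.0428 0.0436]
```

View pics/w15.png

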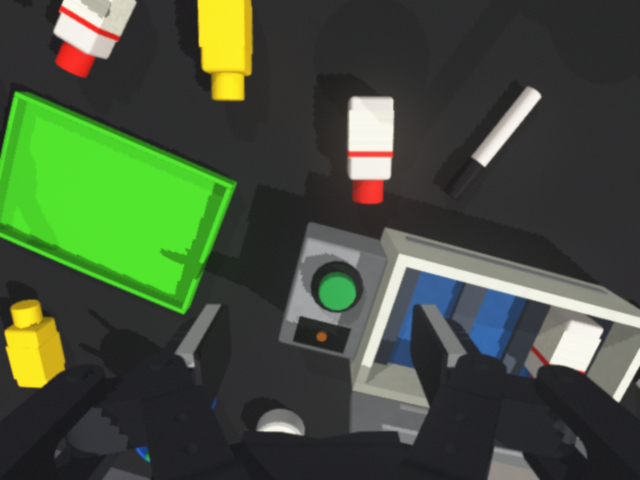

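```bash
python3 - <<'E'
from h import *
w=load('w15'); r=lambda n,x:print(n,np.round(x,4).tolist())
r('tray outer top corners',plane(w,[[18,93],[237,183],[186,314],[-3,237]],.022))
uv,P=allpts(w); rgb=w['image'][uv[:,1],uv[:,0]].astype(int); g=(rgb[:,1]>rgb[:,0]+40)&(rgb[:,1]>rgb[:,2]+40)
k=g&(P[:,2]>.08)&(P[:,2]<.11)&(abs(P[:,1]+.03)<.04); r('btn',[P[k].mean(0),P[k].min(0),P[k].max(0)])
m=np.zeros((480,640),np.uint8); m[uv[k,1],uv[k,0]]=1; c=cv2.minEnclosingCircle(np.c_[uv[k]].astype(np.float32)); print(c); r('b',plane(w,c[0],.094))
k=g&(P[:,2]<.03)&(P[:,1]<-.1); print('tray',cv2.minAreaRect(P[k][:,:2].astype(np.float32)),np.median(P[k][:,2]))
k&=(P[:,2]>.017); print('traytop',cv2.minAreaRect(P[k][:,:2].astype(np.float32)))
E
```

```text
tray outer top corners [[0.4738, -0.4078, 0.022], [0.4948, -0.1591, 0.022], [0.6611, -0.1773, 0.022], [0.6408, -0.4134, 0.022]]
btn [[0.5502, -0.0309, 0.0933], [0.534, -0.0478, 0.081], [0.5743, -0.0105, 0.097]]
((336.87823486328125, 291.24591064453125), 19.013486862182617)
b [[0.5498, -0.0309, 0.094]]
tray ((0.5734609961509705, -0.30522745847702026), (0.26892271637916565, 0.18095992505550385), 84.02885437011719) 0.005380754130748412
traytop ((0.5672847032546997, -0.29638198018074036), (0.2516576945781708, 0.16644945740699768), 84.29309844970703)
```

Emit:
apply_moves:
  moves: [0.065,0.015,0.012,0.01,-0.006,0.006,0,0.065,0.018,0.015,0.02,-0.006,0.006,0,0.065,0.018,0.015,0.025,-0.004,0.006,0,0.065,0.01,0.006,0.03,0,0,0,0.065,0.003,0.003,0.03,0,0,0,0.065,0,0,0.03,0,0,0,0.065,0,0,0.02,0,0,0,0.065,0,0,0,0,0,0]

```text
clock: 19.4
position: [0.3989, -0.0426, 0.116]
ee_rot: [0.005, -0.152, 0.988, -0.003]
contact_force: [-0.9, 0.1, -1.0]
width: 0.0651
```

```bash
python3 -c "
from h import *
to([.408,-.0432,-.024],3.458,8)"
```

```text
pos [ 0.3989 -0.0426  0.116 ] yaw -2.837 w 0.0651 F [-0.9  0.1 -1. ] clk 19.4
shift [-0.0072 -0.0022  0.1401] rot [-0.0081  0.0092 -0.0116] rows>= 4 | /8: [-0.0009 -0.0003  0.0175] [-0.001   0.0012 -0.0014]
```

Emit:
apply_moves:
  moves: [0.065,-0.004,-0.001,0.01,-0.004,0.005,-0.006,0.065,-0.003,-0.001,0.02,-0.004,0.005,-0.005,0.065,0,0,0.025,0,0,0,0.065,0,0,0.025,0,0,0,0.065,0,0,0.025,0,0,0,0.065,0,0,0.01,0,0,0,0.065,0,0,0,0,0,0,0.065,0,0,0,0,0,0]

```text
clock: 20.07
position: [0.4216, -0.0473, 0.0033]
ee_rot: [0.009, -0.156, 0.988, -0.005]
contact_force: [-0.0, 0.0, 0.9]
width: 0.0646
```

```bash
python3 -c "
from h import *
to([.408,-.0432,-.024],3.458,8)"
```

```text
pos [ 0.4216 -0.0473  0.0033] yaw -2.827 w 0.0646 F [-0.   0.   0.9] clk 20.07
shift [0.0121 0.0085 0.027 ] rot [-0.0118  0.0159 -0.0022] rows>= 1 | /8: [0.0015 0.0011 0.0034] [-0.0015  0.002  -0.0003]
```

Emit:
apply_moves:
  moves: [0.065,0.007,0.005,0,-0.006,0.008,0,0.065,0.005,0.003,0,-0.005,0.006,0,0.065,0,0,0,0,0,0,0.065,0,0,0.006,0,0,0,0.065,0,0,0.008,0,0,0,0.065,0,0,0.006,0,0,0,0.065,0,0,0,0,0,0,0.065,0,0,0,0,0,0]

```text
clock: 20.73
position: [0.4122, -0.0446, -0.0139]
ee_rot: [0.006, -0.156, 0.988, -0.002]
contact_force: [-0.4, 0.0, 0.7]
width: 0.065
```

```bash
python3 -c "
from h import *
to([.408,-.0432,-.024],3.458,8);w=grab('wrist','w16');bottle(w,(.42,-.039),.08,.01,.05)"
```

```text
pos [ 0.4122 -0.0446 -0.0139] yaw -2.827 w 0.065 F [-0.4  0.   0.7] clk 20.73
shift [0.0036 0.0027 0.01  ] rot [-0.0065  0.0107 -0.0023] rows>= 1 | /8: [0.0005 0.0003 0.0013] [-0.0008  0.0013 -0.0003]
bottle mid [ 0.4073 -0.0436] size [0.0853 0.0737] axis yaw 0.871 bodyc [ 0.3992 -0.0532] z [0.0427 0.0432]h.py:50: RuntimeWarning: Mean of empty slice.
  rc=P[k][red].mean(0)[:2]; m=np.array(R[0]);
  ret = um.true_divide(
```

View pics/w16.png

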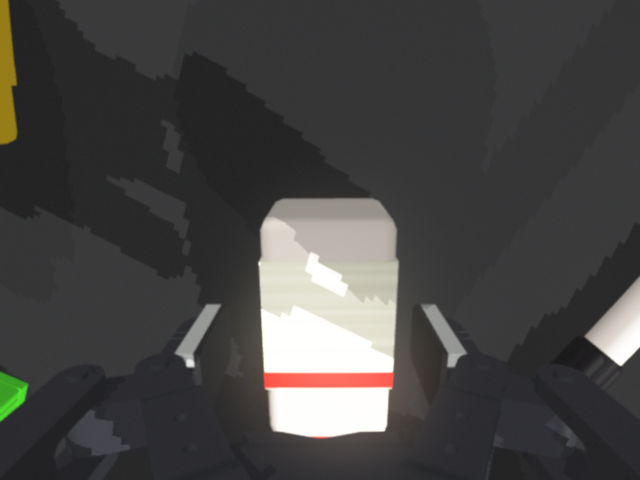

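The bottle is centred between the pads and the marker is well clear at (590,350). Closing now.

Emit:
apply_moves:
  moves: [0.065,0.001,0.002,0.005,0,0.004,0,0.065,0,0,0.005,0,0,0,0.03,0,0,0,0,0,0,0.03,0,0,0,0,0,0,0.03,0,0,0,0,0,0,0.03,0,0,0,0,0,0,0.03,0,0,0,0,0,0,0.03,0,0,-0.01,0,0,0]

```text
clock: 21.45
position: [0.409, -0.0425, -0.016]
ee_rot: [0.002, -0.157, 0.988, -0.002]
contact_force: [0.3, -0.1, -1.3]
width: 0.0409
```

Emit:
apply_moves:
  moves: [0.03,0,0,-0.02,0,0,0,0.03,0,0,-0.03,0,0,0,0.03,0,0,-0.035,0,0,0,0.03,0,0,-0.035,0,0,0,0.03,0,0,-0.03,0,0,0.07,0.03,0,0,-0.015,0,0,0.1,0.03,0,0,0,0,0,0.09,0.03,0,0,0,0,0,0]

```text
clock: 22.12
position: [0.4064, -0.0414, 0.1569]
ee_rot: [0.0, -0.021, 1.0, -0.001]
contact_force: [-0.1, 0.0, -2.0]
width: 0.041
```

```bash
python3 -c "
from h import *
to([.552,.152,.15],3.197,8);w=grab('wrist','w17');held(w,st())"
```

```text
pos [ 0.4064 -0.0414  0.1569] yaw -3.099 w 0.041 F [-0.1  0.  -2. ] clk 22.12
shift [-0.1537  0.187   0.0065] rot [-0.0021  0.0004 -0.0127] rows>= 6 | /8: [-0.0192  0.0234  0.0008] [-0.0003  0.0001 -0.0016]
clk 22.17 pos [ 0.4065 -0.0414  0.1567] q [ 2.000e-04 -2.290e-02  9.997e-01 -1.100e-03] F [ 0.8  0.4 -0.7] w 0.0413
qpos [-0.27   0.051  1.892 -0.002  1.197 -1.886]
held: base end x [0.0421 0.0422] y [-0.0186  0.0186] z top [-0.0686 -0.0673 -0.0507] 26060
```

View pics/w17.png

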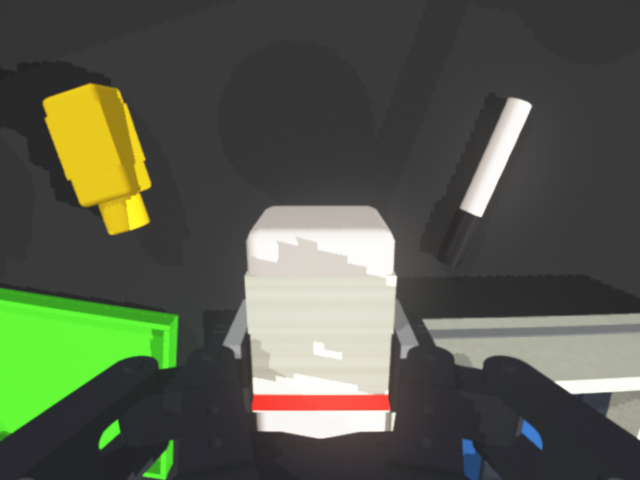

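Emit:
apply_moves:
  moves: [0.03,-0.012,0.015,0,0,0,0,0.03,-0.022,0.025,0,0,0,0,0.03,-0.025,0.03,0,0,0,0,0.03,-0.025,0.03,0,0,0,0,0.03,-0.025,0.03,0,0,0,0,0.03,-0.023,0.03,0,0,0,0,0.03,-0.015,0.02,0,0,0,0,0.03,0,0,0,0,0,0]

```text
clock: 22.83
position: [0.5434, 0.1534, 0.1453]
ee_rot: [-0.008, -0.03, 1.0, -0.002]
contact_force: [0.8, -1.1, -1.6]
width: 0.0414
```

```bash
python3 -c "
from h import *
to([.551,.1515,.08],3.197,8)"
```

```text
pos [0.5434 0.1534 0.1453] yaw -3.081 w 0.0414 F [ 0.8 -1.1 -1.6] clk 22.83
shift [-0.0085 -0.0021  0.0652] rot [-0.0031 -0.0152  0.0053] rows>= 2 | /8: [-0.0011 -0.0003  0.0081] [-0.0004 -0.0019  0.0007]
```

Emit:
apply_moves:
  moves: [0.03,-0.004,-0.001,0.01,0,-0.005,0,0.03,-0.003,-0.001,0.012,0,-0.005,0,0.03,-0.002,0,0.015,0,-0.003,0,0.03,0,0,0.015,0,0,0,0.03,0,0,0.01,0,0,0,0.03,0,0,0,0,0,0,0.03,0,0,0,0,0,0,0.03,0,0,0,0,0,0]

```text
clock: 23.5
position: [0.5448, 0.151, 0.0702]
ee_rot: [-0.011, -0.041, 0.999, -0.003]
contact_force: [-0.6, -0.7, -1.4]
width: 0.0412
```

```bash
python3 -c "
from h import *
to([.551,.1515,.021],3.197,8);w=grab('wrist','w18')"
```

```text
pos [0.5448 0.151  0.0702] yaw -3.06 w 0.0412 F [-0.6 -0.7 -1.4] clk 23.5
shift [-0.0073  0.0003  0.0491] rot [-0.0062 -0.023   0.0262] rows>= 2 | /8: [-0.0009  0.      0.0061] [-0.0008 -0.0029  0.0033]
```

View pics/w18.png

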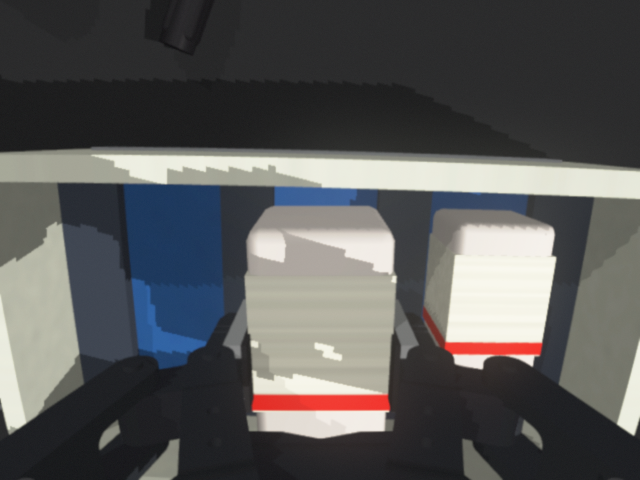

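Emit:
apply_moves:
  moves: [0.03,-0.004,0,0,-0.004,-0.012,0.014,0.03,-0.003,0,0,-0.002,-0.01,0.01,0.03,0,0,0,0,0,0,0.03,0,0,0.01,0,0,0,0.03,0,0,0.012,0,0,0,0.03,0,0,0.01,0,0,0,0.03,0,0,0.004,0,0,0,0.03,0,0,0,0,0,0]

```text
clock: 24.22
position: [0.556, 0.1517, 0.0354]
ee_rot: [0.005, -0.028, 1.0, 0.001]
contact_force: [-0.3, 0.0, -1.2]
width: 0.0411
```

```bash
python3 -c "
from h import *
to([.551,.1515,.021],3.197,8)"
```

```text
pos [0.556  0.1517 0.0354] yaw -3.086 w 0.0411 F [-0.3  0.  -1.2] clk 24.22
shift [0.0051 0.0001 0.0144] rot [0.0012 0.0106 0.0003] rows>= 1 | /8: [0.0006 0.     0.0018] [0.0001 0.0013 0.    ]
```

Emit:
apply_moves:
  moves: [0.03,0.002,0,0.006,0,0.005,0,0.03,0.001,0,0.005,0,0.004,0,0.03,0,0,0.004,0,0,0,0.03,0,0,0.002,0,0,0,0.03,0,0,0,0,0,0,0.058,0,0,0,0,0,0,0.058,0,0,0,0,0,0,0.058,0,0,0,0,0,0]

```text
clock: 24.88
position: [0.5551, 0.1522, 0.0218]
ee_rot: [0.003, -0.028, 1.0, 0.001]
contact_force: [-0.0, -0.3, 0.2]
width: 0.0581
```

Emit:
apply_moves:
  moves: [0.058,0,0,-0.015,0,0,0,0.058,0,0,-0.03,0,0,0,0.058,0,0,-0.035,0,0,0,0.058,0,0,-0.04,0,0,0,0.06,0,0,-0.04,0,0,0,0.06,0.015,-0.02,-0.03,0,0,0,0.06,0.02,-0.035,-0.02,0,0,0,0.06,0.02,-0.035,0,0,0,0]

```text
clock: 25.55
position: [0.5066, 0.0628, 0.2353]
ee_rot: [0.001, -0.032, 0.999, 0.001]
contact_force: [0.1, 0.2, 0.4]
width: 0.0601
```

```bash
python3 -c "
from h import *
to([.45,-.33,.27],3.14-.24,8);w=grab('wrist','w19'); sc=grab('scene','c19');si=grab('side','s19'); bottle(si,(.385,-.34),.08); bottle(sc,(.385,-.34),.08)"
```

```text
pos [0.5066 0.0628 0.2353] yaw -3.077 w 0.0601 F [0.1 0.2 0.4] clk 25.55
shift [ 0.082  -0.3882 -0.0359] rot [0.0031 0.0007 0.3065] rows>= 10 | /8: [ 0.0102 -0.0485 -0.0045] [0.0004 0.0001 0.0383]
bottle mid [ 0.3826 -0.3399] size [0.0546 0.1059] axis yaw -0.282 bodyc [ 0.3706 -0.3364] z [0.0415 0.0436]
bottle mid [ 0.387  -0.3421] size [0.0436 0.1078] axis yaw -0.251 bodyc [ 0.3749 -0.339 ] z [0.0434 0.0456]
```

View pics/w19.png

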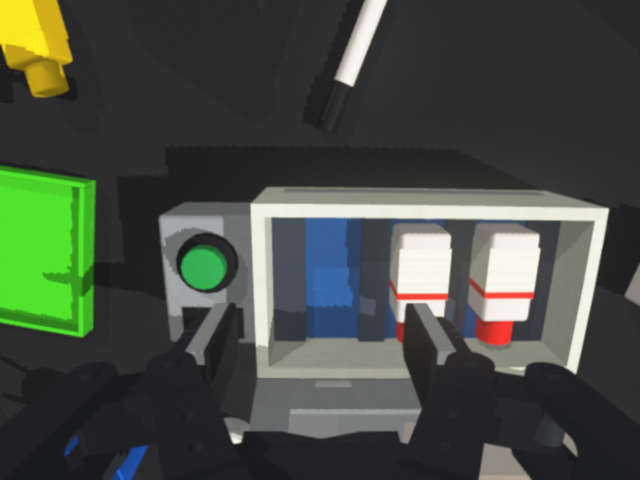

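View pics/c19.png

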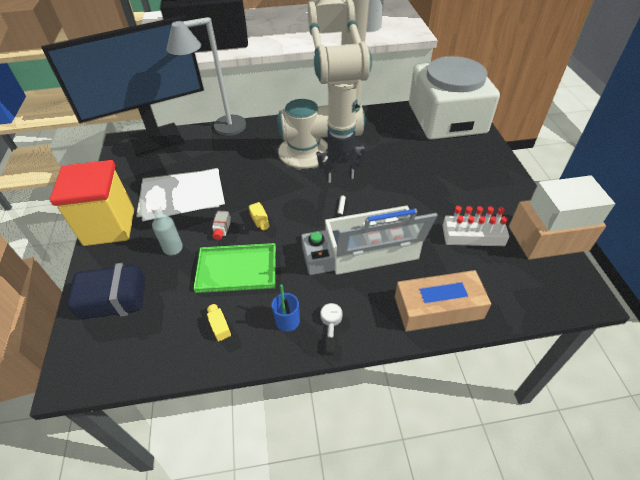

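Both bottles lie in their grooves at (420,270) and (505,270). Now the third one.

Emit:
apply_moves:
  moves: [0.065,0.005,-0.025,-0.01,0,0,0,0.065,0.01,-0.035,-0.015,0,0,0,0.065,0.01,-0.04,-0.01,0,0,0,0.065,0.01,-0.04,0,0,0,0,0.065,0.01,-0.04,0,0,0,0,0.065,0.01,-0.04,0,0,0,0,0.065,0.01,-0.04,0,0,0,0,0.065,0.01,-0.04,0,0,0,0]

```text
clock: 26.37
position: [0.4518, -0.2405, 0.2595]
ee_rot: [-0.004, -0.039, 0.999, 0.008]
contact_force: [0.2, -0.8, -0.5]
width: 0.0652
```

Emit:
apply_moves:
  moves: [0.065,0.005,-0.04,0,0,0,0,0.065,0,-0.03,0,0,0,0.05,0.065,0,0,0,0,0,0.08,0.065,0,0,0,0,0,0.08,0.065,0,0,0,0,0,0.06,0.065,0,0,0,0,0,0.03,0.065,0,0,0,0,0,0,0.065,0,0,0,0,0,0]

```text
clock: 27.03
position: [0.4565, -0.3212, 0.2465]
ee_rot: [-0.009, 0.122, 0.992, 0.011]
contact_force: [0.5, -0.3, 0.4]
width: 0.065
```

```bash
python3 -c "
from h import *
w=grab('wrist','w20'); m,e=bottle(w,(.385,-.34),.08); b=m-.0125*e;to([b[0],b[1],.05],np.pi+np.arctan2(e[1],e[0]),8)"
```

```text
bottle mid [ 0.384  -0.3427] size [0.0431 0.1045] axis yaw -0.238 bodyc [ 0.3719 -0.3398] z [0.0428 0.0435]
pos [ 0.4564 -0.3211  0.2464] yaw 2.898 w 0.0651 F [ 1.  -0.9  0.1] clk 27.08
shift [ 0.0734 -0.0426  0.1971] rot [ 0.0205 -0.0211 -0.0057] rows>= 6 | /8: [ 0.0092 -0.0053  0.0246] [ 0.0026 -0.0026 -0.0007]
```

View pics/w20.png

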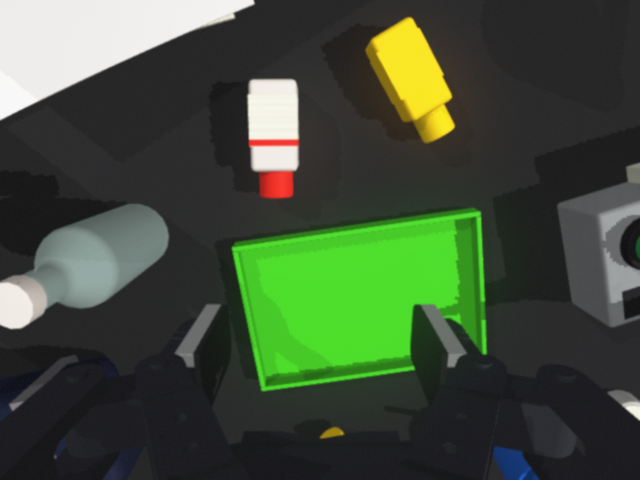

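The bottle is at (273,130) and has not moved. The yellow look-alike is about 60 mm to its side, clear of the fingers.

```bash
python3 - <<'E'
from h import *
w=load('w20'); r=lambda n,x:print(n,np.round(x,4).tolist())
c=plane(w,[[233,245],[479,210],[487,352],[263,391]],.022); r('tray corners',c); r('mean',c.mean(0)); 
uv,P=allpts(w); rgb=w['image'][uv[:,1],uv[:,0]].astype(int); g=(rgb[:,1]>rgb[:,0]+60)&(rgb[:,1]>rgb[:,2]+60)
k=g&(P[:,2]>.018)&(P[:,2]<.03); print('traytop',cv2.minAreaRect(P[k][:,:2].astype(np.float32)))
E
```

```text
tray corners [[0.4714, -0.4098, 0.022], [0.497, -0.1646, 0.022], [0.6547, -0.1785, 0.022], [0.6377, -0.4269, 0.022]]
mean [0.5652, -0.295, 0.022]
traytop ((0.5673802495002747, -0.2962911128997803), (0.25078466534614563, 0.16603775322437286), 84.24421691894531)
```

Emit:
apply_moves:
  moves: [0.065,0.018,-0.01,0.01,0.008,-0.008,0,0.065,0.02,-0.012,0.015,0.006,-0.007,0,0.065,0.018,-0.01,0.02,0.006,-0.006,0,0.065,0.012,-0.007,0.025,0,0,0,0.065,0.005,-0.003,0.025,0,0,0,0.065,0,0,0.02,0,0,0,0.065,0,0,0.01,0,0,0,0.065,0,0,0,0,0,0]

```text
clock: 27.75
position: [0.3772, -0.3423, 0.1165]
ee_rot: [0.003, 0.115, 0.993, -0.001]
contact_force: [-0.1, 0.1, 1.0]
width: 0.0651
```

```bash
python3 -c "
from h import *
to([.372,-.34,.0],2.903,8)"
```

```text
pos [ 0.3772 -0.3423  0.1165] yaw 2.911 w 0.0651 F [-0.1  0.1  1. ] clk 27.75
shift [0.0063 0.0011 0.1165] rot [-0.0008  0.0062  0.0078] rows>= 3 | /8: [0.0008 0.0001 0.0146] [-0.0001  0.0008  0.001 ]
```

Emit:
apply_moves:
  moves: [0.065,0.003,0.001,0.012,0,0.003,0.003,0.065,0.003,0,0.018,0,0.003,0.003,0.065,0,0,0.02,0,0,0,0.065,0,0,0.02,0,0,0,0.065,0,0,0.018,0,0,0,0.065,0,0,0.01,0,0,0,0.065,0,0,0,0,0,0,0.065,0,0,0,0,0,0]

```text
clock: 28.42
position: [0.3787, -0.3424, 0.02]
ee_rot: [0.005, 0.114, 0.993, -0.004]
contact_force: [0.2, -0.1, 0.3]
width: 0.0648
```

```bash
python3 -c "
from h import *
to([.372,-.34,-.024],2.903,8);grab('wrist','w21')"
```

```text
pos [ 0.3787 -0.3424  0.02  ] yaw 2.913 w 0.0648 F [ 0.2 -0.1  0.3] clk 28.42
shift [0.0075 0.0011 0.0439] rot [-0.0062  0.0098  0.0097] rows>= 2 | /8: [0.0009 0.0001 0.0055] [-0.0008  0.0012  0.0012]
```

View pics/w21.png

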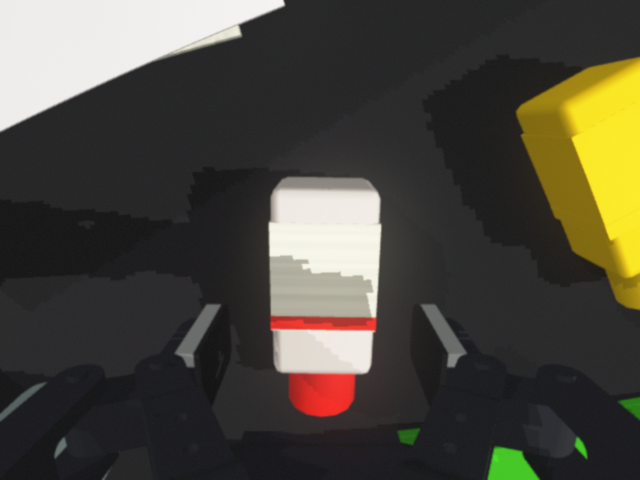

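The bottle is centred and there is room on both sides. Going down and gripping.

Emit:
apply_moves:
  moves: [0.065,0.003,0,0.01,-0.003,0.005,0.005,0.065,0.003,0.001,0.014,-0.003,0.004,0.004,0.065,0.001,0,0.012,0,0,0,0.065,0,0,0.005,0,0,0,0.065,0,0,0,0,0,0,0.03,0,0,0,0,0,0,0.03,0,0,0,0,0,0,0.03,0,0,0,0,0,0]

```text
clock: 29.13
position: [0.3766, -0.3446, -0.0171]
ee_rot: [0.005, 0.119, 0.993, -0.005]
contact_force: [-0.2, -0.6, -1.1]
width: 0.0412
```

Emit:
apply_moves:
  moves: [0.03,0,0,0,0,0,0,0.03,0,0,-0.01,0,0,0,0.03,0,0,-0.02,0,0,0,0.03,0,0,-0.03,0,0,0,0.03,0,0,-0.035,0,0,0,0.03,0,0,-0.035,0,0,-0.05,0.03,0,0,-0.035,0,0,-0.1,0.03,0,0,-0.015,0,0,-0.1]

```text
clock: 29.8
position: [0.372, -0.3394, 0.1671]
ee_rot: [0.001, -0.011, 1.0, -0.001]
contact_force: [0.7, -0.6, -2.4]
width: 0.0409
```

```bash
python3 -c "
from h import *
to([.555,.077,.15],3.197,8);w=grab('wrist','w22');held(w,st())"
```

```text
pos [ 0.372  -0.3394  0.1671] yaw -3.12 w 0.0409 F [ 0.7 -0.6 -2.4] clk 29.8
shift [-0.1918  0.4124  0.0168] rot [-0.0015  0.0015 -0.0342] rows>= 11 | /8: [-0.024   0.0516  0.0021] [-0.0002  0.0002 -0.0043]
clk 29.85 pos [ 0.3729 -0.3404  0.1688] q [ 0.002  -0.0123  0.9999 -0.0022] F [0.1 0.2 0.7] w 0.0411
qpos [-0.878  0.185  1.7    0.     1.251 -2.474]
held: base end x [0.0456 0.0457] y [-0.0186  0.0186] z top [-0.0596 -0.0583 -0.0442] 24439
```

View pics/w22.png

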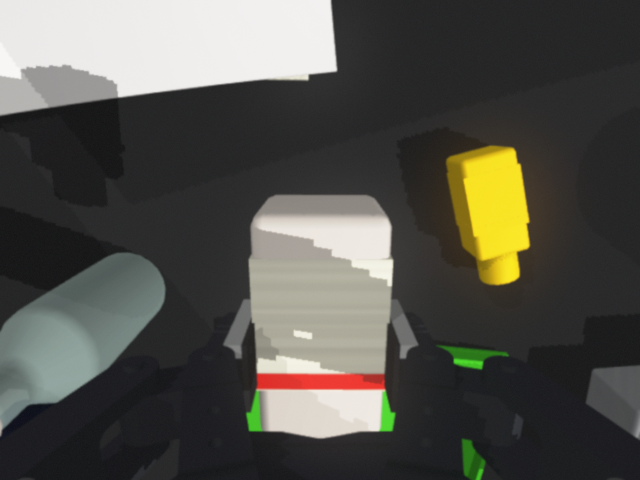

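Emit:
apply_moves:
  moves: [0.03,-0.008,0.02,-0.01,0,0,-0.01,0.03,-0.014,0.032,-0.01,0,0,-0.01,0.03,-0.018,0.037,0,0,0,-0.01,0.03,-0.018,0.037,0,0,0,0,0.03,-0.018,0.037,0,0,0,0,0.03,-0.018,0.037,0,0,0,0,0.03,-0.018,0.037,0,0,0,0,0.03,-0.018,0.037,0,0,0,0]

```text
clock: 30.52
position: [0.4914, -0.0627, 0.1859]
ee_rot: [0.003, -0.014, 1.0, -0.007]
contact_force: [1.0, -0.9, -1.1]
width: 0.0409
```

```bash
python3 -c "
from h import *
to([.559,.077,.15],3.197,5)"
```

```text
pos [ 0.4914 -0.0627  0.1859] yaw -3.115 w 0.0409 F [ 1.  -0.9 -1.1] clk 30.52
shift [-0.0712  0.1383  0.0344] rot [-0.0138  0.0049 -0.0284] rows>= 4 | /5: [-0.0142  0.0277  0.0069] [-0.0028  0.001  -0.0057]
```

Emit:
apply_moves:
  moves: [0.03,-0.016,0.033,0,0,0,-0.01,0.03,-0.016,0.033,0,0,0,-0.01,0.03,-0.016,0.03,0,-0.004,0,-0.005,0.03,-0.012,0.022,0.01,-0.004,0,0,0.03,-0.006,0.01,0.01,0,0,0,0.03,0,0,0.01,0,0,0,0.03,0,0,0,0,0,0,0.03,0,0,0,0,0,0]

```text
clock: 31.18
position: [0.5523, 0.0843, 0.1456]
ee_rot: [-0.001, -0.026, 1.0, -0.001]
contact_force: [0.2, 0.5, -1.0]
width: 0.0412
```

```bash
python3 -c "
from h import *
to([.559,.077,.08],3.197,5)"
```

```text
pos [0.5523 0.0843 0.1456] yaw -3.089 w 0.0412 F [ 0.2  0.5 -1. ] clk 31.18
shift [-0.0065 -0.0075  0.0656] rot [-0.0022 -0.0029 -0.0029] rows>= 2 | /5: [-0.0013 -0.0015  0.0131] [-0.0004 -0.0006 -0.0006]
```

Emit:
apply_moves:
  moves: [0.03,-0.004,-0.004,0.008,0,0,0,0.03,-0.003,-0.003,0.012,0,0,0,0.03,0,-0.001,0.015,0,0,0,0.03,0,0,0.015,0,0,0,0.03,0,0,0.01,0,0,0,0.03,0,0,0,0,0,0,0.03,0,0,0,0,0,0,0.03,0,0,0,0,0,0]

```text
clock: 31.85
position: [0.561, 0.0665, 0.0835]
ee_rot: [0.0, -0.02, 1.0, -0.003]
contact_force: [-0.2, -0.5, -2.4]
width: 0.0408
```

```bash
python3 -c "
from h import *
to([.559,.077,.029],3.197,5);grab('wrist','w23')"
```

```text
pos [0.561  0.0665 0.0835] yaw -3.101 w 0.0408 F [-0.2 -0.5 -2.4] clk 31.85
shift [0.0016 0.0109 0.0544] rot [-0.0066  0.0002 -0.0151] rows>= 2 | /5: [0.0003 0.0022 0.0109] [-0.0013  0.     -0.003 ]
```

View pics/w23.png

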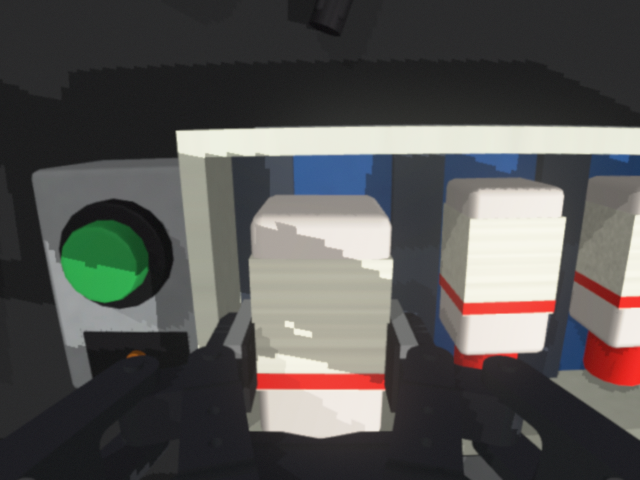

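The bottle sits about 11 mm right of the groove's middle, so I correct that and then lower.

Emit:
apply_moves:
  moves: [0.03,0,0.006,0,-0.004,0,-0.008,0.03,0.001,0.005,0,-0.003,0,-0.006,0.03,0,0,0,0,0,0,0.03,0,0,0,0,0,0,0.03,0,0,0.01,0,0,0,0.03,0,0,0.01,0,0,0,0.03,0,0,0,0,0,0,0.03,0,0,0,0,0,0]

```text
clock: 32.57
position: [0.562, 0.079, 0.065]
ee_rot: [0.004, -0.028, 1.0, 0.0]
contact_force: [1.4, -0.0, -1.1]
width: 0.0409
```

```bash
python3 -c "
from h import *
to([.559,.077,.029],3.197,5)"
```

```text
pos [0.562 0.079 0.065] yaw -3.085 w 0.0409 F [ 1.4 -0.  -1.1] clk 32.57
shift [ 0.0034 -0.0018  0.036 ] rot [0.0008 0.0079 0.001 ] rows>= 1 | /5: [ 0.0007 -0.0004  0.0072] [0.0002 0.0016 0.0002]
```

Emit:
apply_moves:
  moves: [0.03,0.002,-0.002,0.008,0,0.004,0,0.03,0.001,0,0.01,0,0.003,0,0.03,0,0,0.01,0,0,0,0.03,0,0,0.006,0,0,0,0.03,0,0,0.002,0,0,0,0.03,0,0,0,0,0,0,0.03,0,0,0,0,0,0,0.03,0,0,0,0,0,0]

```text
clock: 33.23
position: [0.5596, 0.0766, 0.0275]
ee_rot: [0.001, -0.028, 1.0, 0.001]
contact_force: [-1.0, 0.3, 2.7]
width: 0.0414
```

```bash
python3 -c "
from h import *
to([.559,.077,.029],3.197,5)"
```

```text
pos [0.5596 0.0766 0.0275] yaw -3.086 w 0.0414 F [-1.   0.3  2.7] clk 33.23
shift [ 0.0006  0.0004 -0.0015] rot [0.001  0.0015 0.0004] rows>= 1 | /5: [ 0.0001  0.0001 -0.0003] [0.0002 0.0003 0.0001]
```

Emit:
apply_moves:
  moves: [0.056,0,0,0,0,0,0,0.056,0,0,0,0,0,0,0.056,0,0,0,0,0,0,0.056,0,0,-0.015,0,0,0,0.056,0,0,-0.03,0,0,0,0.056,0,0,-0.04,0,0,0,0.056,0,0,-0.04,0,0,0,0.056,0,0,-0.04,0,0,0]

```text
clock: 33.9
position: [0.5521, 0.076, 0.1858]
ee_rot: [-0.013, -0.028, 1.0, 0.001]
contact_force: [0.7, -0.1, -0.3]
width: 0.0557
```

Emit:
apply_moves:
  moves: [0.04,0,0.01,-0.04,0,0,0.1,0.04,0,0.015,-0.04,0,0,0.12,0.032,0,0.015,-0.04,0,0,0.12,0.032,0,0.015,-0.02,0,0,0.12,0.032,0,0.01,0,0,0,0.12,0.032,0,0,0,0,0,0.12,0.032,0,0,0,0,0,0.12,0.032,0,0,0,0,0,0.12]

```text
clock: 34.57
position: [0.571, 0.1407, 0.3404]
ee_rot: [-0.001, 0.445, 0.896, 0.001]
contact_force: [-0.0, 0.6, 0.8]
width: 0.032
```

```bash
python3 -c "
from h import *
to([.687,.155,.33],1.613,5);grab('wrist','w24');grab('scene','c24');d=grab('side','s24')
a=cv2.resize(d['image'][160:370,230:480,::-1],(595,500)); cv2.imwrite('pics/s24z.png',a)"
```

```text
pos [0.571  0.1407 0.3404] yaw 2.22 w 0.032 F [-0.   0.6  0.8] clk 34.57
shift [-0.0587  0.101   0.0104] rot [ 0.001  -0.0033  0.6065] rows>= 5 | /5: [-0.0117  0.0202  0.0021] [ 0.0002 -0.0007  0.1213]
```

View pics/w24.png

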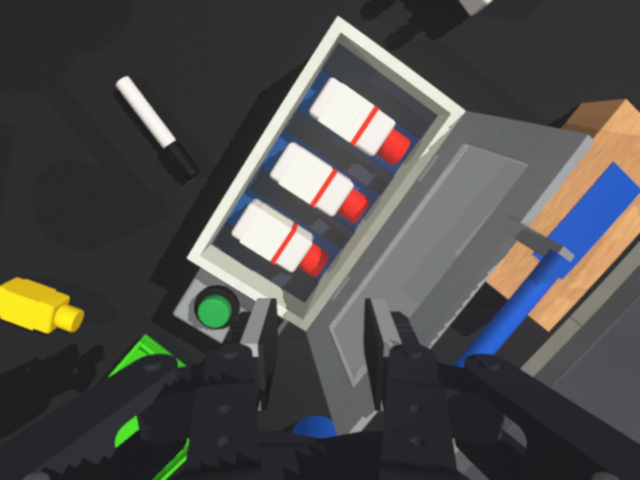

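View pics/s24z.png

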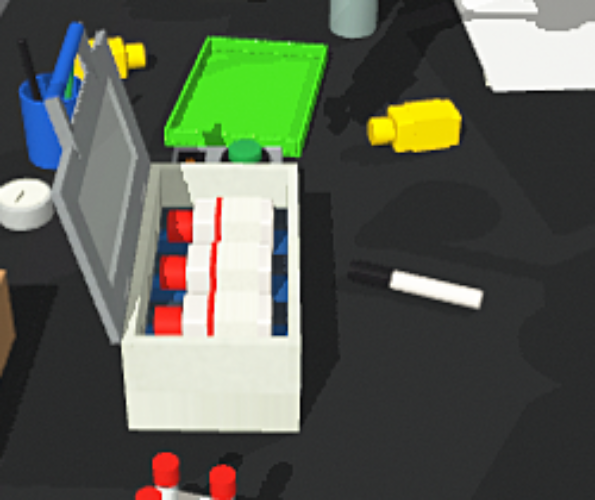

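All three bottles lie flat in their grooves. Now I return to the bar.

Emit:
apply_moves:
  moves: [0.032,0,0,0,0,0,0.12,0.032,0,0,0,0,0,0.12,0.032,0,0,0,0,0,0.12,0.032,0,0,0,0,0,0.12,0.032,0,0,0,0,0,0.1,0.032,0,0.02,0,0,0,0,0.032,0,0.035,0,0,0,0,0.032,0,0.03,0,0,0,0]

```text
clock: 35.38
position: [0.6507, 0.1451, 0.3401]
ee_rot: [-0.003, 0.68, 0.733, -0.001]
contact_force: [0.5, -0.1, 0.3]
width: 0.0317
```

```bash
python3 - <<'E'
from h import *
to([.687,.155,.28],1.613,5);w=grab('wrist','w25');s=load('s24');c=load('c24')
for d,b in((c,(340,190,420,230)),(s,(225,160,275,200))):
    uv,P=allpts(d); rgb=d['image'][uv[:,1],uv[:,0]].astype(int); k=(rgb[:,2]>rgb[:,0]+60)&(rgb[:,2]>rgb[:,1]+40)&(P[:,2]>.2)&(P[:,2]<.35)&(P[:,1]<.3)&(P[:,1]>0); Q=P[k]; print(len(Q),np.round(np.median(Q,0),4),np.round(np.percentile(Q,[2,98],axis=0),4).tolist())
uv,P=allpts(w); rgb=w['image'][uv[:,1],uv[:,0]].astype(int); k=(rgb[:,2]>rgb[:,0]+60)&(rgb[:,2]>rgb[:,1]+40)&(P[:,2]>.2)&(P[:,2]<.35);Q=P[k];print(len(Q),np.round(np.median(Q,0),4),np.round(np.percentile(Q,[2,98],axis=0),4).tolist())
E
```

```text
pos [0.6507 0.1451 0.3401] yaw 1.646 w 0.0317 F [ 0.5 -0.1  0.3] clk 35.38
shift [0.007  0.0373 0.0599] rot [-0.0066 -0.0027  0.0327] rows>= 2 | /5: [0.0014 0.0075 0.012 ] [-0.0013 -0.0005  0.0065]
205 [0.6914 0.1583 0.2955] [[0.6821, 0.0977, 0.2893], [0.6983, 0.2221, 0.2994]]
231 [0.6846 0.168  0.2945] [[0.6776, 0.0994, 0.2829], [0.6936, 0.2289, 0.2971]]
4757 [0.6851 0.1771 0.2955] [[0.6777, 0.1237, 0.2906], [0.6939, 0.2232, 0.2975]]
```

View pics/w25.png

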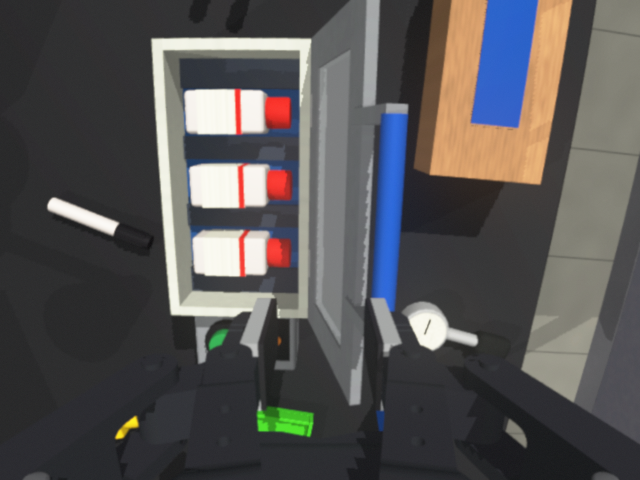

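Emit:
apply_moves:
  moves: [0.032,0.002,0.015,0,0,0,0.015,0.032,0.003,0.015,0,-0.004,0,0.015,0.032,0.002,0.006,0,0,0,0,0.032,0,0,0.015,0,0,0,0.032,0,0,0.02,0,0,0,0.032,0,0,0,0,0,0,0.032,0,0,0,0,0,0,0.032,0,0,0,0,0,0]

```text
clock: 36.1
position: [0.695, 0.1533, 0.2957]
ee_rot: [-0.003, 0.685, 0.728, -0.002]
contact_force: [1.2, 0.7, 0.5]
width: 0.032
```

```bash
python3 -c "
from h import *
to([.6865,.155,.240],1.613,5);w=grab('wrist','w26')"
```

```text
pos [0.695  0.1533 0.2957] yaw 1.631 w 0.032 F [1.2 0.7 0.5] clk 36.1
shift [ 0.0022 -0.0079  0.0558] rot [-0.0082 -0.0016  0.0181] rows>= 2 | /5: [ 0.0004 -0.0016  0.0112] [-0.0016 -0.0003  0.0036]
```

View pics/w26.png

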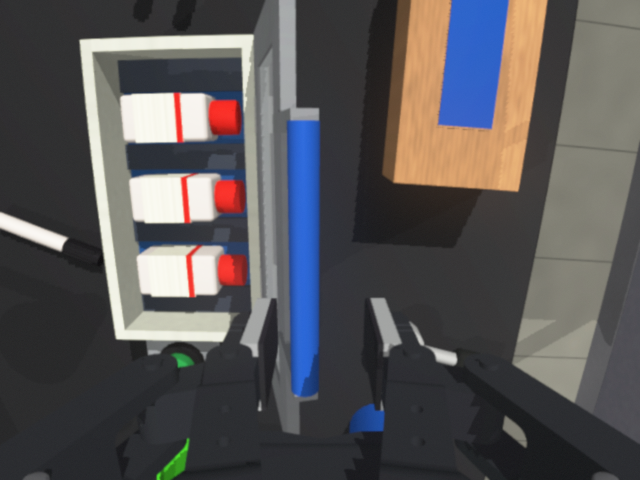

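Emit:
apply_moves:
  moves: [0.032,0.001,-0.005,0,-0.004,0,0.01,0.032,0.001,-0.003,0,-0.004,0,0.006,0.032,0,0,0.012,0,0,0,0.032,0,0,0.015,0,0,0,0.032,0,0,0.012,0,0,0,0.032,0,0,0.006,0,0,0,0.032,0,0,0,0,0,0,0.032,0,0,0,0,0,0]

```text
clock: 36.82
position: [0.6866, 0.156, 0.2607]
ee_rot: [0.005, 0.692, 0.722, 0.008]
contact_force: [-0.0, 0.6, -0.4]
width: 0.0317
```

```bash
python3 -c "
from h import *
to([.6865,.155,.240],1.613,5)"
```

```text
pos [0.6866 0.156  0.2607] yaw 1.614 w 0.0317 F [-0.   0.6 -0.4] clk 36.82
shift [-0.0011 -0.0005  0.0207] rot [ 0.0181 -0.0034  0.0014] rows>= 1 | /5: [-0.0002 -0.0001  0.0041] [ 0.0036 -0.0007  0.0003]
```

Emit:
apply_moves:
  moves: [0.032,0,0,0.008,0.01,0,0,0.032,0,0,0.008,0.005,0,0,0.032,0,0,0.004,0,0,0,0.005,0,0,0,0,0,0,0.005,0,0,0,0,0,0,0.005,0,0,0,0,0,0,0.005,0,0,0,0,0,0,0.005,0,0,0,0,0,0]
  newtons: 50

```text
clock: 37.48
position: [0.6881, 0.1564, 0.2419]
ee_rot: [0.001, 0.691, 0.723, 0.004]
contact_force: [0.5, -0.6, -0.3]
width: 0.0122
```

```bash
python3 -c "
from h import *
arc(-.1,9)"
```

```text
clk 37.48 pos [0.6881 0.1564 0.2419] q [0.0008 0.6912 0.7226 0.0035] F [ 0.5 -0.6 -0.3] w 0.0122
qpos [0.123 0.458 1.113 0.003 1.565 0.079]
r 0.1998 a 1.834 cover angle~ 1.814
1.78 y -0.0195 z -0.0042
1.68 y -0.0199 z -0.0023
1.58 y -0.02 z -0.0003
1.48 y -0.0199 z 0.0017
1.38 y -0.0196 z 0.0037
1.28 y -0.0192 z 0.0056
1.18 y -0.0185 z 0.0075
1.08 y -0.0177 z 0.0093
0.98 y -0.0166 z 0.0111
```

Emit:
apply_moves:
  moves: [0.005,0,-0.016,-0.0042,0,0,0,0.005,0,-0.0195,-0.0025,0,0,0,0.005,0,-0.0195,-0.0005,0,0,0,0.005,0,-0.0195,0.0015,0,0,0,0.005,0,-0.0195,0.0035,0,0,0,0.005,0,-0.019,0.0055,0,0,0,0.005,0,-0.0185,0.0075,0,0,0,0.005,0,-0.017,0.009,0,0,0]

```text
clock: 38.15
position: [0.572, 0.1499, 0.2367]
ee_rot: [0.031, 0.691, 0.722, 0.035]
contact_force: [-0.9, -0.6, 12.7]
width: 0.0119
```

```bash
python3 -c "
from h import *
arc(-.1,9);to([.6865,.155,.240],1.613,5)"
```

```text
clk 38.15 pos [0.572  0.1499 0.2367] q [0.0308 0.6908 0.7215 0.0355] F [-0.9 -0.6 12.7] w 0.0119
qpos [ 0.142  0.225  1.479 -0.005  1.343  0.099]
r 0.1984 a 1.242 cover angle~ 1.222
1.19 y -0.0184 z 0.0073
1.09 y -0.0176 z 0.0091
0.99 y -0.0166 z 0.0108
0.89 y -0.0154 z 0.0125
0.79 y -0.0141 z 0.0139
0.69 y -0.0127 z 0.0153
0.59 y -0.0111 z 0.0165
0.49 y -0.0094 z 0.0175
0.39 y -0.0076 z 0.0183
pos [0.572  0.1499 0.2367] yaw 1.615 w 0.0119 F [-0.9 -0.6 12.7] clk 38.15
shift [1.000e-04 1.144e-01 7.500e-03] rot [ 0.0939 -0.0046  0.0013] rows>= 3 | /5: [0.     0.0229 0.0015] [ 0.0188 -0.0009  0.0003]
```

Emit:
apply_moves:
  moves: [0.005,0,-0.018,0.006,0.015,0,0,0.005,0,-0.0175,0.0085,0.015,0,0,0.005,0,-0.0165,0.0105,0.015,0,0,0.005,0,-0.0155,0.012,0.015,0,0,0.005,0,-0.014,0.014,0.015,0,0,0.005,0,-0.0125,0.0155,0.015,0,0,0.005,0,-0.011,0.0165,0.015,0,0,0.005,0,-0.009,0.0175,0.01,0,0]

```text
clock: 38.82
position: [0.4677, 0.144, 0.1457]
ee_rot: [0.005, 0.69, 0.723, 0.007]
contact_force: [-4.2, -1.6, 6.8]
width: 0.012
```

```bash
python3 -c "
from h import *
arc(-.08,9);to([.6865,.155,.240],1.613,5)"
```

```text
clk 38.82 pos [0.4677 0.144  0.1457] q [0.0046 0.6904 0.7234 0.0068] F [-4.2 -1.6  6.8] w 0.012
qpos [1.560e-01 1.740e-01 1.776e+00 1.000e-03 1.175e+00 1.090e-01]
r 0.1941 a 0.521 cover angle~ 0.501
0.48 y -0.0072 z 0.0138
0.4 y -0.0061 z 0.0143
0.32 y -0.0049 z 0.0147
0.24 y -0.0037 z 0.0151
0.16 y -0.0025 z 0.0153
0.08 y -0.0013 z 0.0155
0.0 y -0.0 z 0.0155
-0.08 y 0.0012 z 0.0155
-0.16 y 0.0025 z 0.0153
pos [0.4677 0.144  0.1457] yaw 1.617 w 0.012 F [-4.2 -1.6  6.8] clk 38.82
shift [ 0.001   0.2205 -0.0907] rot [ 0.0163 -0.0027  0.0044] rows>= 6 | /5: [ 0.0002  0.0441 -0.0181] [ 0.0033 -0.0005  0.0009]
```

Emit:
apply_moves:
  moves: [0.005,0,-0.0072,0.0138,0.005,0,0,0.005,0,-0.006,0.0143,0.005,0,0,0.005,0,-0.005,0.0147,0.005,0,0,0.005,0,-0.0037,0.0151,0,0,0,0.005,0,-0.0025,0.013,0,0,0,0.005,0,-0.001,0.01,0,0,0,0.005,0,0,0.004,0,0,0,0.005,0,0,0.002,0,0,0]

```text
clock: 39.48
position: [0.4432, 0.1426, 0.0607]
ee_rot: [0.004, 0.69, 0.724, 0.005]
contact_force: [-1.0, -0.5, 1.1]
width: 0.0121
```

```bash
python3 -c "
from h import *
arc(-.08,2);to([.6865,.155,.240],1.613,5);grab('side','s27')"
```

```text
clk 39.48 pos [0.4432 0.1426 0.0607] q [0.0037 0.6895 0.7242 0.0052] F [-1.  -0.5  1.1] w 0.0121
qpos [0.161 0.23  1.947 0.    0.951 0.112]
r 0.1932 a 0.06 cover angle~ 0.04
0.02 y -0.0003 z 0.0154
-0.06 y 0.0009 z 0.0154
pos [0.4432 0.1426 0.0607] yaw 1.62 w 0.0121 F [-1.  -0.5  1.1] clk 39.48
shift [ 0.0007  0.2459 -0.1762] rot [ 0.0127 -0.0019  0.0069] rows>= 8 | /5: [ 0.0001  0.0492 -0.0352] [ 0.0025 -0.0004  0.0014]
```

View pics/s27.png

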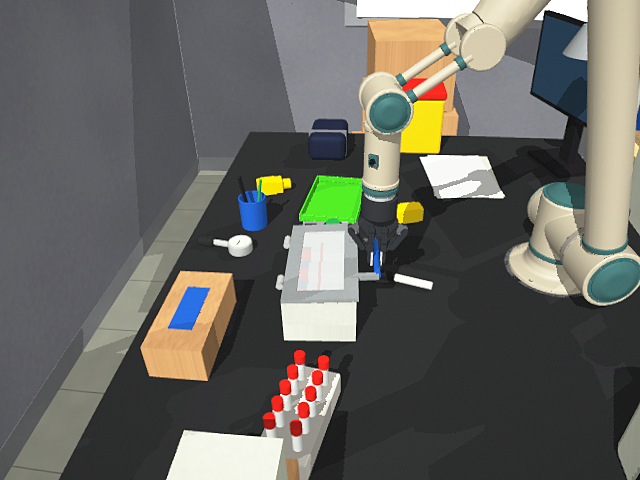

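Nearly shut. I press down in small steps until the stop pushes back.

Emit:
apply_moves:
  moves: [0.005,0,0,0.003,0,0,0,0.005,0,0,0.003,0,0,0,0.005,0,0,0.003,0,0,0,0.005,0,0,0.003,0,0,0,0.005,0,0,0.003,0,0,0,0.005,0,0,0.003,0,0,0,0.005,0,0,0.003,0,0,0,0.005,0,0,0.003,0,0,0]

```text
clock: 40.2
position: [0.4428, 0.1426, 0.0504]
ee_rot: [0.004, 0.689, 0.725, 0.006]
contact_force: [-7.7, -2.0, 27.0]
width: 0.0124
```

```bash
python3 -c "
from h import *
arc(-.08,1);d=grab('side','s28')
uv,P=allpts(d)
k=(P[:,2]>.08)&(P[:,2]<.16)&(P[:,0]>.49)&(P[:,0]<.63)&(P[:,1]>.03)&(P[:,1]<.29)
Q=P[k]; rgb=d['image'][uv[k][:,1],uv[k][:,0]].astype(int); g=(rgb.max(1)-rgb.min(1)<15)&(rgb.min(1)>100)&(rgb.max(1)<215); Q=Q[g]
A=np.c_[Q[:,:2],np.ones(len(Q))]; c,*_=np.linalg.lstsq(A,Q[:,2],rcond=None); print('cover plane slope',c,len(Q),np.percentile(Q[:,2],[5,50,95]))"
```

```text
clk 40.2 pos [0.4428 0.1426 0.0504] q [0.0042 0.6892 0.7245 0.0055] F [-7.7 -2.  27. ] w 0.0124
qpos [ 0.162  0.242  1.963 -0.     0.922  0.112]
r 0.1932 a 0.007 cover angle~ -0.013
-0.03 y 0.0005 z 0.0154
cover plane slope [-0.00043809 -0.00202153  0.1086678 ] 1936 [0.10589654 0.10803791 0.11006461]
```

The cover plane now reads level and the stop pushes back with 27 N, so it is shut. I release and go to the button with closed fingers.

Emit:
apply_moves:
  moves: [0.032,0,0,-0.002,0,0,0,0.032,0,0,0,0,0,0,0.032,0,0,0,0,0,0,0.032,0,0,-0.015,0,0,0,0.032,0,0,-0.03,0,0,0,0.032,0,0,-0.04,0,0,0,0,0,0,-0.04,0,0,0,0,-0.02,0.015,-0.03,0,0,0]

```text
clock: 40.92
position: [0.4516, 0.1244, 0.2048]
ee_rot: [-0.002, 0.689, 0.725, 0.0]
contact_force: [0.5, -0.5, -1.1]
width: 0.0089
```

Emit:
apply_moves:
  moves: [0,-0.025,0.015,0,0,0,0,0,-0.03,0.02,0,0,0,0,0,-0.03,0.02,0,0,0,0,0,-0.03,0.02,0,0,0,0,0,-0.03,0.02,0,0,0,0,0,-0.02,0.01,0,0,0,0,0,0,0,0,0,0,0,0,0,0,0,0,0,0]

```text
clock: 41.58
position: [0.5817, -0.0451, 0.21]
ee_rot: [0.006, 0.689, 0.725, 0.008]
contact_force: [0.3, 0.0, -0.3]
width: 0.0
```

```bash
python3 -c "
from h import *
to([.55,-.031,.08],1.613,5);w=grab('wrist','w29');d=grab('side','s29')
uv,P=allpts(d)
k=(P[:,2]>.08)&(P[:,2]<.16)&(P[:,0]>.49)&(P[:,0]<.63)&(P[:,1]>.03)&(P[:,1]<.29)
Q=P[k]; rgb=d['image'][uv[k][:,1],uv[k][:,0]].astype(int); g=(rgb.max(1)-rgb.min(1)<15)&(rgb.min(1)>100)&(rgb.max(1)<215); Q=Q[g]
A=np.c_[Q[:,:2],np.ones(len(Q))]; c,*_=np.linalg.lstsq(A,Q[:,2],rcond=None); print('cover plane slope',c,len(Q))"
```

```text
pos [ 0.5817 -0.0451  0.21  ] yaw 1.621 w 0.0 F [ 0.3  0.  -0.3] clk 41.58
shift [ 0.0155 -0.0336  0.1293] rot [ 0.0205 -0.0018  0.0081] rows>= 4 | /5: [ 0.0031 -0.0067  0.0259] [ 0.0041 -0.0004  0.0016]
cover plane slope [-0.00128305 -0.00174136  0.1091588 ] 2009
```

View pics/w29.png

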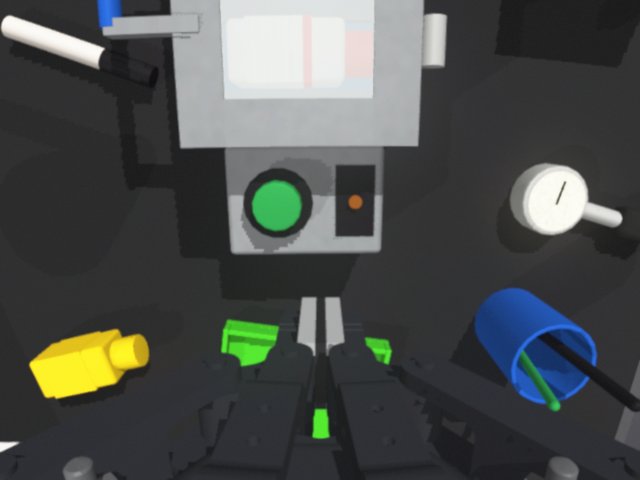

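```bash
python3 -c "
from h import *
w=load('w29'); print(plane(w,[276,206],.094), depth(w,[[276,206]]),depth(w,[[290,212]]))"
```

```text
[[ 0.55199279 -0.02963713  0.094     ]] [[ 0.5520409  -0.02952906  0.09461923]] [[ 0.56206624 -0.03333553  0.09489645]]
```

Emit:
apply_moves:
  moves: [0,0.006,-0.01,0.01,0.01,0,0,0,0.006,-0.012,0.015,0.01,0,0,0,0.003,-0.01,0.02,0,0,0,0,0,0,0.02,0,0,0,0,0,0,0.015,0,0,0,0,0,0,0,0,0,0,0,0,0,0,0,0,0,0,0,0,0,0,0,0]

```text
clock: 42.35
position: [0.5419, -0.0188, 0.129]
ee_rot: [-0.002, 0.684, 0.729, 0.002]
contact_force: [-0.5, 0.2, -0.3]
width: 0.0001
```

```bash
python3 -c "
from h import *
to([.55,-.031,.064],1.613,5)"
```

```text
pos [ 0.5419 -0.0188  0.129 ] yaw 1.634 w 0.0001 F [-0.5  0.2 -0.3] clk 42.35
shift [-0.013   0.0073  0.0649] rot [ 0.0004 -0.0056  0.021 ] rows>= 2 | /5: [-0.0026  0.0015  0.013 ] [ 0.0001 -0.0011  0.0042]
```

Button at (0.552, -0.030, 0.0946), which agrees with the text's 94 mm. I centre over it first.

Emit:
apply_moves:
  moves: [0,-0.006,0.005,0,0,0,0.01,0,-0.004,0.003,0,0,0,0.008,0,-0.001,0.001,0.01,0,0,0,0,0,0,0.015,0,0,0,0,0,0,0.015,0,0,0,0,0,0,0.008,0,0,0,0,0,0,0,0,0,0,0,0,0,0,0,0,0]

```text
clock: 43.02
position: [0.5594, -0.0318, 0.0834]
ee_rot: [0.004, 0.692, 0.722, 0.006]
contact_force: [0.1, -0.2, 0.9]
width: 0.0
```

```bash
python3 -c "
from h import *
to([.552,-.030,.064],1.613,5);w=grab('wrist','w30')"
```

```text
pos [ 0.5594 -0.0318  0.0834] yaw 1.613 w 0.0 F [ 0.1 -0.2  0.9] clk 43.02
shift [ 0.0021 -0.0075  0.0193] rot [ 0.0139 -0.0024  0.0002] rows>= 1 | /5: [ 0.0004 -0.0015  0.0039] [ 0.0028 -0.0005  0.    ]
```

View pics/w30.png

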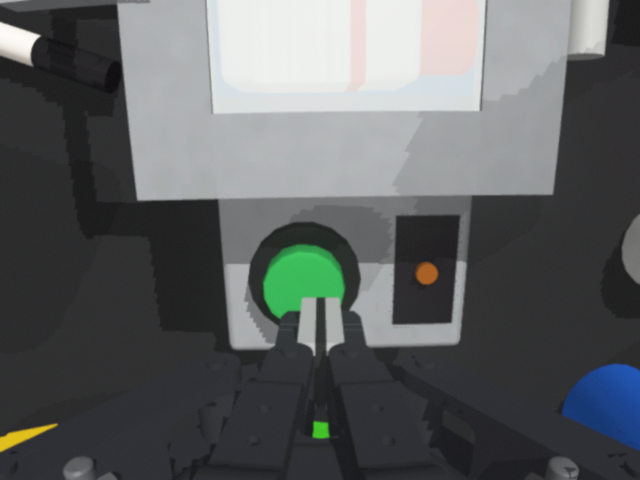

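Emit:
apply_moves:
  moves: [0,0.001,-0.004,0,0.007,0,0,0,0.001,-0.003,0,0.005,0,0,0,0,0,0.006,0,0,0,0,0,0,0.006,0,0,0,0,0,0,0.006,0,0,0,0,0,0,0.004,0,0,0,0,0,0,0.003,0,0,0,0,0,0,0.002,0,0,0]

```text
clock: 43.73
position: [0.5539, -0.0303, 0.0569]
ee_rot: [0.002, 0.692, 0.722, 0.003]
contact_force: [-0.6, -0.3, 1.7]
width: -0.0002
```

```bash
python3 -c "
from h import *
to([.552,-.030,.052],1.613,5)"
```

```text
pos [ 0.5539 -0.0303  0.0569] yaw 1.613 w -0.0002 F [-0.6 -0.3  1.7] clk 43.73
shift [ 0.0004 -0.002   0.0049] rot [ 0.0068 -0.0009  0.0004] rows>= 1 | /5: [ 0.0001 -0.0004  0.001 ] [ 0.0014 -0.0002  0.0001]
```

Emit:
apply_moves:
  moves: [0,0,0,0.002,0,0,0,0,0,0,0.002,0,0,0,0,0,0,0.002,0,0,0,0,0,0,0.002,0,0,0,0,0,0,0.002,0,0,0,0,0,0,0.002,0,0,0,0,0,0,0.001,0,0,0,0,0,0,0.001,0,0,0]

```text
clock: 44.4
position: [0.5541, -0.0303, 0.0511]
ee_rot: [0.004, 0.692, 0.722, 0.004]
contact_force: [-1.2, 0.2, 4.6]
width: -0.0
```

```bash
python3 -c "
from h import *
to([.552,-.030,.052],1.613,5)
w=grab('wrist','w31')"
```

```text
pos [ 0.5541 -0.0303  0.0511] yaw 1.614 w -0.0 F [-1.2  0.2  4.6] clk 44.4
shift [ 0.0004 -0.0021 -0.0009] rot [0.0101 0.0003 0.001 ] rows>= 1 | /5: [ 0.0001 -0.0004 -0.0002] [0.002  0.0001 0.0002]
```

Emit:
apply_moves:
  moves: [0,0,0,0.002,0,0,0,0,0,0,0.002,0,0,0,0,0,0,0.002,0,0,0,0,0,0,0.001,0,0,0,0,0,0,0.001,0,0,0,0,0,0,0.001,0,0,0,0,0,0,0.001,0,0,0,0,0,0,0.001,0,0,0]

```text
clock: 45.12
position: [0.5543, -0.0304, 0.051]
ee_rot: [0.006, 0.691, 0.722, 0.005]
contact_force: [-2.6, 0.2, 9.2]
width: 0.0001
```

Emit:
apply_moves:
  moves: [0,0,0,0.001,0,0,0,0,0,0,0.001,0,0,0,0,0,0,0.001,0,0,0,0,0,0,0.001,0,0,0,0,0,0,0.001,0,0,0,0,0,0,0.001,0,0,0,0,0,0,0.001,0,0,0,0,0,0,0.001,0,0,0]

```text
clock: 45.78
position: [0.5545, -0.0304, 0.051]
ee_rot: [0.008, 0.691, 0.723, 0.006]
contact_force: [-2.0, 0.2, 8.6]
width: -0.0003
```

Emit:
apply_moves:
  moves: [0,0,0,0.001,0,0,0,0,0,0,0.001,0,0,0,0,0,0,0.001,0,0,0,0,0,0,0.001,0,0,0,0,0,0,0.001,0,0,0,0,0,0,0.001,0,0,0,0,0,0,0.001,0,0,0,0,0,0,0.001,0,0,0]

```text
clock: 46.45
position: [0.5546, -0.0304, 0.051]
ee_rot: [0.01, 0.691, 0.723, 0.007]
contact_force: [-4.2, 0.4, 9.5]
width: 0.0001
```

```bash
python3 -c "
from h import *
st();d=grab('scene','c31');w=grab('wrist','w32')
a=cv2.resize(d['image'][200:290,280:430,::-1],(600,360)); cv2.imwrite('pics/c31z.png',a)"
```

```text
clk 46.45 pos [ 0.5546 -0.0304  0.051 ] q [0.0096 0.6911 0.7226 0.0068] F [-4.2  0.4  9.5] w 0.0001
qpos [-1.810e-01  3.550e-01  1.782e+00  1.000e-03  9.810e-01 -2.260e-01]
```

View pics/w32.png

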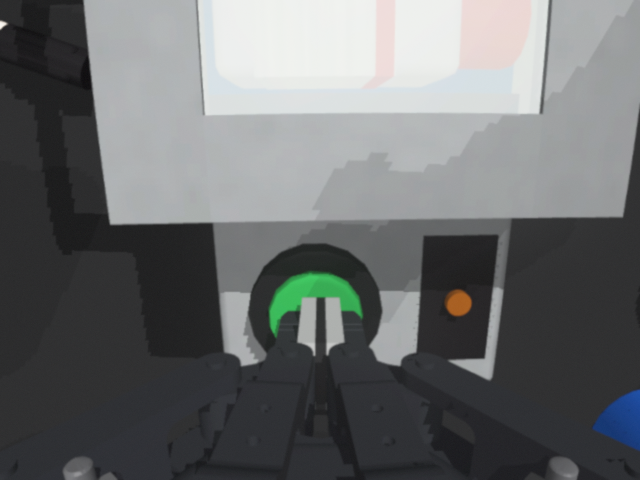

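View pics/c31z.png

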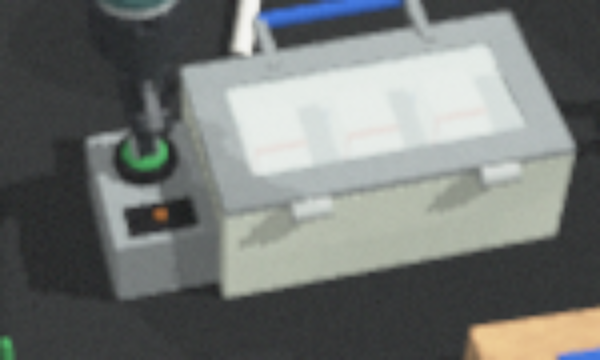

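```bash
python3 -c "
from h import *
w=load('w32'); print(depth(w,[[310,285],[290,295],[350,295]]))"
```

```text
[[ 0.54954557 -0.01673368  0.08594379]
 [ 0.54236492 -0.02118694  0.08521727]
 [ 0.56441276 -0.02040197  0.08527841]]
```

Emit:
apply_moves:
  moves: [0,0,0,0.001,0,0,0,0,0,0,0.001,0,0,0,0,0,0,0.001,0,0,0,0,0,0,0.001,0,0,0,0,0,0,0.001,0,0,0,0,0,0,0.001,0,0,0,0,0,0,0.001,0,0,0,0,0,0,0.001,0,0,0]

```text
clock: 47.22
position: [0.5548, -0.0304, 0.0511]
ee_rot: [0.011, 0.691, 0.723, 0.008]
contact_force: [-3.6, 0.1, 9.5]
width: -0.0001
```

Emit:
apply_moves:
  moves: [0,0,0,0.001,0,0,0,0,0,0,0.001,0,0,0,0,0,0,0.001,0,0,0,0,0,0,0.001,0,0,0,0,0,0,0.001,0,0,0,0,0,0,0.001,0,0,0,0,0,0,0.001,0,0,0,0,0,0,0.001,0,0,0]

```text
clock: 47.88
position: [0.5549, -0.0305, 0.0511]
ee_rot: [0.013, 0.691, 0.723, 0.009]
contact_force: [-3.1, 1.0, 8.9]
width: 0.0002
```

Emit:
apply_moves:
  moves: [0,0,0,0.001,0,0,0,0,0,0,0.001,0,0,0,0,0,0,0.001,0,0,0,0,0,0,0.001,0,0,0,0,0,0,0.001,0,0,0,0,0,0,0.001,0,0,0,0,0,0,0.001,0,0,0,0,0,0,0.001,0,0,0]

```text
clock: 48.55
position: [0.555, -0.0305, 0.0511]
ee_rot: [0.015, 0.691, 0.723, 0.01]
contact_force: [-3.3, 1.4, 9.6]
width: 0.0002
```

Emit:
apply_moves:
  moves: [0,0,0,0.001,0,0,0,0,0,0,0.001,0,0,0,0,0,0,0.001,0,0,0,0,0,0,0.001,0,0,0,0,0,0,0.001,0,0,0,0,0,0,0.001,0,0,0,0,0,0,0.001,0,0,0,0,0,0,0.001,0,0,0]

```text
clock: 49.22
position: [0.5552, -0.0306, 0.0511]
ee_rot: [0.017, 0.691, 0.723, 0.011]
contact_force: [-2.3, 0.3, 9.3]
width: -0.0002
```

Emit:
apply_moves:
  moves: [0,0,0,0.001,0,0,0,0,0,0,0.001,0,0,0,0,0,0,0.001,0,0,0,0,0,0,0.001,0,0,0,0,0,0,0.001,0,0,0,0,0,0,0.001,0,0,0,0,0,0,0.001,0,0,0,0,0,0,0.001,0,0,0]

```text
clock: 49.88
position: [0.5553, -0.0306, 0.0511]
ee_rot: [0.018, 0.69, 0.723, 0.012]
contact_force: [-2.2, 1.0, 8.8]
width: 0.0002
```

The button was held fully down from 45.1 to 49.9 s, with its top measured at 86 mm, which is 8 mm down. Releasing straight up, then back to the bar.

Emit:
apply_moves:
  moves: [0,0,0,-0.01,0,0,0,0,0,0,-0.02,0,0,0,0,0,0,-0.03,0.01,0,0,0,0,0,-0.03,0.01,0,0,0,0,0,-0.03,0,0,0,0.032,0.015,-0.01,-0.02,0,0,0,0.032,0.03,-0.02,0,0,0,0,0.032,0.035,-0.025,0,0,0,0]

```text
clock: 50.55
position: [0.4981, 0.0442, 0.1929]
ee_rot: [0.014, 0.694, 0.72, 0.005]
contact_force: [0.1, 1.4, -0.6]
width: 0.0317
```

Emit:
apply_moves:
  moves: [0.032,0.035,-0.025,0,0,0,0,0.032,0.03,-0.02,0,0,0,0,0.032,0.02,-0.01,0,0,0,0,0.032,0,0,0,0,0,0,0.032,0,0,0,0,0,0,0.032,0,0,0,0,0,0,0.032,0,0,0,0,0,0,0.032,0,0,0,0,0,0]

```text
clock: 51.22
position: [0.4341, 0.1335, 0.1896]
ee_rot: [0.014, 0.693, 0.721, 0.007]
contact_force: [0.4, -1.1, 0.9]
width: 0.0321
```

```bash
python3 -c "
from h import *
to([.443,.143,.10],1.62,5);w=grab('wrist','w33')"
```

```text
pos [0.4341 0.1335 0.1896] yaw 1.611 w 0.0321 F [ 0.4 -1.1  0.9] clk 51.22
shift [0.0101 0.0067 0.0898] rot [ 0.0289  0.0104 -0.009 ] rows>= 3 | /5: [0.002  0.0013 0.018 ] [ 0.0058  0.0021 -0.0018]
```

View pics/w33.png

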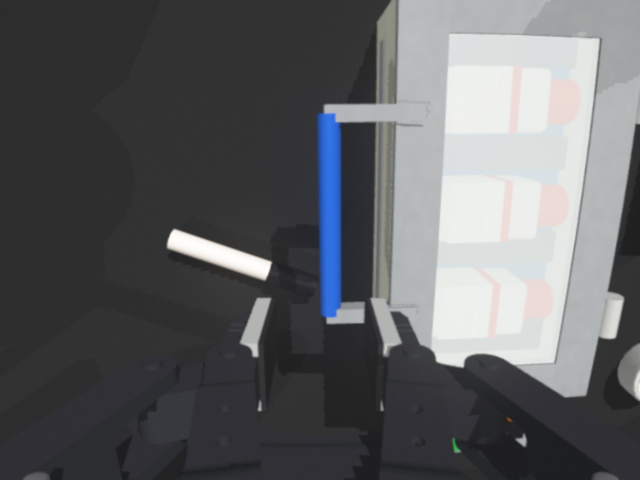

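Emit:
apply_moves:
  moves: [0.032,0.005,0.003,0,0.012,0.005,0,0.032,0.004,0.002,0,0.01,0.005,0,0.032,0.001,0.001,0,0.005,0,0,0.032,0,0,0.012,0,0,0,0.032,0,0,0.015,0,0,0,0.032,0,0,0.01,0,0,0,0.032,0,0,0,0,0,0,0.032,0,0,0,0,0,0]

```text
clock: 51.93
position: [0.4464, 0.1427, 0.1514]
ee_rot: [-0.0, 0.695, 0.719, 0.001]
contact_force: [0.0, 0.3, 1.1]
width: 0.0318
```

```bash
python3 -c "
from h import *
to([.443,.145,.053],1.62,5);w=grab('wrist','w34')
uv,P=allpts(w); rgb=w['image'][uv[:,1],uv[:,0]].astype(int); k=(rgb[:,2]>rgb[:,0]+60)&(rgb[:,2]>rgb[:,1]+40)&(P[:,2]>.09)&(P[:,2]<.13);Q=P[k];print(len(Q),np.round(np.median(Q,0),4),np.round(np.percentile(Q,[2,98],axis=0),4).tolist())"
```

```text
pos [0.4464 0.1427 0.1514] yaw 1.605 w 0.0318 F [0.  0.3 1.1] clk 51.93
shift [ 0.0023 -0.0034  0.0984] rot [ 0.0007 -0.001  -0.0153] rows>= 3 | /5: [ 0.0005 -0.0007  0.0197] [ 0.0001 -0.0002 -0.0031]
5676 [0.4418 0.1535 0.1112] [[0.4335, 0.0857, 0.1066], [0.4502, 0.2085, 0.1131]]
```

View pics/w34.png

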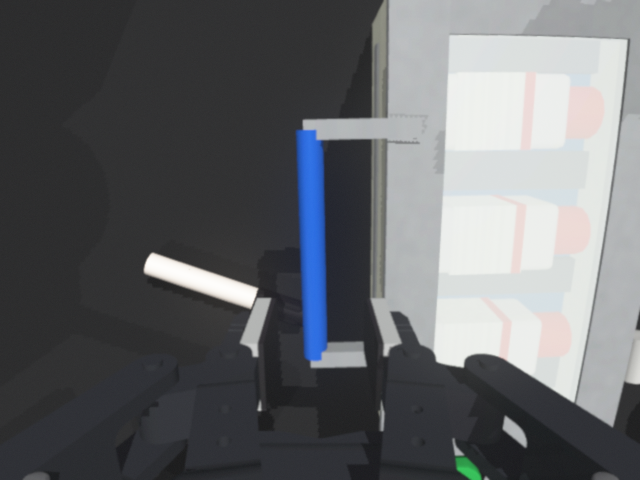

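Emit:
apply_moves:
  moves: [0.032,0.002,-0.003,0.005,0,0,-0.012,0.032,0.001,-0.001,0.012,0,0,0,0.032,0,0,0.015,0,0,0,0.032,0,0,0.015,0,0,0,0.032,0,0,0.015,0,0,0,0.032,0,0,0.008,0,0,0,0.032,0,0,0,0,0,0,0.032,0,0,0,0,0,0]

```text
clock: 52.65
position: [0.446, 0.1476, 0.0829]
ee_rot: [0.003, 0.689, 0.724, 0.005]
contact_force: [0.4, 0.1, 0.6]
width: 0.0322
```

```bash
python3 -c "
from h import *
to([.4425,.145,.053],1.62,5);w=grab('wrist','w35')"
```

```text
pos [0.446  0.1476 0.0829] yaw 1.621 w 0.0322 F [0.4 0.1 0.6] clk 52.65
shift [-0.0025 -0.0039  0.0299] rot [ 0.0108 -0.003   0.0006] rows>= 1 | /5: [-0.0005 -0.0008  0.006 ] [ 0.0022 -0.0006  0.0001]
```

View pics/w35.png

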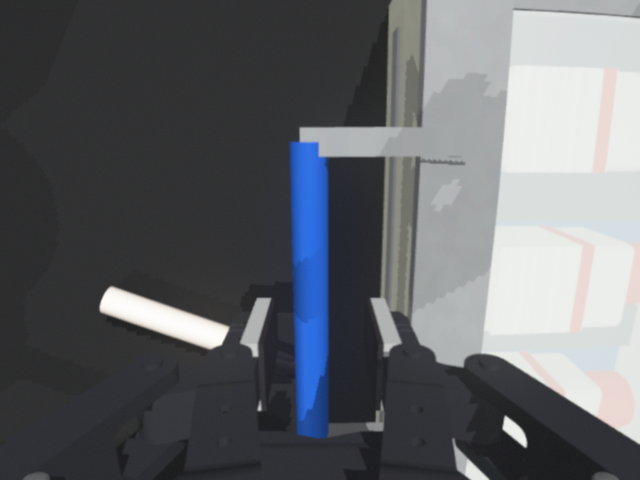

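Emit:
apply_moves:
  moves: [0.032,0,-0.003,0.006,0.005,0,0,0.032,0,-0.001,0.01,0.004,0,0,0.032,0,0,0.01,0,0,0,0.032,0,0,0.005,0,0,0,0.005,0,0,0,0,0,0,0.005,0,0,0,0,0,0,0.005,0,0,0,0,0,0,0.005,0,0,0,0,0,0]
  newtons: 50

```text
clock: 53.37
position: [0.4419, 0.1478, 0.0523]
ee_rot: [-0.0, 0.689, 0.725, 0.002]
contact_force: [0.3, 0.2, -2.6]
width: 0.0126
```

```bash
python3 -c "
from h import *
arc(.1,9)"
```

```text
clk 53.37 pos [0.4419 0.1478 0.0523] q [-4.000e-04  6.891e-01  7.247e-01  2.200e-03] F [ 0.3  0.2 -2.6] w 0.0126
qpos [0.17  0.246 1.951 0.004 0.942 0.118]
r 0.1941 a 0.017 cover angle~ -0.003
0.07 y 0.0013 z -0.0194
0.17 y 0.0032 z -0.0191
0.27 y 0.0051 z -0.0187
0.37 y 0.007 z -0.0181
0.47 y 0.0087 z -0.0173
0.57 y 0.0104 z -0.0164
0.67 y 0.012 z -0.0153
0.77 y 0.0135 z -0.014
0.87 y 0.0148 z -0.0126
```

Emit:
apply_moves:
  moves: [0.005,0,0.001,-0.015,0,0,0,0.005,0,0.0025,-0.019,0,0,0,0.005,0,0.005,-0.0187,-0.005,0,0,0.005,0,0.007,-0.018,-0.005,0,0,0.005,0,0.0087,-0.0173,-0.008,0,0,0.005,0,0.0104,-0.0164,-0.008,0,0,0.005,0,0.012,-0.0153,-0.008,0,0,0.005,0,0.0135,-0.014,-0.008,0,0]

```text
clock: 54.03
position: [0.491, 0.1506, 0.1816]
ee_rot: [0.005, 0.689, 0.725, 0.008]
contact_force: [-2.3, 0.6, -5.8]
width: 0.0117
```

```bash
python3 -c "
from h import *
arc(.1,9); to([.55,.15,.2],1.62)"
```

```text
clk 54.03 pos [0.491  0.1506 0.1816] q [0.0045 0.689  0.7247 0.0084] F [-2.3  0.6 -5.8] w 0.0117
qpos [0.16  0.181 1.672 0.003 1.27  0.108]
r 0.1965 a 0.741 cover angle~ 0.721
0.79 y 0.014 z -0.0138
0.89 y 0.0153 z -0.0124
0.99 y 0.0164 z -0.0108
1.09 y 0.0174 z -0.0091
1.19 y 0.0182 z -0.0073
1.29 y 0.0189 z -0.0054
1.39 y 0.0193 z -0.0035
1.49 y 0.0196 z -0.0016
1.59 y 0.0196 z 0.0004
pos [0.491  0.1506 0.1816] yaw 1.621 w 0.0117 F [-2.3  0.6 -5.8] clk 54.03
shift [-0.0035  0.0593 -0.0173] rot [ 0.0184 -0.005   0.0013] rows>= 2 | /8: [-0.0004  0.0074 -0.0022] [ 0.0023 -0.0006  0.0002]
```

Emit:
apply_moves:
  moves: [0.005,0,0.014,-0.014,0,0,0,0.005,0,0.0153,-0.0124,0,0,0,0.005,0,0.0164,-0.0108,-0.005,0,0,0.005,0,0.0174,-0.0091,-0.008,0,0,0.005,0,0.0182,-0.0073,-0.008,0,0,0.005,0,0.0189,-0.0054,-0.008,0,0,0.005,0,0.0193,-0.0035,-0.008,0,0,0.005,0,0.0195,-0.0016,-0.008,0,0]

```text
clock: 54.7
position: [0.6045, 0.157, 0.2489]
ee_rot: [0.0, 0.688, 0.726, 0.004]
contact_force: [-5.5, -0.2, 4.9]
width: 0.0123
```

```bash
python3 -c "
from h import *
arc(.1,4); to([.55,.15,.2],1.62)"
```

```text
clk 54.7 pos [0.6045 0.157  0.2489] q [3.000e-04 6.881e-01 7.256e-01 4.000e-03] F [-5.5 -0.2  4.9] w 0.0123
qpos [0.14  0.325 1.305 0.005 1.505 0.087]
r 0.2024 a 1.415 cover angle~ 1.395
1.46 y 0.0201 z -0.0021
1.56 y 0.0202 z -0.0001
1.66 y 0.0201 z 0.0019
1.76 y 0.0199 z 0.0039
pos [0.6045 0.157  0.2489] yaw 1.624 w 0.0123 F [-5.5 -0.2  4.9] clk 54.7
shift [-0.0044 -0.0551  0.0486] rot [ 0.0062 -0.0052  0.0037] rows>= 2 | /8: [-0.0005 -0.0069  0.0061] [ 0.0008 -0.0006  0.0005]
```

Continue to about 1.8 rad.

Emit:
apply_moves:
  moves: [0.005,0,0.018,0,-0.008,0,0,0.005,0,0.019,0.0005,-0.008,0,0,0.005,0,0.019,0.002,-0.006,0,0,0.005,0,0.018,0.004,-0.006,0,0,0.005,0,0.01,0.003,0,0,0,0.005,0,0,0,0,0,0,0.032,0,0,0,0,0,0,0.032,0,0,0,0,0,0]

```text
clock: 55.37
position: [0.6842, 0.1614, 0.246]
ee_rot: [0.005, 0.688, 0.726, 0.009]
contact_force: [-0.3, -0.1, 0.1]
width: 0.0322
```

```bash
python3 -c "
from h import *
arc(.1,1); to([.55,.15,.2],1.62)"
```

```text
clk 55.37 pos [0.6842 0.1614 0.246 ] q [0.005  0.688  0.7257 0.0092] F [-0.3 -0.1  0.1] w 0.0322
qpos [0.131 0.443 1.127 0.004 1.551 0.077]
r 0.2028 a 1.811 cover angle~ 1.791
1.86 y 0.0194 z 0.0058
pos [0.6842 0.1614 0.246 ] yaw 1.624 w 0.0322 F [-0.3 -0.1  0.1] clk 55.37
shift [-0.0045 -0.1355  0.0433] rot [ 0.0203 -0.0055  0.0041] rows>= 4 | /8: [-0.0006 -0.0169  0.0054] [ 0.0025 -0.0007  0.0005]
```

Emit:
apply_moves:
  moves: [0.032,0,0,-0.02,0,0,0,0.032,0,0,-0.03,0,0,0,0.032,0,0,-0.035,0,0,0,0.045,-0.01,-0.03,-0.01,0,0,0,0.058,-0.02,-0.035,0,0,0,-0.1,0.058,0,-0.03,0,0,0,-0.12,0.058,0,0,0,0,0,-0.12,0.058,0,0,0,0,0,-0.12]

```text
clock: 56.03
position: [0.5844, 0.1211, 0.3425]
ee_rot: [0.008, 0.496, 0.868, 0.008]
contact_force: [0.4, 0.9, -0.2]
width: 0.0583
```

Emit:
apply_moves:
  moves: [0.058,0,0,0,0,0,-0.12,0.058,0,0,0,0,0,-0.12,0.058,0,0,0,0,0,-0.12,0.058,0,0,0,0,0,-0.12,0.058,0,0,0,0,0,-0.12,0.058,0,0,0,0,0,-0.12,0.058,0,0,0,0,0,-0.12,0.058,0,0,0,0,0,-0.12]

```text
clock: 56.7
position: [0.578, 0.1203, 0.3479]
ee_rot: [0.015, 0.019, 1.0, 0.003]
contact_force: [-0.9, -0.3, 0.3]
width: 0.0581
```

```bash
python3 -c "
from h import *
to([.5595,.0766,.14],3.197); w=grab('wrist','w36');d=grab('side','s36')
bottle(w,(.562,.077),.055,.06,.095);bottle(w,(.562,.152),.055,.06,.095);bottle(w,(.558,.227),.055,.06,.095)"
```

```text
pos [0.578  0.1203 0.3479] yaw 3.103 w 0.0581 F [-0.9 -0.3  0.3] clk 56.7
shift [ 0.0232 -0.0456  0.207 ] rot [ 0.0045  0.0307 -0.0935] rows>= 6 | /8: [ 0.0029 -0.0057  0.0259] [ 0.0006  0.0038 -0.0117]
bottle mid [0.5609 0.0789] size [0.0959 0.0977] axis yaw -0.77 bodyc [0.5519 0.0876] z [0.0879 0.0886]
bottle mid [0.5613 0.151 ] size [0.095  0.0959] axis yaw -0.747 bodyc [0.5522 0.1595] z [0.0878 0.0886]
bottle mid [0.559  0.2267] size [0.1047 0.0437] axis yaw 0.065 bodyc [0.5465 0.2259] z [0.0878 0.0886]
```

View pics/w36.png

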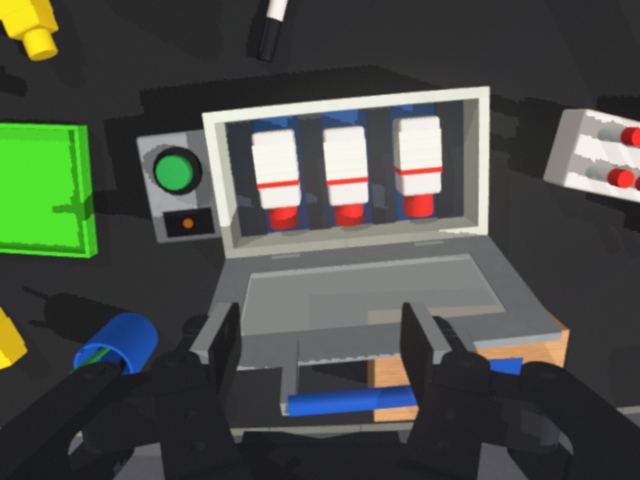

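```bash
python3 - <<'E'
from h import *
w=load('w36'); uv,P=allpts(w); rgb=w['image'][uv[:,1],uv[:,0]].astype(np.uint8); h=cv2.cvtColor(rgb[None],cv2.COLOR_RGB2HSV)[0].astype(int)
col=((h[:,1]<60)&(h[:,2]>90))|((rgb[:,0]>110)&(rgb[:,1]<70))
for c in((.562,.077),(.562,.152),(.558,.227)):
    k=col&(abs(P[:,0]-c[0])<.062)&(abs(P[:,1]-c[1])<.031)&(P[:,2]>.062)&(P[:,2]<.095); print(c,cv2.minAreaRect(P[k][:,:2].astype(np.float32)))
E
```

```text
(0.562, 0.077) ((0.5599062442779541, 0.07640781998634338), (0.11875171959400177, 0.042750608175992966), 3.444030523300171)
(0.562, 0.152) ((0.5664119124412537, 0.1499166637659073), (0.10424856096506119, 0.04265599697828293), 3.2897980213165283)
(0.558, 0.227) ((0.558964729309082, 0.22670982778072357), (0.10479213297367096, 0.043651364743709564), 3.37854266166687)
```

Emit:
apply_moves:
  moves: [0.058,0.008,-0.012,0.01,0,0.01,-0.03,0.058,0.01,-0.014,0.02,0,0.01,-0.03,0.058,0.005,-0.012,0.025,0,0.008,-0.025,0.058,0,-0.005,0.03,0,0,0,0.058,0,0,0.03,0,0,0,0.058,0,0,0.02,0,0,0,0.058,0,0,0.01,0,0,0,0.058,0,0,0,0,0,0]

```text
clock: 57.47
position: [0.5548, 0.077, 0.2002]
ee_rot: [0.006, -0.008, 1.0, 0.002]
contact_force: [0.0, -0.4, 0.8]
width: 0.058
```

```bash
python3 -c "
from h import *
to([.555,.0765,.10],3.197)"
```

```text
pos [0.5548 0.077  0.2002] yaw -3.126 w 0.058 F [ 0.  -0.4  0.8] clk 57.47
shift [ 0.0011 -0.0009  0.1001] rot [ 0.0046  0.0129 -0.0395] rows>= 3 | /8: [ 0.0001 -0.0001  0.0125] [ 0.0006  0.0016 -0.0049]
```

Emit:
apply_moves:
  moves: [0.058,0,0,0.01,0.003,0.007,-0.02,0.058,0,0,0.015,0,0.005,-0.018,0.058,0,0,0.018,0,0,0,0.058,0,0,0.018,0,0,0,0.058,0,0,0.018,0,0,0,0.058,0,0,0.01,0,0,0,0.058,0,0,0,0,0,0,0.058,0,0,0,0,0,0]

```text
clock: 58.13
position: [0.5607, 0.0778, 0.1126]
ee_rot: [0.007, -0.025, 1.0, 0.0]
contact_force: [-0.4, 0.0, -0.8]
width: 0.0577
```

```bash
python3 -c "
from h import *
to([.555,.0765,.024],3.197);grab('wrist','w37')"
```

```text
pos [0.5607 0.0778 0.1126] yaw -3.092 w 0.0577 F [-0.4  0.  -0.8] clk 58.13
shift [ 0.0069 -0.0011  0.0885] rot [ 0.0001  0.0133 -0.0063] rows>= 3 | /8: [ 0.0009 -0.0001  0.0111] [ 0.      0.0017 -0.0008]
```

View pics/w37.png

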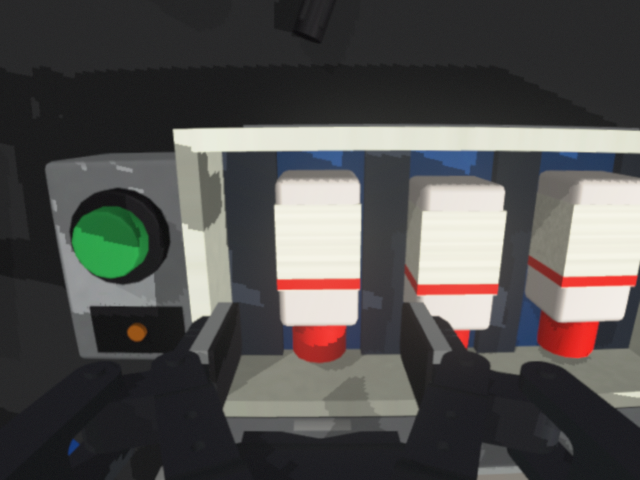

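Emit:
apply_moves:
  moves: [0.056,0.004,-0.001,0.008,0,0.007,-0.004,0.056,0.003,0,0.012,0,0.005,0,0.056,0,0,0.014,0,0,0,0.056,0,0,0.014,0,0,0,0.056,0,0,0.006,0,0,0,0.056,0,0,0,0,0,0,0.056,0,0,0,0,0,0,0.056,0,0,0,0,0,0]

```text
clock: 58.85
position: [0.5566, 0.0764, 0.0589]
ee_rot: [0.005, -0.026, 1.0, -0.0]
contact_force: [-0.1, 0.1, 0.1]
width: 0.0558
```

```bash
python3 -c "
from h import *
to([.555,.0765,.024],3.197)"
```

```text
pos [0.5566 0.0764 0.0589] yaw -3.089 w 0.0558 F [-0.1  0.1  0.1] clk 58.85
shift [0.0019 0.0002 0.0349] rot [-0.0005  0.009  -0.0025] rows>= 1 | /8: [0.0002 0.     0.0044] [-0.0001  0.0011 -0.0003]
```

Emit:
apply_moves:
  moves: [0.056,0.001,0,0.01,0,0.005,0,0.056,0,0,0.012,0,0.003,0,0.056,0,0,0.01,0,0,0,0.056,0,0,0.003,0,0,0,0.03,0,0,0,0,0,0,0.03,0,0,0,0,0,0,0.03,0,0,0,0,0,0,0.03,0,0,0,0,0,0]
  newtons: 60

```text
clock: 59.52
position: [0.5576, 0.0764, 0.0222]
ee_rot: [0.002, -0.026, 1.0, -0.0]
contact_force: [-0.2, 0.9, -0.3]
width: 0.0409
```

Emit:
apply_moves:
  moves: [0.03,0,0,-0.008,0,0,0,0.03,0,0,-0.015,0,0,0,0.03,0,0,-0.025,0,0,0,0.03,0,0,-0.03,0,0,0,0.03,0,0,-0.035,0,0,0,0.03,0,0,-0.03,0,0,0,0.03,0,0,-0.015,0,0,0,0.03,0,0,0,0,0,0]

```text
clock: 60.18
position: [0.5541, 0.0764, 0.188]
ee_rot: [-0.001, -0.026, 1.0, -0.0]
contact_force: [0.4, 0.6, -2.0]
width: 0.0414
```

```bash
python3 -c "
from h import *
to([.56,-.366,.15],3.04);w=grab('wrist','w38');held(w,st())"
```

```text
pos [0.5541 0.0764 0.188 ] yaw -3.089 w 0.0414 F [ 0.4  0.6 -2. ] clk 60.18
shift [ 0.0174 -0.4421  0.0382] rot [-0.0006 -0.0023  0.1544] rows>= 11 | /8: [ 0.0022 -0.0553  0.0048] [-0.0001 -0.0003  0.0193]
clk 60.23 pos [0.5536 0.0764 0.1867] q [-1.900e-03 -2.640e-02  9.996e-01 -2.000e-04] F [ 0.   0.4 -1.5] w 0.0411
qpos [ 1.300e-02  2.590e-01  1.553e+00 -1.000e-03  1.333e+00 -1.611e+00]
held: base end x [0.042  0.0421] y [-0.0186  0.0186] z top [-0.0675 -0.0663 -0.0501] 25153
```

View pics/w38.png

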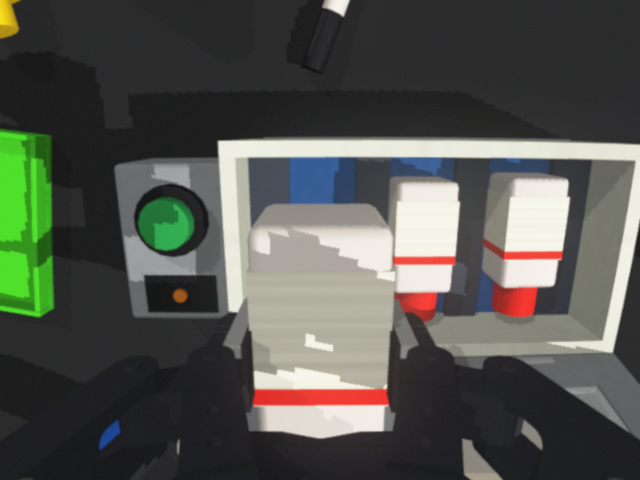

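Emit:
apply_moves:
  moves: [0.03,0,-0.02,0,0,0,0.02,0.03,0,-0.033,0,0,0,0.02,0.03,0,-0.04,0,0,0,0.02,0.03,0,-0.04,0,0,0,0.02,0.03,0,-0.04,0,0,0,0.02,0.03,0,-0.04,0,0,0,0.02,0.03,0,-0.04,0,0,0,0.02,0.03,0,-0.04,0,0,0,0]

```text
clock: 60.9
position: [0.5398, -0.2154, 0.1731]
ee_rot: [-0.011, 0.04, 0.999, 0.006]
contact_force: [0.1, -1.0, -0.9]
width: 0.0413
```

```bash
python3 -c "
from h import *
to([.5495,-.365,.08],3.04)"
```

```text
pos [ 0.5398 -0.2154  0.1731] yaw 3.062 w 0.0413 F [ 0.1 -1.  -0.9] clk 60.9
shift [-0.0235 -0.1493  0.0911] rot [ 0.0101 -0.022   0.0224] rows>= 5 | /8: [-0.0029 -0.0187  0.0114] [ 0.0013 -0.0027  0.0028]
```

Emit:
apply_moves:
  moves: [0.03,-0.004,-0.035,0,0,-0.006,0.01,0.03,-0.005,-0.035,0,0.004,-0.006,0.01,0.03,-0.005,-0.033,0.01,0.004,-0.006,0,0.03,-0.005,-0.025,0.015,0,0,0,0.03,-0.003,-0.01,0.015,0,0,0,0.03,0,0,0.01,0,0,0,0.03,0,0,0,0,0,0,0.03,0,0,0,0,0,0]

```text
clock: 61.57
position: [0.5372, -0.3669, 0.1028]
ee_rot: [-0.012, 0.056, 0.998, 0.006]
contact_force: [0.1, 0.5, -1.1]
width: 0.0413
```

```bash
python3 -c "
from h import *
to([.5495,-.365,-.018],3.04);grab('wrist','w39')"
```

```text
pos [ 0.5372 -0.3669  0.1028] yaw 3.03 w 0.0413 F [ 0.1  0.5 -1.1] clk 61.57
shift [-0.015   0.002   0.1205] rot [ 0.0108 -0.0247 -0.0105] rows>= 3 | /8: [-0.0019  0.0002  0.0151] [ 0.0013 -0.0031 -0.0013]
```

View pics/w39.png

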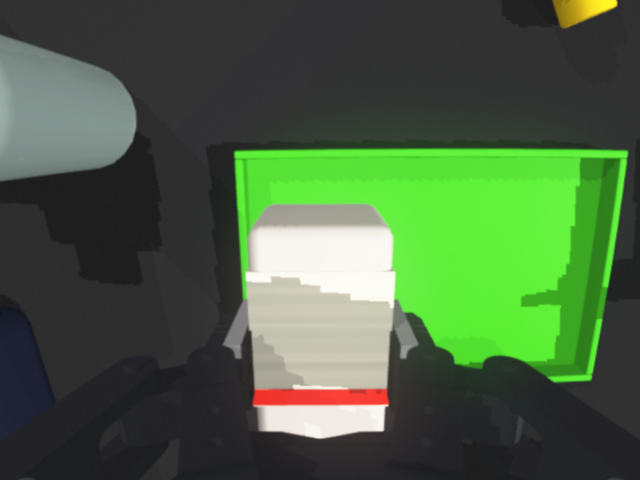

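Emit:
apply_moves:
  moves: [0.03,-0.006,0.002,0,0.005,-0.01,-0.005,0.03,-0.005,0.001,0.01,0.004,-0.008,-0.004,0.03,-0.003,0,0.015,0,-0.004,0,0.03,0,0,0.018,0,0,0,0.03,0,0,0.018,0,0,0,0.03,0,0,0.012,0,0,0,0.03,0,0,0,0,0,0,0.03,0,0,0,0,0,0]

```text
clock: 62.28
position: [0.5611, -0.3556, 0.0377]
ee_rot: [0.008, 0.045, 0.999, -0.003]
contact_force: [-0.1, 0.1, -1.2]
width: 0.0412
```

```bash
python3 -c "
from h import *
to([.5495,-.364,-.018],3.04);w=grab('wrist','w40'); held(w,st())"
```

```text
pos [ 0.5611 -0.3556  0.0377] yaw 3.053 w 0.0412 F [-0.1  0.1 -1.2] clk 62.28
shift [ 0.0116 -0.0092  0.0555] rot [-0.0042  0.0153  0.0125] rows>= 2 | /8: [ 0.0015 -0.0011  0.0069] [-0.0005  0.0019  0.0016]
clk 62.33 pos [ 0.561  -0.3555  0.0378] q [ 0.0076  0.0446  0.999  -0.0024] F [-0.4  0.9 -1.5] w 0.0413
qpos [-0.673  0.513  1.539  0.006  1.075 -2.157]
held: base end x [0.0424 0.0425] y [-0.0186  0.0186] z top [-0.0661 -0.0648 -0.0488] 25193
```

View pics/w40.png

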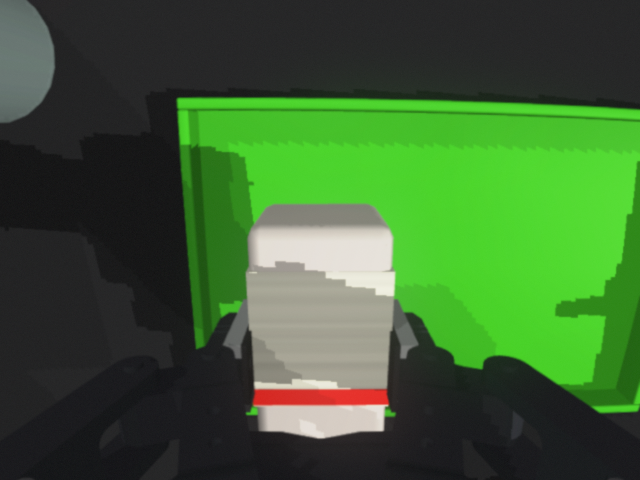

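Emit:
apply_moves:
  moves: [0.03,0.004,-0.005,0,-0.002,0.008,0.006,0.03,0.004,-0.003,0,-0.002,0.006,0.005,0.03,0.002,-0.001,0,0,0,0,0.03,0,0,0.01,0,0,0,0.03,0,0,0.012,0,0,0,0.03,0,0,0.012,0,0,0,0.03,0,0,0.006,0,0,0,0.03,0,0,0,0,0,0]

```text
clock: 63.0
position: [0.5522, -0.3667, 0.0001]
ee_rot: [0.004, 0.051, 0.999, -0.003]
contact_force: [-0.7, 0.0, -1.8]
width: 0.0411
```

```bash
python3 -c "
from h import *
to([.5495,-.364,-.018],3.04)"
```

```text
pos [ 5.522e-01 -3.667e-01  1.000e-04] yaw 3.04 w 0.0411 F [-0.7  0.  -1.8] clk 63.0
shift [0.0032 0.0025 0.018 ] rot [-0.0055  0.0089  0.0003] rows>= 1 | /8: [0.0004 0.0003 0.0023] [-0.0007  0.0011  0.    ]
```

Emit:
apply_moves:
  moves: [0.03,0,0.001,0.006,-0.003,0.004,0,0.03,0,0,0.006,0,0.003,0,0.03,0,0,0.005,0,0,0,0.03,0,0,0.002,0,0,0,0.03,0,0,0.001,0,0,0,0.03,0,0,0,0,0,0,0.03,0,0,0,0,0,0,0.03,0,0,0,0,0,0]

```text
clock: 63.67
position: [0.5536, -0.3667, -0.0177]
ee_rot: [0.002, 0.05, 0.999, -0.002]
contact_force: [-0.8, 0.2, -1.4]
width: 0.0413
```

```bash
python3 -c "
from h import *
to([.5495,-.364,-.018],3.04)"
```

```text
pos [ 0.5536 -0.3667 -0.0177] yaw 3.041 w 0.0413 F [-0.8  0.2 -1.4] clk 63.67
shift [0.0044 0.0023 0.0003] rot [-0.0047  0.0035  0.0011] rows>= 1 | /8: [0.0005 0.0003 0.    ] [-0.0006  0.0004  0.0001]
```

Two millimetres more, then release and rise.

Emit:
apply_moves:
  moves: [0.03,0,0,0.001,0,0,0,0.03,0,0,0.001,0,0,0,0.05,0,0,0,0,0,0,0.05,0,0,0,0,0,0,0.05,0,0,0,0,0,0,0.05,0,0,-0.015,0,0,0,0.05,0,0,-0.03,0,0,0,0.056,0,0,-0.04,0,0,0]

```text
clock: 64.33
position: [0.5482, -0.3621, 0.0587]
ee_rot: [-0.006, 0.05, 0.999, 0.003]
contact_force: [0.3, -0.6, -0.3]
width: 0.0559
```

Emit:
apply_moves:
  moves: [0.056,0,0,-0.04,0,0,0,0.056,0,0,-0.04,0,0,0,0.056,0,0.02,-0.04,0,0,0,0.056,0,0.035,-0.03,0,0,0,0.056,0,0.04,-0.01,0,0,-0.04,0.056,0,0.04,0,0,0,-0.04,0.056,0,0.04,0,0,0,-0.04,0.056,0,0.04,0,0,0,-0.03]

```text
clock: 65.0
position: [0.5678, -0.1588, 0.2283]
ee_rot: [0.003, -0.021, 1.0, -0.003]
contact_force: [0.6, 0.5, -0.4]
width: 0.0561
```

```bash
python3 -c "
from h import *
to([.555,.1495,.20],3.197);w=grab('wrist','w41')"
```

```text
pos [ 0.5678 -0.1588  0.2283] yaw -3.1 w 0.0561 F [ 0.6  0.5 -0.4] clk 65.0
shift [-0.      0.3088  0.0262] rot [-0.0068  0.0055 -0.0134] rows>= 8 | /8: [-0.      0.0386  0.0033] [-0.0009  0.0007 -0.0017]
```

View pics/w41.png

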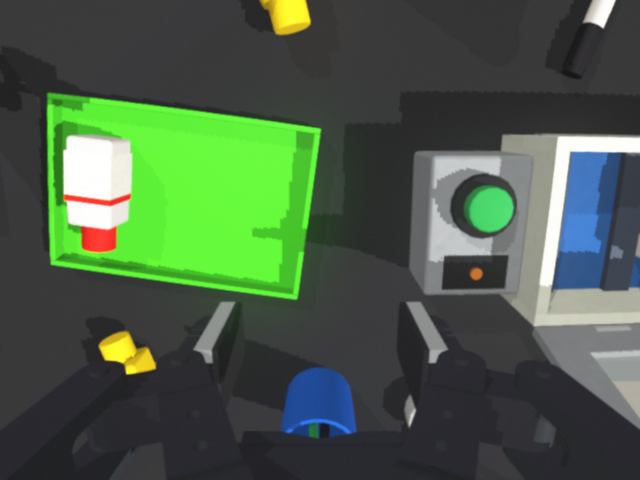

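The first bottle lies flat in the tray at (97,190). Back to the middle groove.

Emit:
apply_moves:
  moves: [0.056,0,0.025,-0.01,0,0,0,0.056,0,0.037,0,0,0,0,0.056,0,0.04,0,0,0,0,0.056,0,0.04,0,0,0,0,0.056,0,0.04,0,0,0,0,0.056,0,0.04,0,0,0,0,0.056,0,0.04,0,0,0,0,0.056,0,0.025,0,0,0,0]

```text
clock: 65.72
position: [0.5523, 0.1471, 0.2378]
ee_rot: [0.003, -0.022, 1.0, 0.0]
contact_force: [1.3, -0.6, -0.9]
width: 0.0559
```

```bash
cat >> h.py <<'E'
def groove(w,c):
    uv,P=allpts(w); rgb=w['image'][uv[:,1],uv[:,0]].astype(np.uint8); h=cv2.cvtColor(rgb[None],cv2.COLOR_RGB2HSV)[0].astype(int)
    col=((h[:,1]<60)&(h[:,2]>90))|((rgb[:,0]>110)&(rgb[:,1]<70))
    k=col&(abs(P[:,0]-c[0])<.062)&(abs(P[:,1]-c[1])<.031)&(P[:,2]>.062)&(P[:,2]<.095); print(c,cv2.minAreaRect(P[k][:,:2].astype(np.float32)))
E
python3 -c "
from h import *
to([.555,.1495,.11],3.197);w=grab('wrist','w42'); groove(w,(.562,.152));groove(w,(.558,.227))"
```

```text
pos [0.5523 0.1471 0.2378] yaw -3.097 w 0.0559 F [ 1.3 -0.6 -0.9] clk 65.72
shift [-0.0019  0.0022  0.1278] rot [ 0.0004  0.0069 -0.011 ] rows>= 4 | /8: [-0.0002  0.0003  0.016 ] [ 0.      0.0009 -0.0014]
(0.562, 0.152) ((0.5661900639533997, 0.14963603019714355), (0.10477221757173538, 0.042313091456890106), 3.2442538738250732)
(0.558, 0.227) ((0.5587024092674255, 0.2271750122308731), (0.10447221249341965, 0.04324618726968765), 3.887030839920044)
```

View pics/w42.png

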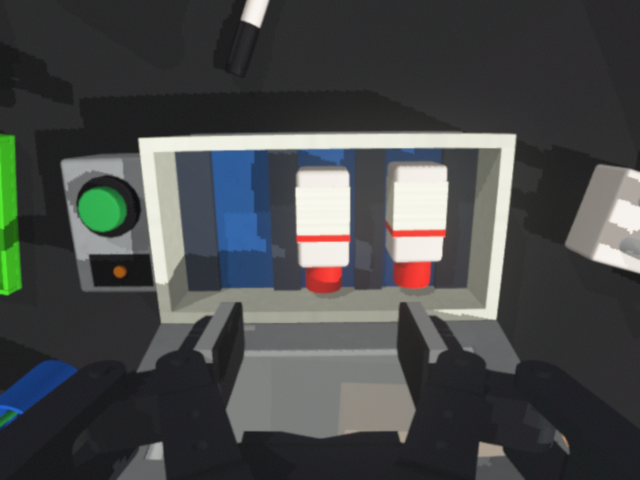

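Emit:
apply_moves:
  moves: [0.056,-0.001,0.002,0.012,0,0.004,-0.006,0.056,-0.001,0,0.02,0,0.003,-0.005,0.056,0,0,0.025,0,0,0,0.056,0,0,0.025,0,0,0,0.056,0,0,0.025,0,0,0,0.056,0,0,0.012,0,0,0,0.056,0,0,0,0,0,0,0.056,0,0,0,0,0,0]

```text
clock: 66.43
position: [0.5544, 0.152, 0.1082]
ee_rot: [-0.001, -0.031, 1.0, 0.001]
contact_force: [0.1, 0.1, 0.3]
width: 0.0559
```

```bash
python3 -c "
from h import *
to([.555,.1492,.023],3.197)"
```

```text
pos [0.5544 0.152  0.1082] yaw -3.08 w 0.0559 F [0.1 0.1 0.3] clk 66.43
shift [-0.0007 -0.003   0.0852] rot [ 0.003  -0.0029  0.0064] rows>= 3 | /8: [-0.0001 -0.0004  0.0106] [ 0.0004 -0.0004  0.0008]
```

Emit:
apply_moves:
  moves: [0.056,0,-0.002,0.008,0,0,0.005,0.056,0,-0.001,0.012,0,0,0,0.056,0,0,0.014,0,0,0,0.056,0,0,0.012,0,0,0,0.056,0,0,0.005,0,0,0,0.056,0,0,0,0,0,0,0.056,0,0,0,0,0,0,0.056,0,0,0,0,0,0]

```text
clock: 67.1
position: [0.5608, 0.1455, 0.0593]
ee_rot: [0.005, -0.026, 1.0, 0.002]
contact_force: [0.2, -0.4, -0.2]
width: 0.0559
```

```bash
python3 -c "
from h import *
to([.555,.1492,.023],3.197)"
```

```text
pos [0.5608 0.1455 0.0593] yaw -3.09 w 0.0559 F [ 0.2 -0.4 -0.2] clk 67.1
shift [0.006  0.0038 0.0363] rot [ 0.0028  0.0092 -0.0036] rows>= 1 | /8: [0.0007 0.0005 0.0045] [ 0.0003  0.0012 -0.0005]
```

Emit:
apply_moves:
  moves: [0.056,0.004,0.003,0,0,0.006,-0.002,0.056,0.002,0.001,0,0,0.003,0,0.056,0,0,0.01,0,0,0,0.056,0,0,0.012,0,0,0,0.056,0,0,0.01,0,0,0,0.056,0,0,0.003,0,0,0,0.056,0,0,0,0,0,0,0.056,0,0,0,0,0,0]

```text
clock: 67.77
position: [0.5562, 0.1506, 0.0246]
ee_rot: [0.003, -0.027, 1.0, 0.002]
contact_force: [0.7, 0.9, -0.2]
width: 0.056
```

```bash
python3 -c "
from h import *
to([.555,.1492,.023],3.197)"
```

```text
pos [0.5562 0.1506 0.0246] yaw -3.087 w 0.056 F [ 0.7  0.9 -0.2] clk 67.77
shift [ 0.0013 -0.0014  0.0015] rot [ 0.0035  0.0058 -0.0005] rows>= 1 | /8: [ 0.0002 -0.0002  0.0002] [ 0.0004  0.0007 -0.0001]
```

Emit:
apply_moves:
  moves: [0.03,0,0,0,0,0,0,0.03,0,0,0,0,0,0,0.03,0,0,0,0,0,0,0.03,0,0,0,0,0,0,0.03,0,0,-0.008,0,0,0,0.03,0,0,-0.015,0,0,0,0.03,0,0,-0.025,0,0,0,0.03,0,0,-0.03,0,0,0]

```text
clock: 68.43
position: [0.5504, 0.1495, 0.1]
ee_rot: [-0.005, -0.027, 1.0, 0.001]
contact_force: [0.7, 0.1, -1.2]
width: 0.0408
```

Emit:
apply_moves:
  moves: [0.03,0,0,-0.035,0,0,0,0.03,0,0,-0.035,0,0,0,0.03,0,0,-0.015,0,0,0,0.03,0,-0.01,0,0,0,0,0.03,0,-0.03,0,0,0,0,0.03,0,-0.035,0,0,0,0,0.03,0,-0.035,0,0,0,0,0.03,0,-0.035,0,0,0,0]

```text
clock: 69.1
position: [0.5606, 0.0054, 0.1966]
ee_rot: [0.002, -0.033, 0.999, 0.003]
contact_force: [0.6, -0.2, -1.8]
width: 0.0411
```

```bash
python3 -c "
from h import *
to([.556,-.296,.15],3.04);w=grab('wrist','w43');held(w,st())"
```

```text
pos [0.5606 0.0054 0.1966] yaw -3.075 w 0.0411 F [ 0.6 -0.2 -1.8] clk 69.1
shift [ 0.025  -0.3007  0.0446] rot [0.0066 0.004  0.1686] rows>= 8 | /8: [ 0.0031 -0.0376  0.0056] [0.0008 0.0005 0.0211]
clk 69.15 pos [ 0.5611 -0.0027  0.1962] q [ 0.0018 -0.0314  0.9995 -0.0011] F [ 0.1 -5.1 -0.5] w 0.0409
qpos [-0.128  0.253  1.538 -0.002  1.347 -1.761]
held: base end x [0.0419 0.042 ] y [-0.0176  0.0187] z top [-0.0645 -0.0629 -0.0465] 21283
```

View pics/w43.png

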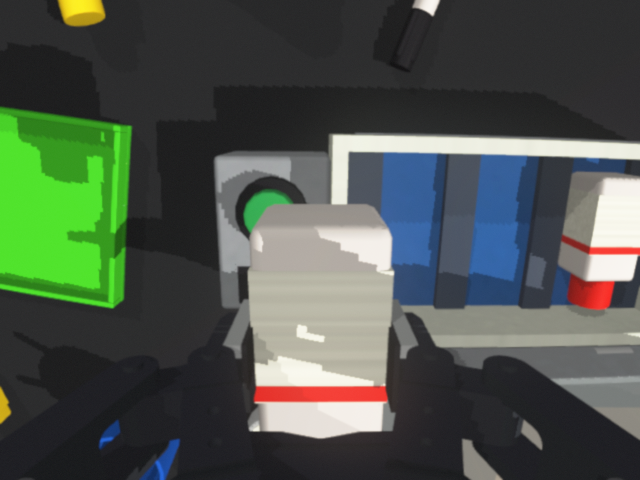

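Emit:
apply_moves:
  moves: [0.03,0.002,-0.03,0,0,0,0.02,0.03,0.002,-0.038,0,0,0,0.02,0.03,0.002,-0.04,0,0,0,0.02,0.03,0,-0.04,0,0,0,0.02,0.03,0,-0.04,0,0,0,0.02,0.03,0,-0.035,0,0,0,0.02,0.03,0,-0.02,0.01,0,0,0.02,0.03,0,-0.005,0.01,0,0,0]

```text
clock: 69.82
position: [0.5472, -0.2677, 0.1679]
ee_rot: [-0.003, 0.044, 0.999, -0.001]
contact_force: [-0.4, 0.1, -2.0]
width: 0.0408
```

```bash
python3 -c "
from h import *
to([.5565,-.296,.08],3.04)"
```

```text
pos [ 0.5472 -0.2677  0.1679] yaw 3.053 w 0.0408 F [-0.4  0.1 -2. ] clk 69.82
shift [-0.0123 -0.0272  0.0879] rot [-0.0023 -0.0063  0.0133] rows>= 3 | /8: [-0.0015 -0.0034  0.011 ] [-0.0003 -0.0008  0.0017]
```

Emit:
apply_moves:
  moves: [0.03,-0.004,-0.01,0.01,0,-0.004,0.007,0.03,-0.004,-0.01,0.015,0,-0.002,0.005,0.03,-0.003,-0.006,0.018,0,0,0,0.03,-0.001,-0.001,0.02,0,0,0,0.03,0,0,0.015,0,0,0,0.03,0,0,0.008,0,0,0,0.03,0,0,0,0,0,0,0.03,0,0,0,0,0,0]

```text
clock: 70.48
position: [0.5512, -0.2928, 0.0675]
ee_rot: [-0.006, 0.05, 0.999, 0.004]
contact_force: [-0.4, 0.2, -1.1]
width: 0.0409
```

```bash
python3 -c "
from h import *
to([.5565,-.296,-.015],3.04);w=grab('wrist','w44')"
```

```text
pos [ 0.5512 -0.2928  0.0675] yaw 3.041 w 0.0409 F [-0.4  0.2 -1.1] clk 70.48
shift [-0.0066 -0.0032  0.0824] rot [ 0.0068 -0.0128  0.0013] rows>= 2 | /8: [-0.0008 -0.0004  0.0103] [ 0.0009 -0.0016  0.0002]
```

View pics/w44.png

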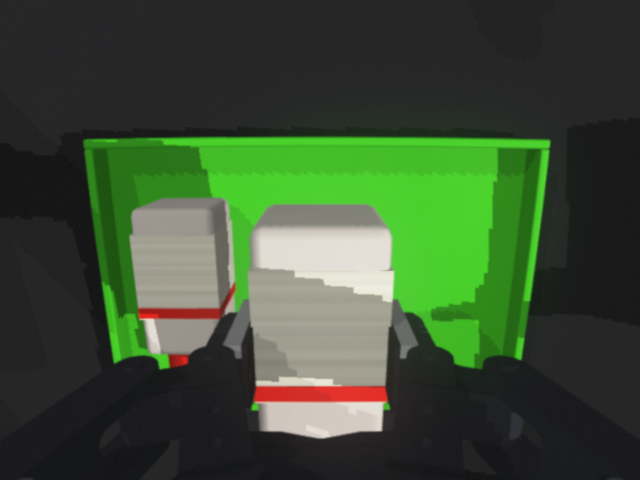

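Emit:
apply_moves:
  moves: [0.03,-0.004,-0.001,0,0.004,-0.007,0,0.03,-0.002,0,0.01,0.003,-0.005,0,0.03,0,0,0.014,0,0,0,0.03,0,0,0.015,0,0,0,0.03,0,0,0.01,0,0,0,0.03,0,0,0.005,0,0,0,0.03,0,0,0,0,0,0,0.03,0,0,0,0,0,0]

```text
clock: 71.2
position: [0.5659, -0.297, 0.0212]
ee_rot: [0.009, 0.049, 0.999, -0.005]
contact_force: [0.2, 0.3, -1.5]
width: 0.0411
```

```bash
python3 -c "
from h import *
to([.5565,-.294,-.015],3.04)"
```

```text
pos [ 0.5659 -0.297   0.0212] yaw 3.044 w 0.0411 F [ 0.2  0.3 -1.5] clk 71.2
shift [0.0104 0.0025 0.0359] rot [-0.0099  0.0189  0.0043] rows>= 1 | /8: [0.0013 0.0003 0.0045] [-0.0012  0.0024  0.0005]
```

Emit:
apply_moves:
  moves: [0.03,0.005,0.002,0,-0.005,0.009,0.002,0.03,0.003,0.001,0,-0.004,0.008,0.002,0.03,0,0,0.008,0,0,0,0.03,0,0,0.01,0,0,0,0.03,0,0,0.01,0,0,0,0.03,0,0,0.004,0,0,0,0.03,0,0,0,0,0,0,0.03,0,0,0,0,0,0]

```text
clock: 71.87
position: [0.5588, -0.294, -0.0121]
ee_rot: [0.002, 0.051, 0.999, -0.001]
contact_force: [0.8, 0.8, -1.3]
width: 0.0412
```

```bash
python3 -c "
from h import *
to([.5565,-.294,-.015],3.04)"
```

```text
pos [ 0.5588 -0.294  -0.0121] yaw 3.04 w 0.0412 F [ 0.8  0.8 -1.3] clk 71.87
shift [ 0.0023 -0.0002  0.0029] rot [-0.0019  0.0037 -0.0003] rows>= 1 | /8: [ 0.0003 -0.      0.0004] [-0.0002  0.0005 -0.    ]
```

Emit:
apply_moves:
  moves: [0.03,0,0,0.002,0,0,0,0.03,0,0,0.002,0,0,0,0.03,0,0,0.001,0,0,0,0.05,0,0,0,0,0,0,0.05,0,0,0,0,0,0,0.05,0,0,0,0,0,0,0.05,0,0,-0.012,0,0,0,0.05,0,0,-0.025,0,0,0]

```text
clock: 72.53
position: [0.5567, -0.2926, 0.0199]
ee_rot: [-0.001, 0.051, 0.999, 0.001]
contact_force: [-0.2, 0.2, -0.4]
width: 0.0495
```

Emit:
apply_moves:
  moves: [0.056,0,0,-0.035,0,0,0,0.056,0,0,-0.04,0,0,0,0.056,0,0,-0.04,0,0,0,0.056,0,0.02,-0.04,0,0,0,0.056,0,0.035,-0.03,0,0,-0.04,0.056,0,0.04,-0.01,0,0,-0.04,0.056,0,0.04,0,0,0,-0.04,0.056,0,0.04,0,0,0,-0.03]

```text
clock: 73.2
position: [0.5691, -0.1288, 0.2289]
ee_rot: [0.008, -0.021, 1.0, -0.005]
contact_force: [-0.2, -0.3, 0.1]
width: 0.0558
```

```bash
python3 -c "
from h import *
to([.548,.226,.22],3.197);w=grab('wrist','w45')"
```

```text
pos [ 0.5691 -0.1288  0.2289] yaw -3.1 w 0.0558 F [-0.2 -0.3  0.1] clk 73.2
shift [0.0065 0.3555 0.0049] rot [-0.011   0.0156 -0.0139] rows>= 9 | /8: [0.0008 0.0444 0.0006] [-0.0014  0.002  -0.0017]
```

View pics/w45.png

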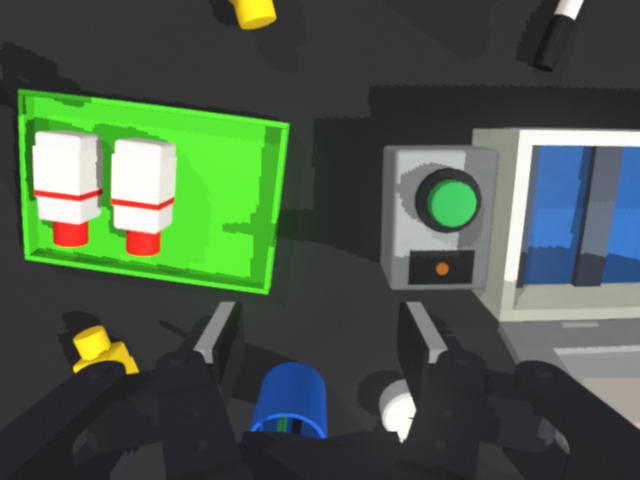

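Two bottles now lie flat in the tray at (67,190) and (143,195). Now the last one.

Emit:
apply_moves:
  moves: [0.056,0,0.03,-0.01,0,0,0,0.056,0,0.04,0,0,0,0,0.056,0,0.041,0,0,0,0,0.056,0,0.041,0,0,0,0,0.056,0,0.041,0,0,0,0,0.056,0,0.041,0,0,0,0,0.056,0,0.041,0,0,0,0,0.056,0,0.041,0,0,0,0]

```text
clock: 73.92
position: [0.5527, 0.1998, 0.247]
ee_rot: [0.015, -0.021, 1.0, -0.003]
contact_force: [1.2, -0.1, 0.0]
width: 0.0562
```

```bash
python3 -c "
from h import *
to([.548,.226,.13],3.197)"
```

```text
pos [0.5527 0.1998 0.247 ] yaw -3.1 w 0.0562 F [ 1.2 -0.1  0. ] clk 73.92
shift [0.007  0.0272 0.1167] rot [-0.0073  0.0291 -0.0137] rows>= 3 | /8: [0.0009 0.0034 0.0146] [-0.0009  0.0036 -0.0017]
```

Emit:
apply_moves:
  moves: [0.056,0.003,0.012,0,-0.003,0.012,-0.006,0.056,0.002,0.01,0.01,-0.003,0.01,-0.005,0.056,0.001,0.005,0.02,0,0.006,0,0.056,0,0,0.025,0,0,0,0.056,0,0,0.025,0,0,0,0.056,0,0,0.015,0,0,0,0.056,0,0,0,0,0,0,0.056,0,0,0,0,0,0]

```text
clock: 74.58
position: [0.5448, 0.2337, 0.1502]
ee_rot: [0.002, -0.031, 1.0, 0.001]
contact_force: [-0.3, -1.0, -0.0]
width: 0.056
```

```bash
python3 -c "
from h import *
to([.548,.226,.022],3.197);w=grab('wrist','w46');groove(w,(.558,.227))"
```

```text
pos [0.5448 0.2337 0.1502] yaw -3.079 w 0.056 F [-0.3 -1.  -0. ] clk 74.58
shift [-0.0023 -0.0082  0.1282] rot [0.0025 0.0034 0.007 ] rows>= 4 | /8: [-0.0003 -0.001   0.016 ] [0.0003 0.0004 0.0009]
(0.558, 0.227) ((0.5640361309051514, 0.22805845737457275), (0.11753381043672562, 0.04519478231668472), 6.317162990570068)
```

View pics/w46.png

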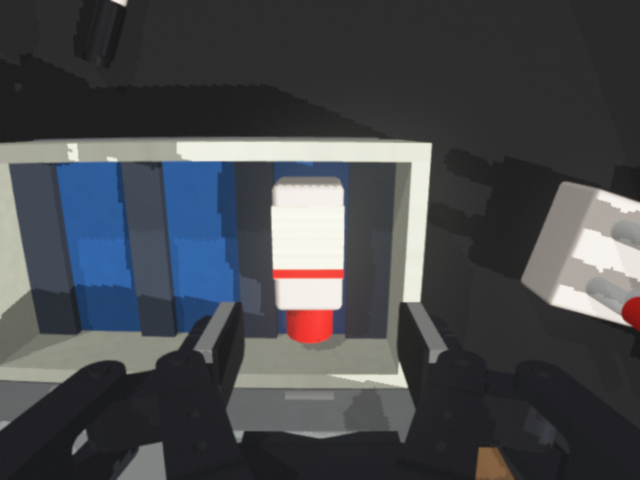

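Emit:
apply_moves:
  moves: [0.056,-0.001,-0.005,0,0,0,0.004,0.056,-0.001,-0.003,0.012,0,0,0.003,0.056,0,0,0.02,0,0,0,0.056,0,0,0.022,0,0,0,0.056,0,0,0.02,0,0,0,0.056,0,0,0.01,0,0,0,0.056,0,0,0,0,0,0,0.056,0,0,0,0,0,0]

```text
clock: 75.3
position: [0.5591, 0.2226, 0.0757]
ee_rot: [0.013, -0.025, 1.0, 0.003]
contact_force: [-0.4, 0.0, 1.2]
width: 0.0559
```

```bash
python3 -c "
from h import *
to([.548,.226,.022],3.197)"
```

```text
pos [0.5591 0.2226 0.0757] yaw -3.092 w 0.0559 F [-0.4  0.   1.2] clk 75.3
shift [0.0123 0.0037 0.0534] rot [ 0.0051  0.0266 -0.0055] rows>= 2 | /8: [0.0015 0.0005 0.0067] [ 0.0006  0.0033 -0.0007]
```

Emit:
apply_moves:
  moves: [0.056,0.005,0.002,0,0.003,0.012,-0.003,0.056,0.004,0.002,0,0.002,0.01,-0.002,0.056,0.002,0,0,0,0.004,0,0.056,0,0,0.01,0,0,0,0.056,0,0,0.012,0,0,0,0.056,0,0,0.008,0,0,0,0.056,0,0,0,0,0,0,0.056,0,0,0,0,0,0]

```text
clock: 75.97
position: [0.5513, 0.228, 0.0498]
ee_rot: [0.005, -0.028, 1.0, 0.001]
contact_force: [0.4, -0.3, -0.0]
width: 0.0556
```

```bash
python3 -c "
from h import *
to([.548,.226,.022],3.197)"
```

```text
pos [0.5513 0.228  0.0498] yaw -3.085 w 0.0556 F [ 0.4 -0.3 -0. ] clk 75.97
shift [ 0.0036 -0.0018  0.0278] rot [0.0022 0.0096 0.0008] rows>= 1 | /8: [ 0.0005 -0.0002  0.0035] [0.0003 0.0012 0.0001]
```

Emit:
apply_moves:
  moves: [0.056,0.002,-0.001,0.006,0,0.005,0,0.056,0.001,0,0.01,0,0.003,0,0.056,0,0,0.008,0,0,0,0.056,0,0,0.003,0,0,0,0.03,0,0,0,0,0,0,0.03,0,0,0,0,0,0,0.03,0,0,0,0,0,0,0.03,0,0,0,0,0,0]

```text
clock: 76.63
position: [0.5487, 0.2268, 0.0205]
ee_rot: [0.001, -0.028, 1.0, 0.001]
contact_force: [0.0, -0.1, -1.1]
width: 0.0411
```

Emit:
apply_moves:
  moves: [0.03,0,0,-0.008,0,0,0,0.03,0,0,-0.015,0,0,0,0.03,0,0,-0.025,0,0,0,0.03,0,0,-0.03,0,0,0,0.03,0,0,-0.035,0,0,0,0.03,0,0,-0.035,0,0,0,0.03,0,0,-0.015,0,0,0,0.03,0,-0.02,0,0,0,0]

```text
clock: 77.3
position: [0.5467, 0.2084, 0.1912]
ee_rot: [-0.003, -0.029, 1.0, 0.002]
contact_force: [0.4, 1.2, -2.1]
width: 0.0413
```

Emit:
apply_moves:
  moves: [0.03,0,-0.03,0,0,0,0,0.03,0,-0.04,0,0,0,0,0.03,0,-0.04,0,0,0,0,0.03,0,-0.04,0,0,0,0,0.03,0,-0.04,0,0,0,0,0.03,0,-0.035,0,0,0,0,0.03,0,-0.02,0,0,0,0.02,0.03,0,0,0,0,0,0]

```text
clock: 77.97
position: [0.5632, -0.0469, 0.1986]
ee_rot: [0.004, -0.022, 1.0, 0.001]
contact_force: [0.2, 1.0, -0.9]
width: 0.0413
```

```bash
python3 -c "
from h import *
to([.563,-.225,.15],3.04);w=grab('wrist','w47');held(w,st())"
```

```text
pos [ 0.5632 -0.0469  0.1986] yaw -3.098 w 0.0413 F [ 0.2  1.  -0.9] clk 77.97
shift [ 0.0082 -0.178   0.0483] rot [0.002  0.008  0.1448] rows>= 5 | /8: [ 0.001  -0.0223  0.006 ] [0.0003 0.001  0.0181]
clk 78.02 pos [ 0.563  -0.0451  0.1987] q [ 0.004  -0.0221  0.9997  0.0016] F [-0.5  0.3 -0.7] w 0.0411
qpos [-0.207  0.255  1.529  0.005  1.351 -1.823]
held: base end x [0.0419 0.042 ] y [-0.0186  0.0185] z top [-0.0679 -0.0667 -0.0503] 25600
```

View pics/w47.png

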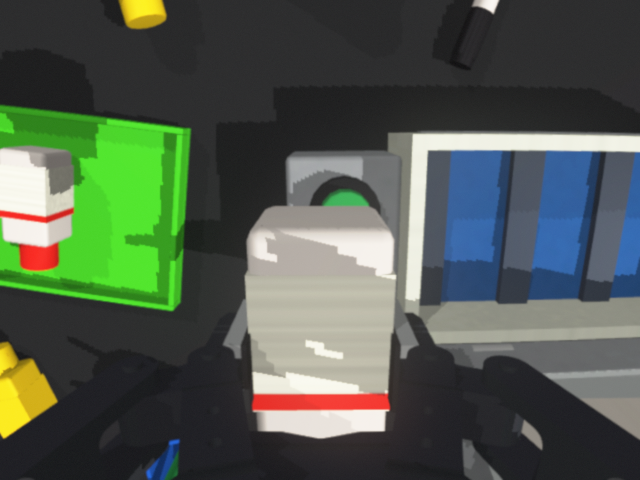

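Emit:
apply_moves:
  moves: [0.03,0,-0.025,0,0,0,0.025,0.03,0,-0.035,0,0,0,0.025,0.03,0,-0.035,0.005,0,0,0.025,0.03,0,-0.035,0.01,0,0,0.025,0.03,0,-0.025,0.015,0,0,0.025,0.03,0,-0.01,0.015,0,0,0.02,0.03,0,0,0.01,0,0,0,0.03,0,0,0,0,0,0]

```text
clock: 78.68
position: [0.5641, -0.2044, 0.144]
ee_rot: [0.007, 0.048, 0.999, 0.006]
contact_force: [-1.4, 0.3, -1.7]
width: 0.041
```

```bash
python3 -c "
from h import *
to([.5637,-.2257,.05],3.04)"
```

```text
pos [ 0.5641 -0.2044  0.144 ] yaw 3.045 w 0.041 F [-1.4  0.3 -1.7] clk 78.68
shift [-0.0005 -0.0224  0.0938] rot [0.0127 0.0131 0.0051] rows>= 3 | /8: [-0.0001 -0.0028  0.0117] [0.0016 0.0016 0.0006]
```

Emit:
apply_moves:
  moves: [0.03,0,-0.01,0.005,0.005,0.005,0.003,0.03,0,-0.008,0.012,0.005,0.005,0,0.03,0,-0.004,0.018,0,0,0,0.03,0,0,0.02,0,0,0,0.03,0,0,0.015,0,0,0,0.03,0,0,0.008,0,0,0,0.03,0,0,0,0,0,0,0.03,0,0,0,0,0,0]

```text
clock: 79.35
position: [0.5667, -0.2209, 0.0644]
ee_rot: [0.004, 0.043, 0.999, 0.0]
contact_force: [0.0, -1.2, -1.2]
width: 0.041
```

```bash
python3 -c "
from h import *
to([.5637,-.2257,-.018],3.04);grab('wrist','w48')"
```

```text
pos [ 0.5667 -0.2209  0.0644] yaw 3.055 w 0.041 F [ 0.  -1.2 -1.2] clk 79.35
shift [ 0.0032 -0.0051  0.0824] rot [0.0011 0.0078 0.0152] rows>= 2 | /8: [ 0.0004 -0.0006  0.0103] [0.0001 0.001  0.0019]
```

View pics/w48.png

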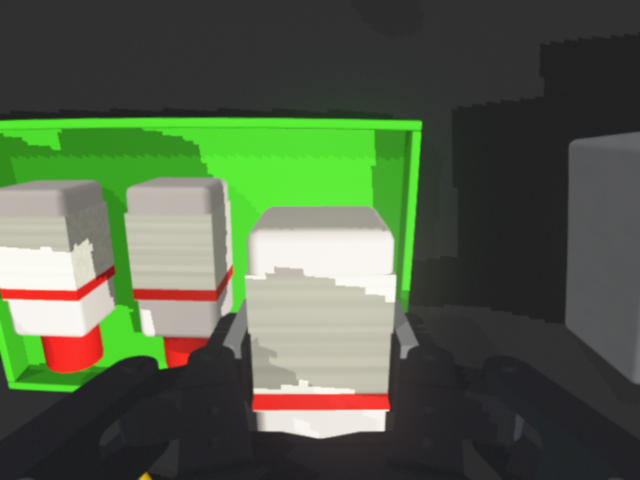

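Emit:
apply_moves:
  moves: [0.03,0.002,-0.003,0,0,0.004,0.008,0.03,0.001,-0.002,0.01,0,0.003,0.006,0.03,0,0,0.014,0,0,0,0.03,0,0,0.014,0,0,0,0.03,0,0,0.01,0,0,0,0.03,0,0,0.005,0,0,0,0.03,0,0,0,0,0,0,0.03,0,0,0,0,0,0]

```text
clock: 80.07
position: [0.5675, -0.2292, 0.0136]
ee_rot: [0.005, 0.051, 0.999, -0.002]
contact_force: [0.1, -0.1, -1.1]
width: 0.0413
```

```bash
python3 -c "
from h import *
to([.5637,-.2257,-.018],3.04)"
```

```text
pos [ 0.5675 -0.2292  0.0136] yaw 3.039 w 0.0413 F [ 0.1 -0.1 -1.1] clk 80.07
shift [0.0044 0.0032 0.0315] rot [-0.0043  0.0111 -0.0008] rows>= 1 | /8: [0.0006 0.0004 0.0039] [-0.0005  0.0014 -0.0001]
```

Emit:
apply_moves:
  moves: [0.03,0.002,0.002,0,-0.002,0.006,0,0.03,0.001,0.001,0.006,-0.002,0.004,0,0.03,0,0,0.01,0,0,0,0.03,0,0,0.008,0,0,0,0.03,0,0,0.004,0,0,0,0.03,0,0,0,0,0,0,0.03,0,0,0,0,0,0,0.03,0,0,0,0,0,0]

```text
clock: 80.73
position: [0.5658, -0.2262, -0.0159]
ee_rot: [0.001, 0.051, 0.999, -0.001]
contact_force: [-0.4, 0.1, -1.9]
width: 0.0412
```

```bash
python3 -c "
from h import *
to([.5637,-.2257,-.018],3.04)"
```

```text
pos [ 0.5658 -0.2262 -0.0159] yaw 3.039 w 0.0412 F [-0.4  0.1 -1.9] clk 80.73
shift [0.0022 0.0003 0.0021] rot [-0.001   0.0028 -0.0008] rows>= 1 | /8: [0.0003 0.     0.0003] [-0.0001  0.0004 -0.0001]
```

Emit:
apply_moves:
  moves: [0.03,0,0,0.002,0,0,0,0.03,0,0,0.002,0,0,0,0.03,0,0,0.001,0,0,0,0.05,0,0,0,0,0,0,0.05,0,0,0,0,0,0,0.05,0,0,0,0,0,0,0.05,0,0,-0.012,0,0,0,0.05,0,0,-0.025,0,0,0]

```text
clock: 81.4
position: [0.564, -0.2253, 0.015]
ee_rot: [-0.001, 0.051, 0.999, 0.0]
contact_force: [-0.5, 0.0, -0.8]
width: 0.05
```

Emit:
apply_moves:
  moves: [0.05,0,0,-0.035,0,0,0,0.05,0,0,-0.04,0,0,0,0.05,0,0,-0.04,0,0,0,0.05,0,0.02,-0.04,0,0,0,0.032,0,0.035,-0.04,0,0,0,0.032,0,0.04,-0.035,0,0,0,0.032,0,0.04,-0.02,0,0,0,0.032,0,0.04,0,0,0,0]

```text
clock: 82.07
position: [0.5828, -0.0763, 0.257]
ee_rot: [0.004, 0.058, 0.998, -0.002]
contact_force: [0.5, -0.1, 0.2]
width: 0.0321
```

```bash
python3 -c "
from h import *
to([.60,.15,.34],1.62);w=grab('wrist','w49')"
```

```text
pos [ 0.5828 -0.0763  0.257 ] yaw 3.026 w 0.0321 F [ 0.5 -0.1  0.2] clk 82.07
shift [ 0.0083  0.2264 -0.084 ] rot [0.0027 0.0099 1.4061] rows>= 12 | /8: [ 0.001   0.0283 -0.0105] [0.0003 0.0012 0.1758]
```

View pics/w49.png

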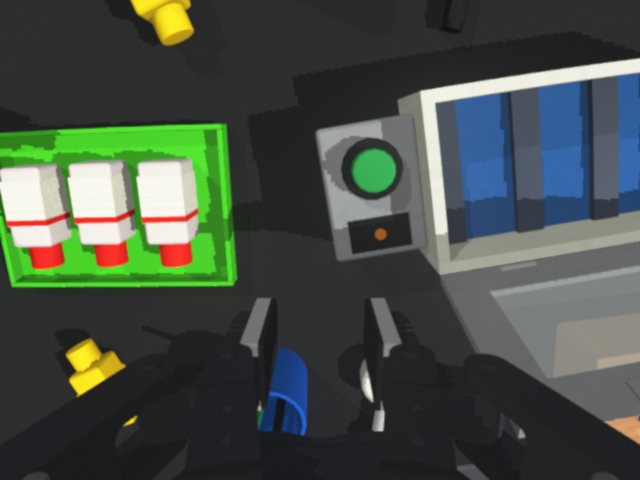

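All three bottles lie flat in the tray. Last part: set the cover to 45°.

Emit:
apply_moves:
  moves: [0.032,0,0.01,-0.035,0,0,0,0.032,0,0.03,-0.035,0,0,0,0.032,0,0.035,-0.02,0,0,0,0.032,0,0.035,-0.005,0,0,0,0.032,0,0.035,0,0,0,0,0.032,0,0.035,0,0,0,0,0.032,0,0.02,0,0,0,0.08,0.032,0,0,0,0,0,0.12]

```text
clock: 82.78
position: [0.6018, 0.1429, 0.3521]
ee_rot: [0.003, 0.154, 0.988, 0.005]
contact_force: [0.2, -1.0, 0.0]
width: 0.032
```

Emit:
apply_moves:
  moves: [0.032,0,0,0,0,0,0.12,0.032,0,0,0,0,0,0.12,0.032,0,0,0,0,0,0.12,0.032,0,0,0,0,0,0.12,0.032,0,0,0,0,0,0.12,0.032,0,0,0,0,0,0.12,0.032,0,0,0,0,0,0.12,0.032,0,0,0,0,0,0.12]

```text
clock: 83.45
position: [0.6013, 0.1461, 0.3487]
ee_rot: [-0.002, 0.608, 0.794, 0.005]
contact_force: [0.6, 0.1, -0.5]
width: 0.0322
```

```bash
python3 -c "
from h import *
to([.684,.157,.30],1.62)"
```

```text
pos [0.6013 0.1461 0.3487] yaw 1.834 w 0.0322 F [ 0.6  0.1 -0.5] clk 83.45
shift [-0.0113  0.0825  0.0491] rot [ 0.0044 -0.0085  0.2137] rows>= 3 | /8: [-0.0014  0.0103  0.0061] [ 0.0006 -0.0011  0.0267]
```

Emit:
apply_moves:
  moves: [0.032,0,0,0,0,0,0.1,0.032,0,0,0,0,0,0.1,0.032,0,0.02,0,0,0,0.01,0.032,0.002,0.025,0.01,0,0,0,0.032,0.003,0.022,0.012,0,0,0,0.032,0.002,0.01,0.01,0,0,0,0.032,0,0,0,0,0,0,0.032,0,0,0,0,0,0]

```text
clock: 84.12
position: [0.6789, 0.1555, 0.3141]
ee_rot: [-0.003, 0.694, 0.72, 0.003]
contact_force: [-0.2, 0.2, 0.6]
width: 0.0325
```

```bash
python3 -c "
from h import *
to([.685,.157,.243],1.62);w=grab('wrist','w50')
uv,P=allpts(w); rgb=w['image'][uv[:,1],uv[:,0]].astype(int); k=(rgb[:,2]>rgb[:,0]+60)&(rgb[:,2]>rgb[:,1]+40)&(P[:,2]>.2)&(P[:,2]<.35);Q=P[k];print(len(Q),np.round(np.median(Q,0),4),np.round(np.percentile(Q,[2,98],axis=0),4).tolist())"
```

```text
pos [0.6789 0.1555 0.3141] yaw 1.609 w 0.0325 F [-0.2  0.2  0.6] clk 84.12
shift [0.0007 0.0061 0.0711] rot [ 0.0004 -0.0085 -0.0113] rows>= 2 | /8: [0.0001 0.0008 0.0089] [ 0.     -0.0011 -0.0014]
7063 [0.6827 0.1681 0.2965] [[0.6743, 0.0983, 0.2917], [0.6912, 0.2228, 0.2985]]
```

View pics/w50.png

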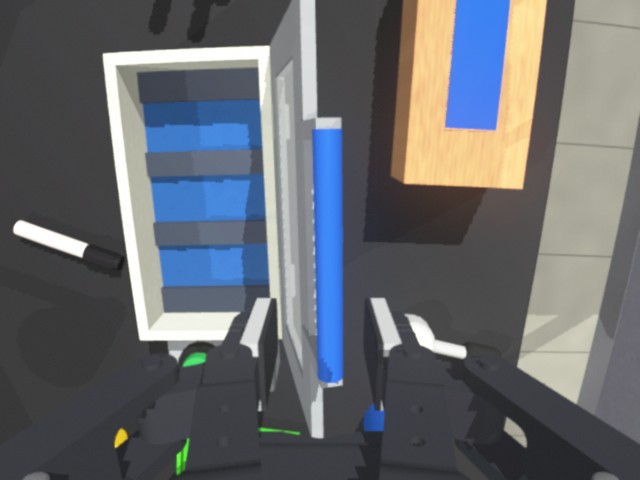

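Bar at x = 0.683 with its top at z = 0.297. Going down and gripping.

Emit:
apply_moves:
  moves: [0.032,0,0.003,0.005,0,-0.004,-0.006,0.032,0,0.002,0.012,0,-0.003,-0.004,0.032,0,0,0.014,0,0,0,0.032,0,0,0.012,0,0,0,0.032,0,0,0.005,0,0,0,0.032,0,0,0,0,0,0,0.032,0,0,0,0,0,0,0.032,0,0,0,0,0,0]

```text
clock: 84.83
position: [0.6799, 0.1557, 0.2669]
ee_rot: [0.001, 0.689, 0.725, 0.001]
contact_force: [-0.4, 1.1, 0.1]
width: 0.0318
```

```bash
python3 -c "
from h import *
to([.684,.157,.243],1.62)"
```

```text
pos [0.6799 0.1557 0.2669] yaw 1.622 w 0.0318 F [-0.4  1.1  0.1] clk 84.83
shift [0.0011 0.0041 0.0239] rot [ 0.0038 -0.0003  0.0017] rows>= 1 | /8: [0.0001 0.0005 0.003 ] [ 0.0005 -0.      0.0002]
```

Emit:
apply_moves:
  moves: [0.032,0,0.003,0.006,0,0,0,0.032,0,0,0.01,0,0,0,0.032,0,0,0.006,0,0,0,0.005,0,0,0,0,0,0,0.005,0,0,0,0,0,0,0.005,0,0,0,0,0,0,0.005,0,0,0,0,0,0,0.005,0,0,0,0,0,0]
  newtons: 50

```text
clock: 85.5
position: [0.6844, 0.156, 0.2455]
ee_rot: [0.003, 0.689, 0.725, 0.003]
contact_force: [0.0, 0.1, -1.0]
width: 0.0118
```

```bash
python3 -c "
from h import *
arc(-.1,9)"
```

```text
clk 85.5 pos [0.6844 0.156  0.2455] q [0.0027 0.6887 0.725  0.0034] F [ 0.   0.1 -1. ] w 0.0118
qpos [0.125 0.45  1.117 0.    1.566 0.074]
r 0.2023 a 1.813 cover angle~ 1.793
1.76 y -0.0199 z -0.0039
1.66 y -0.0201 z -0.0019
1.56 y -0.0202 z 0.0002
1.46 y -0.0201 z 0.0022
1.36 y -0.0198 z 0.0042
1.26 y -0.0193 z 0.0061
1.16 y -0.0186 z 0.008
1.06 y -0.0177 z 0.0098
0.96 y -0.0166 z 0.0116
```

Emit:
apply_moves:
  moves: [0.005,0,-0.016,-0.004,0,0,0,0.005,0,-0.0195,-0.002,0.004,0,0,0.005,0,-0.0195,0,0.008,0,0,0.005,0,-0.0195,0.002,0.01,0,0,0.005,0,-0.0195,0.004,0.01,0,0,0.005,0,-0.019,0.006,0.01,0,0,0.005,0,-0.018,0.008,0.01,0,0,0.005,0,-0.012,0.006,0.01,0,0]

```text
clock: 86.17
position: [0.5701, 0.1497, 0.2403]
ee_rot: [0.008, 0.689, 0.725, 0.011]
contact_force: [4.1, 0.3, 3.2]
width: 0.0116
```

```bash
python3 -c "
from h import *
arc(-.1,6);to([.6,.15,.2],1.62)"
```

```text
clk 86.17 pos [0.5701 0.1497 0.2403] q [0.0083 0.689  0.7246 0.0108] F [4.1 0.3 3.2] w 0.0116
qpos [0.138 0.261 1.418 0.    1.435 0.088]
r 0.2023 a 1.239 cover angle~ 1.219
1.19 y -0.0188 z 0.0075
1.09 y -0.0179 z 0.0094
0.99 y -0.0169 z 0.0111
0.89 y -0.0157 z 0.0127
0.79 y -0.0144 z 0.0143
0.69 y -0.0129 z 0.0156
pos [0.5701 0.1497 0.2403] yaw 1.621 w 0.0116 F [4.1 0.3 3.2] clk 86.17
shift [-0.0013  0.0287  0.0411] rot [ 0.0271 -0.0029  0.0011] rows>= 2 | /8: [-0.0002  0.0036  0.0051] [ 0.0034 -0.0004  0.0001]
```

Emit:
apply_moves:
  moves: [0.005,0,-0.015,0.006,0.01,0,0,0.005,0,-0.0175,0.009,0.01,0,0,0.005,0,-0.0165,0.011,0.01,0,0,0.005,0,-0.015,0.0125,0.01,0,0,0.005,0,-0.006,0.006,0.005,0,0,0.005,0,0,0,0,0,0,0.005,0,0,0,0,0,0,0.005,0,0,0,0,0,0]

```text
clock: 86.83
position: [0.5089, 0.1463, 0.2026]
ee_rot: [0.004, 0.689, 0.725, 0.007]
contact_force: [-2.1, -0.6, 0.0]
width: 0.0116
```

```bash
cat >> h.py <<'E'
def cover(d):
    uv,P=allpts(d); rgb=d['image'][uv[:,1],uv[:,0]].astype(int)
    # bar height/pos
    k=(rgb[:,2]>rgb[:,0]+60)&(rgb[:,2]>rgb[:,1]+40)&(P[:,2]>.1)&(P[:,2]<.35)&(P[:,1]>.05)&(P[:,1]<.25)&(P[:,0]>.4)&(P[:,0]<.72); Q=P[k]
    m=np.median(Q,0); print('bar n',len(Q),np.round(m,4),'ang',round(float(np.arctan2(m[2]-.005-.101,.636-m[0])-.02),3))
E
python3 -c "
from h import *
arc(-.05,4);to([.6,.15,.2],1.62);d=grab('side','s51');cover(d);d=grab('scene','c51');cover(d);cover(grab('wrist','w51'))"
```

```text
clk 86.83 pos [0.5089 0.1463 0.2026] q [0.0041 0.6888 0.7249 0.0065] F [-2.1 -0.6  0. ] w 0.0116
qpos [0.147 0.194 1.601 0.002 1.331 0.096]
r 0.1994 a 0.88 cover angle~ 0.86
0.85 y -0.0075 z 0.0065
0.8 y -0.0072 z 0.0069
0.75 y -0.0068 z 0.0073
0.7 y -0.0065 z 0.0076
pos [0.5089 0.1463 0.2026] yaw 1.622 w 0.0116 F [-2.1 -0.6  0. ] clk 86.83
shift [-0.001   0.0912  0.004 ] rot [ 0.0151 -0.0031  0.0019] rows>= 3 | /8: [-0.0001  0.0114  0.0005] [ 0.0019 -0.0004  0.0002]
bar n 195 [0.5074 0.1641 0.2529] ang 0.832
bar n 133 [0.5133 0.1574 0.253 ] ang 0.855
bar n 12382 [0.507  0.1709 0.2536] ang 0.833
```

Emit:
apply_moves:
  moves: [0.005,0,-0.004,0.0038,0.003,0,0,0.005,0,-0.004,0.0038,0.003,0,0,0.005,0,-0.002,0.002,0,0,0,0.005,0,0,0,0,0,0,0.005,0,0,0,0,0,0,0.032,0,0,0,0,0,0,0.032,0,0,0,0,0,0,0.032,0,0,0,0,0,0]

```text
clock: 87.65
position: [0.5019, 0.146, 0.1951]
ee_rot: [0.003, 0.689, 0.725, 0.006]
contact_force: [0.2, 0.7, -0.4]
width: 0.032
```

```bash
python3 -c "
from h import *
arc(-.05,1);d=grab('side','s52');cover(d);d=grab('scene','c52');cover(d);cover(grab('wrist','w52'))
uv,P=allpts(d)
rgb=d['image'][uv[:,1],uv[:,0]].astype(int); k=(P[:,2]>.11)&(P[:,2]<.24)&(P[:,0]>.49)&(P[:,0]<.66)&(P[:,1]>.03)&(P[:,1]<.28)&(rgb.max(1)-rgb.min(1)<25); Q=P[k]
A=np.c_[Q[:,:2],np.ones(len(Q))]; c,*_=np.linalg.lstsq(A,Q[:,2],rcond=None); print('plane angle',np.arctan(np.hypot(c[0],c[1])),len(Q))"
```

```text
clk 87.65 pos [0.5019 0.146  0.1951] q [0.0033 0.6891 0.7247 0.0059] F [ 0.2  0.7 -0.4] w 0.032
qpos [0.148 0.19  1.626 0.002 1.313 0.097]
r 0.1983 a 0.828 cover angle~ 0.808
0.8 y -0.0071 z 0.0069
bar n 228 [0.5007 0.1559 0.2462] ang 0.783
bar n 120 [0.5068 0.1358 0.2473] ang 0.81
bar n 12766 [0.5005 0.1699 0.2475] ang 0.787
plane angle 0.7765695218195412 4102
```

View pics/s52.png

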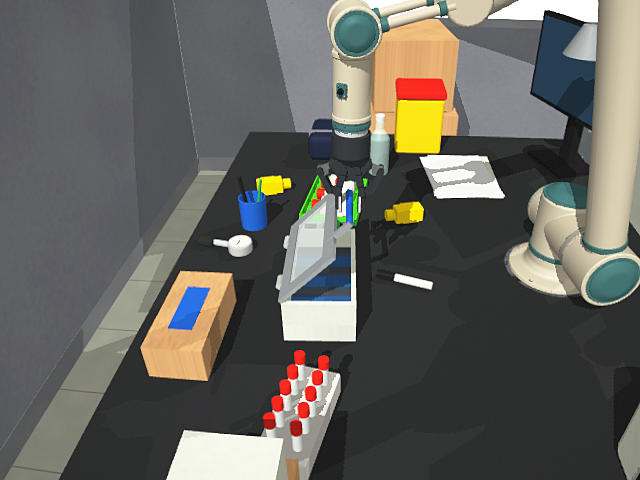

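The cover is at about 0.785 rad in two views and by the plane fit. I withdraw straight up and do the final checks.

Emit:
apply_moves:
  moves: [0.032,0,0,-0.01,0,0,0,0.032,0,0,-0.02,0,0,0,0.032,0,0,-0.03,0,0,0,0.032,0,0,-0.03,0,0,0,0.032,0,-0.01,-0.03,0,0,0,0.032,0,-0.03,-0.02,0,0,0,0.032,0,-0.04,0,0,0,0,0.032,0,-0.03,0,0,0,0]

```text
clock: 88.47
position: [0.3928, 0.1397, 0.3424]
ee_rot: [0.003, 0.69, 0.724, 0.006]
contact_force: [0.4, 0.5, 0.0]
width: 0.0321
```

Emit:
apply_moves:
  moves: [0.032,0,-0.02,0,0,0,0,0.032,0,0,0,0,0,0,0.032,0,0,0,0,0,0,0.032,0,0,0,0,0,0,0.032,0,0,0,0,0,0,0.032,0,0,0,0,0,0,0.032,0,0,0,0,0,0,0.032,0,0,0,0,0,0]

```text
clock: 89.13
position: [0.3701, 0.1388, 0.3477]
ee_rot: [0.006, 0.69, 0.724, 0.009]
contact_force: [-0.6, -0.2, 0.1]
width: 0.0322
```

```bash
python3 -c "
from h import *
st();d=grab('side','s53');cover(d);sc=grab('scene','c53');cover(sc)
uv,P=allpts(sc)
for c in((.56,-.365),(.567,-.295),(.574,-.227)):
    k=(abs(P[:,0]-c[0])<.06)&(abs(P[:,1]-c[1])<.03)&(P[:,2]>.03); print(c,np.percentile(P[k][:,2],[50,95]))"
```

```text
clk 89.13 pos [0.3701 0.1388 0.3477] q [0.0055 0.6897 0.724  0.0093] F [-0.6 -0.2  0.1] w 0.0322
qpos [ 0.18  -0.071  1.541  0.002  1.65   0.132]
bar n 230 [0.5007 0.1559 0.2463] ang 0.784
bar n 167 [0.506  0.1494 0.247 ] ang 0.806
(0.56, -0.365) [0.0459456  0.05106132]
(0.567, -0.295) [0.04616724 0.05105266]
(0.574, -0.227) [0.04609331 0.05039216]
```

View pics/c53.png

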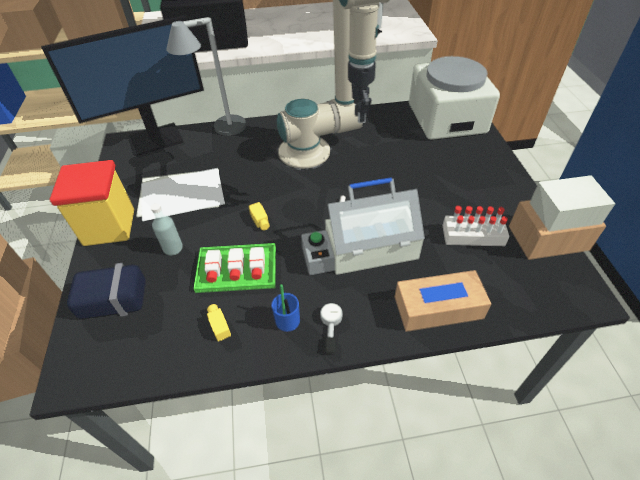

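View pics/s53.png

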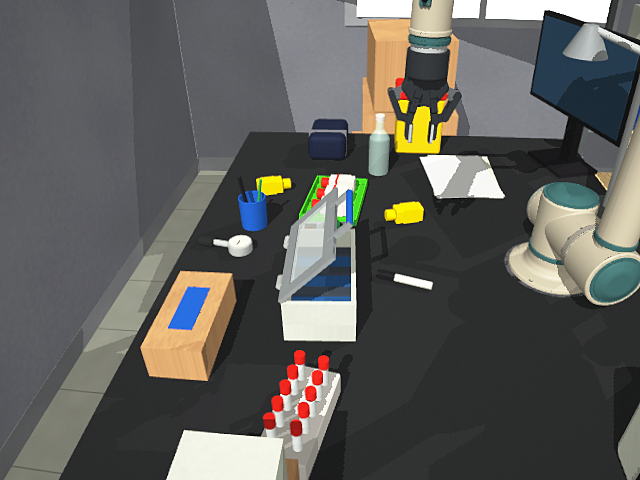

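The final views show three bottles flat in the tray with their tops at 47 mm (5 + 42), the bay empty and the cover at about 45°. The bystanders are where they were, and the robot is clear.

```bash
python3 -c "
from rig import workorder
print(workorder.sign_off())"
```

```text
the job is handed in; nothing more can be done
None
```

The job is done and handed in, at about 89 s of robot time out of 210 s.

**What I did:**
1. Opened the cover and laid the three white bottles in a groove each. Only three were present.
2. Shut the cover against its stop: its plane measured level, with 27 N pushing back.
3. Held the pulse button down from about 45.1 to 49.9 s and let it go. Its top measured about 86 mm, the full 8 mm of travel.
4. Opened the cover again, laid all three bottles in the green tray, and left the cover half open.

**Last checks:**
- **Bottles:** all three lie flat in the tray, tops at about 46 mm against the expected 47 mm.
- **Cover:** 0.78 rad from the side camera and the plane fit, 0.81 rad from the scene camera; 45° is 0.785 rad.
- **Bystanders:** the rack, water bottle, marker, gauge, pen cup and yellow look-alikes look unmoved, by eye only.
- **Robot:** it touches nothing.

**What went wrong or disagreed:**
- **Fingertips:** the images put the real fingertips about 33–40 mm behind the reported tool point. My first grip on the bar closed on air because of this; I corrected for it afterwards.
- **Wrong turn:** after laying down the first bottle I moved the wrong way in y once, high above the bench, and hit nothing.
- **Cover at the start:** it was already about 0.28 rad open.
- **Disturbances:** I saw no sign of a bottle being knocked or of the grip slackening.

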